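Prop the calibrator's guard open and turn its trim knob to the stop

ROBOT

A 6-joint arm with a two-finger parallel gripper is mounted at the origin on the work surface. World frame = base frame: x ahead of the robot, y to its left, z up, the work surface at z = 0. Lengths are in m, angles in degrees, forces in N, time in s.
With the tool pointing down it reaches from about 0.4 to 0.825 m from the base axis. Payload 7 kg.
Tool frame: the origin (TCP) lies at the very end of the fingers, on their centre line; the grasp point (between the pads) lies 19 mm behind it (r.grasp_offset is the z of the grasp point in the tool frame, in m); z points along the fingers, y is the direction in which the jaws open and shut (so a half turn about z gives the same grasp; the last joint's range is limited). The gripper opens to 88 mm and grips with 3 to 60 N. Pads are 19 mm wide; open, the fingers measure 130 mm over their backs; the gripper's body (78 mm by 193 mm) begins 47 mm behind the grasp point.
Start: joints at [83.428, 20.546, 0.682, 0, -70.136, -16.507], TCP at [0.265, 0.621, 0.227] pointing down, gripper open.
Joint ranges: [-176.03, 176.03], [-82.01, 121.73], [-58.28, 71.71], [-173.87, 95.51], [-174.79, -0.11], [-173.66, 173.66]. Speed limits (degrees/s): [136.94, 136.94, 172.46, 180, 180, 180].

INTERFACE

Orientations are given as [roll, pitch, yaw] about the fixed x, y, z axes, in that order (R = Rz(yaw) Ry(pitch) Rx(roll)).
In Python, from plant import r, capture, calibration, order gives the robot as it stands.
- The arm moves only by the tool servo_tool, never from a script. Its arguments are lists of equal length, an entry for each row: "grip": the closure, from -1 (fully open) to 1 (shut), so that 0 is half open; "translation": the shift along the tool's x, y, z in m, a list of three; "turn": the turn about the tool's z in rad. A call has 1 to 10 rows; each row is the pose to reach, as a shift and turn from the pose commanded when the call began, along the tool's axes at that moment; what a row does not reach only later rows make up. A row lasts 1/12 s, in which the tool goes at most 41.7 mm and 7.16 degrees, less where a joint would pass 70% of its speed; a pose out of reach is approached as far as the arm can. A call with a gripper value outside its range is refused whole. The fingers move at their own pace and stop on an object; "newtons" is the grip in N (left out, the last holds). Time passes only in rows, so rows that repeat a pose let the fingers close. It gives the time, the measured TCP pose, the force and the opening at its end, in the units of the state.
- r.get_state(): the state, without advancing time (a new reading comes with each control period).
- capture(name): name is "scene" or "side" or "wrist"; returns (picture, depth): 420x560x3 uint8, blue, green, red; 420x560 float32, m along the optical axis (not along the pixel's ray), 0 where there is no reading.
- calibration(name): a dict with "fx", "fy", "cx", "cy" (pixels), "view" (4x4, takes a point from world to camera coordinates). Camera axes: x right, y up, looking along -z (the intrinsics and any distortion apply to the point x, -y, -z); pixel columns grow to the right and rows downward; lengths in m; the calibration is good to about 2 mm. A picture is of the moment at which its call begins: read the wrist's pose just before it. calibration takes no time and is no camera call; for the wrist camera it gives the pose at the moment of the call.
- order.close_job(): hands the job in, once; it reports no verdict.
The state is a dict: "time_s": time; "joints": joint angles; "qd": joint speeds; "joint_torque": joint torques, N m; "tcp_pos": TCP position; "eef_rot": TCP orientation; "contact_force": force on the tool from outside, world axes, zero at the start; "moment": the same for the moment, N m; "gripper_width": finger opening in m.
Only numpy, scipy, OpenCV 4.12 (cv2) and the standard library are available. Lean on these libraries where they do the work, as an engineer would, in place of code of your own. Each camera call takes 0.05 s, during which the arm holds its last target.

TASK

On the low bench calibrator, swing the spring-shut clear guard open and prop it with the collared steel pin from its rest: the pin stands in the socket behind the guard's hinge, its collar fully down on the panel, and the guard leans on it by itself. Then turn the black trim knob under the guard clockwise until it bears snugly on its stop, felt but not forced, then let go of it and leave the guard propped. Do not force the pin, the guard or the knob, and leave the other things on the bench where they are.

Things in the scene. Friction and masses are not known exactly. Their poses are not given: they have to be found in the camera images.
- unit: The calibrator, fixed; flat panel 190 x 210 mm, 60 mm above the bench. Origin under its centre on the bench; x runs from the guard's free edge to its hinge, roughly away from the robot, y left, z up. In this frame (mm, z over the panel): hinge axis along y at x 45, z 40; socket at x 60, y 20; knob axis at x -15, y -14; middle of the shut guard's free edge at x -53, z 52.
- socket (a point): Mouth centre of the round socket in the calibrator's top panel, just behind the guard's hinge axis. Hole 13.2 mm wide, 39 mm deep. Axes as the calibrator's: x roughly away from the robot, y left, z up.
- guard_hinge (a point): Middle of the guard's hinge axis; axes turn with the guard, y along the hinge. Two posts, 14 mm along x and 48 mm tall over the panel, carry it at 56 to 62 mm either side of the middle; between them the space is free, so that the pin can stand there.
- guard_edge (a point): Middle of the underside of the guard's free edge. The guard is a clear plate in a steel frame, 110 mm wide along y, 6 mm thick at this edge, open underneath from the front. Plate 32 to 98 mm from the hinge axis, its underside 12 mm above the axis when shut; two 8 mm wide arms along its sides, 47 to 55 mm from the middle, join it to the hinge.
- guard (a joint): Guard angle, rad: 0 shut (level over the knob), 1.57 upright, end at 2.2. Spring and weight shut it with 0.1 to 0.2 N m (about 2 N at the free edge); let go, it falls shut. It rests on the seated pin at about 1.6 to 1.8; propped means above 1.4. Neither the pin nor the robot may press on it with more than 25 N.
- pin_head (a point): Centre of the prop pin's square grip head, 16 x 16 mm, 40 mm tall, faces along the point's x and y, z up. Below it a 12 mm round shank, 65 mm long, a 30 mm wide, 5 mm thick collar, and a 12 mm spigot 35 mm long with a tapered end. This point is 90 mm above the collar's underside and 125 mm above the spigot's end. The collar can hook under the guard's free edge to lift it.
- pin_seat (a point): Centre of the underside of the pin's collar, z up along the pin. At the start it stands in a grey rest block, 56 x 56 x 40 mm, collar on the block's top. Seated in the socket, this point lies on the socket's mouth and the pin leans up to about 5 degrees under the guard's push. Contact force of pin on calibrator may not pass 50 N (lever action of the leaning guard alone makes about 20 N).
- knob_grip (a point): Centre of the trim knob's grip bar, 33 mm above the panel, on the knob's axis. Bar 42 mm long, 14 mm wide, its top 44 mm above the panel; under it a 44 mm round skirt, top 14 mm above the panel. The point's x runs along the bar and turns with it; z up; a white line marks the -x end.
- trim_knob (a joint): Knob angle, rad, growing clockwise seen from above; the stop lies at 1.7 to 1.8 and is to be felt; it starts between 0.4 and 0.75. Turning takes about 0.1 N m, and it stays where it is left.
- trim_mount (a joint): Twist of the knob's mount, rad, 0 at rest, growing clockwise. It yields 0.2 rad per N m, so while the knob turns freely it reads about 0.02, and it grows as the knob bears on its stop. Snug is 0.25 N m or more (0.05 rad), held for a moment; over 0.8 N m (0.16 rad) would damage it.
- pin: The whole prop pin, all steel, 146 mm tall, about 0.12 kg; origin at the centre of the collar's underside.
- spool: Bystander: copper ring, 44 mm wide, 40 mm tall, left of the calibrator; origin under its centre.
- transformer: Bystander: dark steel block, 45 x 50 x 42 mm, right of the calibrator; origin under its centre.
- plug: Bystander: stubby black-topped plug, 28 mm wide, 22 mm tall over the second rest block, which is like the pin's. Origin on the block's top.
Not all that is in view belongs to the job. There is more than one size of the pin; the job needs the largest.

How it is judged (in metres and radians):
On the way, in this order (a step that is already met when the one before it is completed fails the run):
1. the pin stands in the socket, released, and the guard leans on it (z of pin_seat in the frame of socket between -0.004 and 0.004 m and horizontal distance between pin_seat and socket below 0.005 m and angle between pin_seat's own z axis and vertical below 0.15 rad and value of joint guard above 1.4 rad and contact force between pin and guard above 0.3 N and contact force between each of the arm, the fingers and pin below 0.1 N and contact force between the fingers and guard below 0.1 N), for 0.3 s.
2. the knob is turned clockwise until it bears on its stop (mount twisted by about 0.25 N m) (value of joint trim_knob above 1.68 rad and value of joint trim_mount above 0.05 rad), for 0.1 s.
At the end, for the whole second after the job is handed in: The pin stands released in the socket, its collar's underside within 4 mm in height and 5 mm sideways of the socket's mouth and leaning less than 0.15 rad; the guard rests on it, open more than 1.4 rad and still; and the knob stands within 0.07 rad of its stop (all of step 1 and value of joint trim_knob above 1.68 rad and velocity of joint guard between -0.1 and 0.1 rad/s and linear speed of pin below 0.02 m/s); the robot touches nothing.
It fails at once if the pin is pushed on the calibrator with more than 50 N (contact force between pin and unit above 50 N).
It fails at once if the pin presses on the guard with more than 25 N (contact force between pin and guard above 25 N).
It fails at once if the robot presses on the guard with more than 25 N (contact force between any of the arm, the fingers and guard above 25 N).
It fails at once if the knob's mount is twisted more than 0.16 rad (0.8 N m) (value of joint trim_mount above 0.16 rad or value of joint trim_mount below -0.16 rad).
It fails at once if a bystander is moved more than 30 mm (distance of any of spool, transformer, plug from where it was at the start of the episode above 0.03 m).
It also fails if it takes over 72 s, if anything falls off the work surface, if the arm or the gripper's body presses on something with over 40 N, if the wrist force passes 120 N, or if a joint passes its speed limit or range.

## Working session

There is one attempt and no reset: what is moved stays moved. The work goes in short steps, Python scripts to look and compute and a tool call to move; the robot and the scene stay as the last step left them, time stands still between calls to the robot, and variables do not carry over. Pictures are saved under pics/ and viewed, and the job is handed in when it is done.

Besides the shell and the picture viewer there is one more tool, called after "Request:" by a JSON object that holds its "name" and its "arguments". servo_tool: Moves the arm, as the interface text tells. Its arguments: {"type":"object","properties":{"grip":{"type":"array","items":{"type":"number"}},"translation":{"type":"array","items":{"type":"array","items":{"type":"number"}}},"turn":{"type":"array","items":{"type":"number"}},"newtons":{"type":"number"}},"required":["grip","translation","turn"]}

```bash
ls -la; mkdir -p pics
cat > h.py <<'E'
import numpy as np, cv2
from plant import r, capture, calibration, order
def snap(cam,fn):
    c=calibration(cam); im,d=capture(cam)
    cv2.imwrite(f'pics/{fn}.png',im); np.savez(f'pics/{fn}.npz',im=im,d=d,**{k:np.array(v) for k,v in c.items()})
    return im,d,c
def load(fn):
    z=np.load(f'pics/{fn}.npz'); return z['im'],z['d'],{k:z[k] for k in z.files if k not in('im','d')}
def world(c,d):
    h,w=d.shape; u,v=np.meshgrid(np.arange(w),np.arange(h))
    x=(u-c['cx'])/c['fx']*d; y=(v-c['cy'])/c['fy']*d
    P=np.stack([x,-y,-d,np.ones_like(d)],-1)
    return (P@np.linalg.inv(np.array(c['view'])).T)[...,:3]
def proj(c,p):
    q=np.array(c['view'])@np.append(p,1); return c['fx']*q[0]/-q[2]+c['cx'], c['fy']*(-q[1])/(-q[2])+c['cy']
def st():
    s=r.get_state(); print({k:np.round(v,4).tolist() for k,v in s.items()}); return s
E
python3 - <<'E'
from h import *
st(); print(r.grasp_offset)
for n in('scene','side','wrist'):
    im,d,c=snap(n,n+'0'); print(n,{k:np.round(v,4).tolist() if not isinstance(v,str) else v for k,v in c.items()})
E
```

```text
total 12
drwxr-xr-x  3 agent agent 4096 Dec  6 20:58 .
drwxr-xr-x 23 root  root  4096 Dec  6 20:57 ..
drwxr-xr-x  2 agent agent 4096 Dec  6 20:58 pics
{'time_s': 0.0, 'joints': [83.429, 20.5929, 0.6325, -0.0196, -70.1372, -16.5042], 'qd': [0.1235, -0.0501, -0.0086, 0.0018, -0.0012, -0.0003], 'joint_torque': [0.0014, -58.2723, 29.3056, 6.9974, 0.0069, -0.0001], 'tcp_pos': [0.2644, 0.6205, 0.2256], 'eef_rot': [179.9011, -0.0101, -23.0818], 'contact_force': [-0.6282, 0.3652, 0.1654], 'moment': [-0.0248, -0.0312, -0.0111], 'gripper_width': 0.0877}
-0.0188
scene {'fx': 448.2191, 'fy': 448.2191, 'cx': 284.0596, 'cy': 205.9404, 'view': [[-0.6132, 0.7898, 0.0127, 0.3246], [-0.6911, -0.5442, 0.4756, 0.3444], [0.3826, 0.2829, 0.8795, -1.3703], [0.0, 0.0, 0.0, 1.0]]}
side {'fx': 431.3218, 'fy': 431.3218, 'cx': 269.7198, 'cy': 206.0766, 'view': [[0.7628, -0.6466, -0.0065, -0.4287], [0.4522, 0.5263, 0.7201, -0.3233], [-0.4622, -0.5522, 0.6939, -0.6746], [0.0, 0.0, 0.0, 1.0]]}
wrist {'fx': 309.0372, 'fy': 309.0372, 'cx': 281.3731, 'cy': 208.0562, 'view': [[-0.3911, -0.9204, 0.0018, 0.6732], [0.8795, -0.3743, -0.2939, 0.036], [0.2711, -0.1134, 0.9558, -0.3908], [0.0, 0.0, 0.0, 1.0]]}
```

View pics/scene0.png

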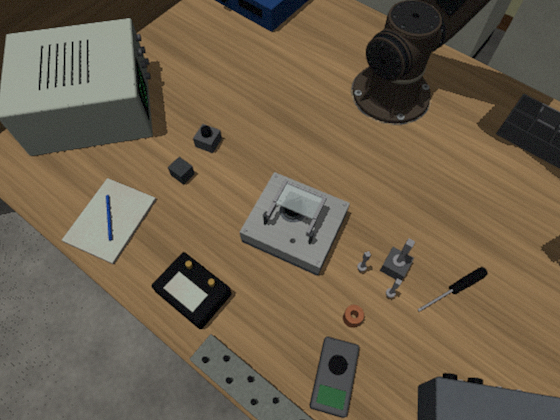

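View pics/side0.png

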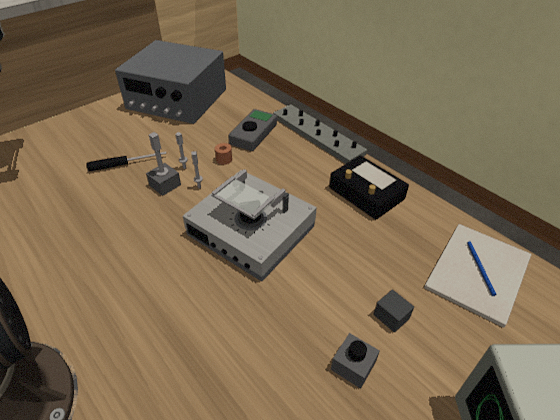

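View pics/wrist0.png

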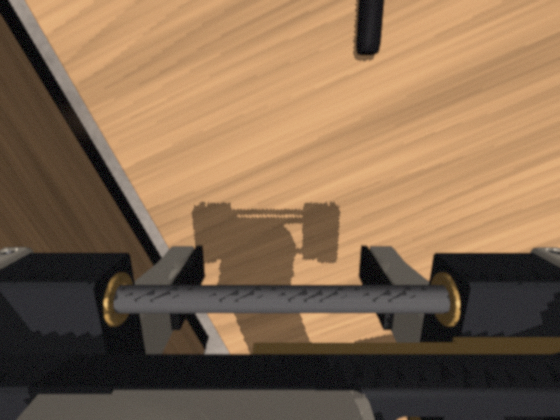

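The scene picture shows the calibrator around (295,220), with its clear guard and hinge posts at (266,215) and (312,238). The large pin stands in its block at (404,255), and two smaller pins stand close by at (365,262) and (393,290). The spool is at (354,316), the transformer at (181,170) and the plug at (207,136). Next I measure the unit, pin and knob.

Run:
```python
from h import *
for n in('scene0','side0'):
    im,d,c=load(n); W=world(c,d)
    z=W[...,2]; 
    # panel plane
    m=(abs(z-0.06)<0.004)&(d>0)
    nl,lab,stt,cen=cv2.connectedComponentsWithStats(m.astype(np.uint8))
    i=1+np.argmax([stt[k,4] if True else 0 for k in range(1,nl)])
    P=W[lab==i]; print(n,stt[i],np.median(P[:,2]))
    rect=cv2.minAreaRect((P[:,:2]*1000).astype(np.float32)); print('panel',rect)
    # table height
    mt=(abs(z)<0.01)&(d>0); print('table',np.median(z[mt]))
    # everything high within x,y ranges
    for lo,hi in((0.035,0.046),(0.08,0.1),(0.10,0.16)):
        mm=(z>lo)&(z<hi)&(d>0)
        nl,lab,stt,cen=cv2.connectedComponentsWithStats(mm.astype(np.uint8))
        for k in range(1,nl):
            if stt[k,4]>12:
                Q=W[lab==k]; print(lo,stt[k].tolist(),np.round(np.median(Q,0),3),np.round(Q.min(0),3),np.round(Q.max(0),3))
def up(fn,x0,y0,x1,y1,s,out):
    im=cv2.imread(f'pics/{fn}.png')[y0:y1,x0:x1]; cv2.imwrite(f'pics/{out}.png',cv2.resize(im,None,fx=s,fy=s,interpolation=cv2.INTER_CUBIC))
up('scene0',230,160,430,310,4,'sc_up'); up('side0',140,120,340,280,4,'si_up')
```

```text
scene0 [ 240  172  110   96 4021] 0.06134778680099362
panel ((542.4593505859375, 44.786766052246094), (192.8427734375, 211.05909729003906), 12.578069686889648)
table 0.0016672173293128534
0.035 [230, 0, 14, 7, 29] [ 0.018 -0.6    0.042] [ 0.014 -0.625  0.035] [ 0.022 -0.572  0.046]
0.035 [244, 0, 56, 23, 144] [ 0.013 -0.453  0.04 ] [-0.127 -0.568  0.035] [ 0.021 -0.446  0.046]
0.035 [366, 68, 6, 5, 13] [ 0.001 -0.089  0.041] [-0.003 -0.097  0.036] [ 0.004 -0.08   0.046]
0.035 [146, 74, 5, 5, 15] [ 0.434 -0.586  0.041] [ 0.42  -0.594  0.036] [ 0.439 -0.582  0.046]
0.035 [367, 77, 3, 10, 14] [ 0.045 -0.062  0.042] [ 0.023 -0.073  0.036] [ 0.054 -0.052  0.045]
0.035 [364, 90, 31, 21, 107] [0.074 0.002 0.041] [ 0.064 -0.05   0.035] [0.087 0.053 0.046]
0.035 [396, 95, 28, 11, 80] [0.033 0.07  0.04 ] [-0.008  0.044  0.035] [0.061 0.1   0.046]
0.035 [521, 98, 20, 12, 66] [-0.184  0.353  0.041] [-0.188  0.327  0.035] [-0.179  0.384  0.046]
0.035 [542, 109, 18, 12, 63] [-0.183  0.416  0.041] [-0.187  0.39   0.035] [-0.178  0.444  0.046]
0.035 [512, 112, 21, 12, 67] [-0.12   0.358  0.04 ] [-0.
[... 5895 characters left out ...]
 3743] [0.698 0.608 0.129] [0.566 0.479 0.1  ] [0.87  0.788 0.133]
0.1 [148, 132, 13, 23, 185] [0.476 0.295 0.132] [0.469 0.289 0.1  ] [0.487 0.31  0.151]
0.1 [175, 133, 7, 5, 25] [0.551 0.323 0.105] [0.543 0.319 0.1  ] [0.556 0.334 0.107]
0.1 [191, 152, 6, 5, 29] [0.536 0.236 0.104] [0.53  0.231 0.1  ] [0.544 0.246 0.107]
0.1 [211, 170, 78, 50, 1607] [0.528 0.036 0.116] [ 0.48  -0.022  0.1  ] [0.607 0.107 0.124]
0.1 [24, 322, 7, 30, 41] [ 0.1   -0.027  0.153] [ 0.095 -0.052  0.141] [0.104 0.005 0.16 ]
0.1 [474, 348, 42, 72, 1465] [ 0.533 -0.482  0.137] [ 0.504 -0.518  0.1  ] [ 0.566 -0.449  0.16 ]
0.1 [0, 361, 18, 46, 480] [ 0.052 -0.046  0.116] [ 0.03  -0.064  0.1  ] [ 0.076 -0.013  0.16 ]
```

View pics/sc_up.png

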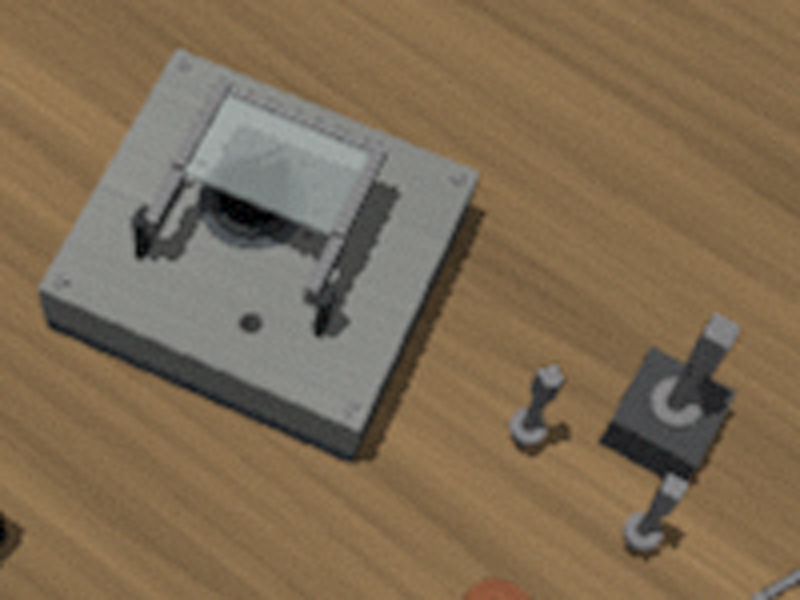

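View pics/si_up.png

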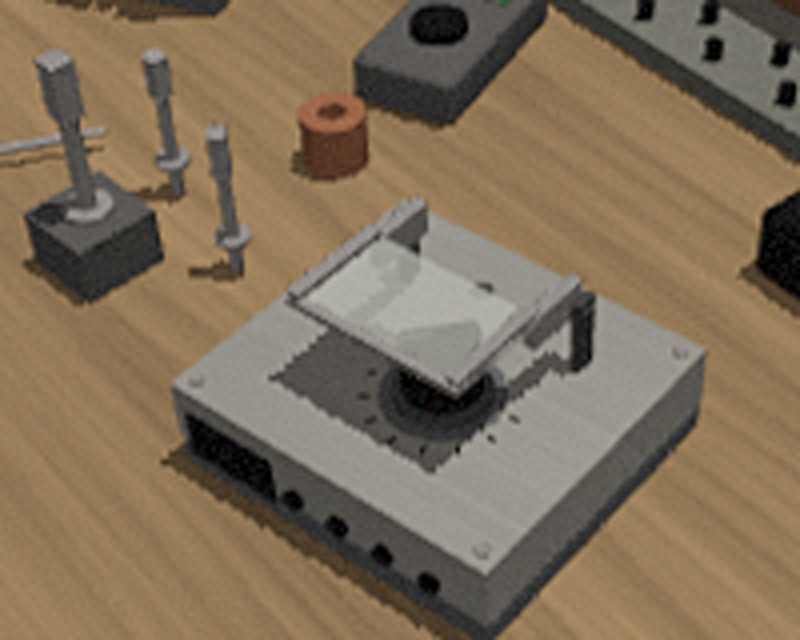

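```bash
cat >> h.py <<'E'
from scipy.spatial.transform import Rotation as Ro
def toolR(s): return Ro.from_euler('xyz',s['eef_rot'],degrees=True).as_matrix()
UC=np.array([0.5428,0.0441]); UY=np.radians(12.56)
def u2w(x,y,z):
    c,s=np.cos(UY),np.sin(UY); return np.array([UC[0]+(c*x-s*y)/1000,UC[1]+(s*x+c*y)/1000,0.06+z/1000])
def w2u(p):
    c,s=np.cos(UY),np.sin(UY); dx,dy=(np.array(p[:2])-UC)*1000; return np.array([c*dx+s*dy,-s*dx+c*dy,(p[2]-0.06)*1000])
def shift(target,yaw=None):
    """shift in tool axes from present commanded (measured) pose; turn in rad about tool z"""
    s=r.get_state(); R=toolR(s); d=R.T@(np.array(target)-s['tcp_pos'])
    print('tcp',np.round(s['tcp_pos'],4),'yaw',round(s['eef_rot'][2],2),'shift',np.round(d,4), end=' ')
    if yaw is not None:
        dy=(yaw-s['eef_rot'][2]+180)%360-180; print('turn',round(-np.radians(dy),4),end='')
    print()
E
python3 - <<'E'
from h import *
s=r.get_state(); c=calibration('wrist'); V=np.linalg.inv(c['view']); R=toolR(s)
print('cam in tool',np.round(R.T@(V[:3,3]-s['tcp_pos']),4)); print(np.round(R.T@V[:3,:3],3))
for n in('scene0','side0'):
    im,d,c=load(n); print(n,'socket px',proj(c,u2w(60,20,0)),'knob',proj(c,u2w(-15,-14,44)),'corner',proj(c,u2w(95,105,0)),proj(c,u2w(-95,-105,0)))
    W=world(c,d); m=(d>0)&(W[...,2]>0.118)&(W[...,2]<0.16)&(np.hypot(W[...,0]-.478,W[...,1]-.3)<.03)
    Q=W[m]; T=Q[Q[:,2]>Q[:,2].max()-0.006]; print('top',len(T),T.mean(0),'rect',cv2.minAreaRect((T[:,:2]*1000).astype(np.float32)))
    m=(d>0)&(abs(W[...,2]-.04)<0.004)&(np.hypot(W[...,0]-.478,W[...,1]-.3)<.05); Q=W[m]; print('block',cv2.minAreaRect((Q[:,:2]*1000).astype(np.float32)))
E
```

```text
cam in tool [ 0.0798  0.0009 -0.1572]
[[ 0.001  0.956  0.294]
 [ 1.    -0.001 -0.001]
 [-0.     0.294 -0.956]]
scene0 socket px (np.float64(292.4081075216937), np.float64(240.10608081226277)) knob (np.float64(293.16725579346286), np.float64(200.91017702825786)) corner (np.float64(319.46212887149403), np.float64(267.1676569238478)) (np.float64(273.61318358019855), np.float64(171.46208000788715))
top 49 [0.47726849 0.30268293 0.15173771] rect ((476.5364990234375, 302.7900390625), (17.602602005004883, 14.866334915161133), 6.93761682510376)
block ((477.1560974121094, 302.7689208984375), (58.58761215209961, 56.210750579833984), 6.384521007537842)
side0 socket px (np.float64(259.16460919203064), np.float64(192.37619263755488)) knob (np.float64(248.84428493487022), np.float64(203.0334781607237)) corner (np.float64(239.832136571529), np.float64(169.73397227202844)) (np.float64(260.49767754796613), np.float64(263.66272475134167))
top 47 [0.47723309 0.29984321 0.148595  ] rect ((477.4234619140625, 301.3780212402344), (16.286348342895508, 19.0048885345459), 5.826198101043701)
block ((477.7243957519531, 300.9960632324219), (58.756038665771484, 57.56554412841797), 5.549742221832275)
```

Run:
```python
from h import *
shift([0.477,0.302,0.25],-174)
```

```text
tcp [0.2645 0.6206 0.2259] yaw -23.08 shift [ 0.3204  0.2098 -0.0239] turn 2.634
```

Request:
{"name": "servo_tool", "arguments": {"grip": [-1, -1, -1, -1, -1, -1, -1, -1, -1, -1], "translation": [[0.032, 0.021, -0.0024], [0.064, 0.042, -0.0048], [0.096, 0.063, -0.0072], [0.128, 0.084, -0.0096], [0.16, 0.105, -0.012], [0.192, 0.126, -0.0144], [0.224, 0.147, -0.0168], [0.256, 0.168, -0.0192], [0.288, 0.189, -0.0216], [0.32, 0.21, -0.024]], "turn": [0.12, 0.24, 0.36, 0.48, 0.6, 0.72, 0.84, 0.96, 1.08, 1.2]}}

```text
time_s: 0.98
tcp_pos: [0.4772, 0.3005, 0.2507]
eef_rot: [180.0, 0.0, -92.2]
contact_force: [0.7, -0.4, -0.1]
gripper_width: 0.0877
```

Run:
```python
from h import *
st(); shift([0.477,0.302,0.25],-174)
```

```text
{'time_s': 0.9833, 'joints': [52.0803, 9.2484, -11.4476, -0.0047, -69.3055, -54.2393], 'qd': [-46.5966, -0.8784, 2.6753, 0.0865, -3.3845, -35.5667], 'joint_torque': [5.3322, -43.757, 28.3026, 6.7883, -0.0568, 0.9908], 'tcp_pos': [0.4772, 0.3005, 0.2507], 'eef_rot': [179.9955, 0.0014, -92.1606], 'contact_force': [0.6928, -0.3613, -0.0897], 'moment': [0.0912, -0.1586, 0.0527], 'gripper_width': 0.0877}
tcp [0.4772 0.3005 0.2507] yaw -92.16 shift [-0.0015  0.0003  0.0007] turn 1.4284
```

Request:
{"name": "servo_tool", "arguments": {"grip": [-0.3, -0.3, -0.3, -0.3, -0.3, -0.3, -0.3, -0.3, -0.3, -0.3], "translation": [[0, 0, 0], [0, 0, 0], [0, 0, 0], [0, 0, 0], [0, 0, 0], [0, 0, 0], [0, 0, 0], [0, 0, 0], [0, 0, 0], [0, 0, 0]], "turn": [0.12, 0.24, 0.36, 0.48, 0.6, 0.72, 0.84, 0.96, 1.08, 1.2]}}

```text
time_s: 1.82
tcp_pos: [0.4765, 0.3022, 0.2503]
eef_rot: [-180.0, -0.0, -160.9]
contact_force: [0.0, 0.1, -0.6]
gripper_width: 0.057
```

Request:
{"name": "servo_tool", "arguments": {"grip": [-0.3, -0.3, -0.3, -0.3], "translation": [[0, 0, 0], [0, 0, 0], [0, 0, 0], [0, 0, 0]], "turn": [0.12, 0.22, 0.22, 0.22]}}

```text
time_s: 2.15
tcp_pos: [0.4766, 0.3022, 0.2504]
eef_rot: [-180.0, -0.0, -173.0]
contact_force: [-0.6, 0.1, 0.2]
gripper_width: 0.0571
```

Run:
```python
from h import *
st(); im,d,c=snap('wrist','w1'); shift([0.477,0.302,0.25],-174)
```

```text
{'time_s': 2.15, 'joints': [52.2482, 9.3041, -11.4205, -0.003, -69.2964, -135.2559], 'qd': [-0.0073, -0.0193, 0.0395, -0.0103, 0.0293, 1.356], 'joint_torque': [0.004, -42.3945, 29.0708, 6.8444, -0.0812, -0.604], 'tcp_pos': [0.4766, 0.3022, 0.2504], 'eef_rot': [-179.9871, -0.0168, -173.0088], 'contact_force': [-0.576, 0.0595, 0.1735], 'moment': [0.0326, -0.175, -0.0172], 'gripper_width': 0.0571}
tcp [0.4766 0.3022 0.2504] yaw -172.99 shift [-0.0004 -0.0003  0.0004] turn 0.0177
```

View pics/w1.png

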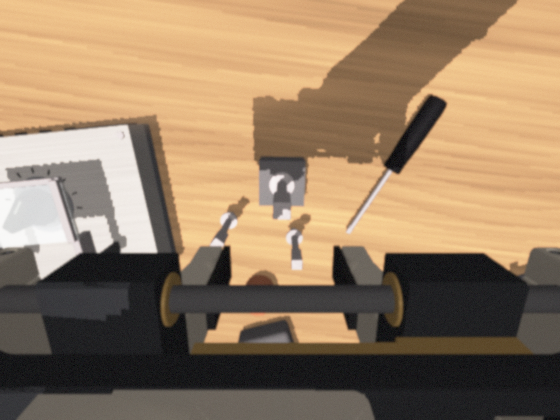

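Run:
```python
from h import *
im,d,c=load('w1'); W=world(c,d)
m=(d>0)&(W[...,2]>0.118)&(W[...,2]<0.17)&(np.hypot(W[...,0]-.478,W[...,1]-.3)<.03)
Q=W[m]; print(len(Q),Q[:,2].max()); T=Q[Q[:,2]>0.144]; print(len(T),T.mean(0),cv2.minAreaRect((T[:,:2]*1000).astype(np.float32)))
m=(d>0)&(abs(W[...,2]-.04)<0.004)&(np.hypot(W[...,0]-.478,W[...,1]-.3)<.045); Q=W[m]; print('block',cv2.minAreaRect((Q[:,:2]*1000).astype(np.float32)))
m=(d>0)&(abs(W[...,2]-.045)<0.0025)&(np.hypot(W[...,0]-.478,W[...,1]-.3)<.02); Q=W[m]; print('collar',cv2.minEnclosingCircle((Q[:,:2]*1000).astype(np.float32)))
for p in ([.477,.302,.151],[.477,.302,.045]): print(proj(c,np.array(p)))
x=cv2.resize(im[140:280,180:340],None,fx=4,fy=4,interpolation=cv2.INTER_CUBIC); cv2.imwrite('pics/w1u.png',x)
```

```text
459 0.15082312339977888
337 [0.47787835 0.30170688 0.14879861] ((478.47613525390625, 301.8263854980469), (15.944015502929688, 15.074114799499512), 7.012336730957031)
block ((478.9986572265625, 302.11065673828125), (56.574161529541016, 55.494544982910156), 5.986767292022705)
collar ((478.7630615234375, 301.8150939941406), 14.990595817565918)
(np.float64(281.91973568349243), np.float64(209.98813995139932))
(np.float64(281.79943881524474), np.float64(183.52167044979674))
```

View pics/w1u.png

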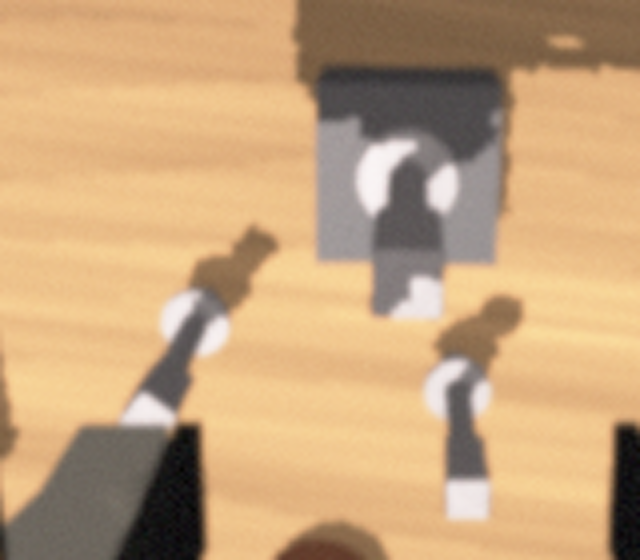

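Request:
{"name": "servo_tool", "arguments": {"grip": [-0.3, -0.3, -0.3, -0.3, -0.3, -0.3, -0.3, -0.3], "translation": [[-0.0014, 0, 0.025], [-0.0014, 0, 0.05], [-0.0014, 0, 0.075], [-0.0014, 0, 0.098], [-0.0014, 0, 0.115], [-0.0014, 0, 0.126], [-0.0014, 0, 0.1314], [-0.0014, 0, 0.1314]], "turn": [0.01, 0.01, 0.01, 0.01, 0.01, 0.01, 0.01, 0.01]}}

```text
time_s: 2.87
tcp_pos: [0.4778, 0.3022, 0.1183]
eef_rot: [-179.9, -0.1, -173.7]
contact_force: [-0.4, -0.3, -0.3]
gripper_width: 0.0569
```

Request:
{"name": "servo_tool", "arguments": {"grip": [0.9, 0.9, 0.9, 0.9, 0.9, 0.9, 0.9], "translation": [[0, 0, 0], [0, 0, 0], [0, 0, 0], [0, 0, 0], [0, 0, 0], [0, 0, 0], [0, 0, 0]], "turn": [0, 0, 0, 0, 0, 0, 0], "newtons": 45}}

```text
time_s: 3.45
tcp_pos: [0.4781, 0.3025, 0.1194]
eef_rot: [180.0, 0.0, -173.8]
contact_force: [-1.4, -0.4, 0.6]
gripper_width: 0.0159
```

Run:
```python
from h import *
st()
```

```text
{'time_s': 3.45, 'joints': [52.1403, 15.7232, -21.5042, -0.0018, -52.7525, -135.9053], 'qd': [0.0225, 0.1197, -0.1099, 0.1061, 0.1143, -0.0556], 'joint_torque': [0.0093, -47.1514, 24.7882, 5.814, -0.0549, 0.003], 'tcp_pos': [0.4781, 0.3025, 0.1194], 'eef_rot': [179.9846, 0.0129, -173.7662], 'contact_force': [-1.4265, -0.398, 0.5962], 'moment': [-0.1006, -0.1817, 0.0359], 'gripper_width': 0.0159}
```

Request:
{"name": "servo_tool", "arguments": {"grip": [0.9, 0.9, 0.9, 0.9, 0.9, 0.9, 0.9], "translation": [[0, 0, -0.005], [0, 0, -0.02], [0, 0, -0.04], [0, 0, -0.06], [0, 0, -0.08], [0, 0, -0.09], [0, 0, -0.09]], "turn": [0, 0, 0, 0, 0, 0, 0]}}

```text
time_s: 4.03
tcp_pos: [0.479, 0.3033, 0.2118]
eef_rot: [179.8, 0.2, -173.7]
contact_force: [0.7, -0.1, -1.7]
gripper_width: 0.0157
```

Run:
```python
from h import *
st(); p=u2w(-105,20,0); print(p); shift([p[0],p[1],0.205],-180+12.56)
im,d,c=snap('side','s2'); snap('wrist','w2')
x=cv2.resize(im[60:230,120:320],None,fx=4,fy=3.5,interpolation=cv2.INTER_CUBIC); cv2.imwrite('pics/s2u.png',x)
```

```text
{'time_s': 4.0333, 'joints': [52.1405, 10.8763, -14.6667, 0.0347, -64.2112, -135.9042], 'qd': [-0.0148, 1.58, -2.9868, -1.0762, 2.7418, 0.0311], 'joint_torque': [-0.0099, -43.8748, 28.3472, 6.6421, -0.6727, -0.0001], 'tcp_pos': [0.479, 0.3033, 0.2118], 'eef_rot': [179.8453, 0.1935, -173.7489], 'contact_force': [0.6547, -0.0988, -1.7247], 'moment': [0.1123, -0.261, 0.036], 'gripper_width': 0.0157}
[0.43596354 0.04078788 0.06      ]
tcp [0.479  0.3033 0.2118] yaw -173.75 shift [ 0.0714 -0.2563  0.0058] turn -0.1101
```

View pics/s2u.png

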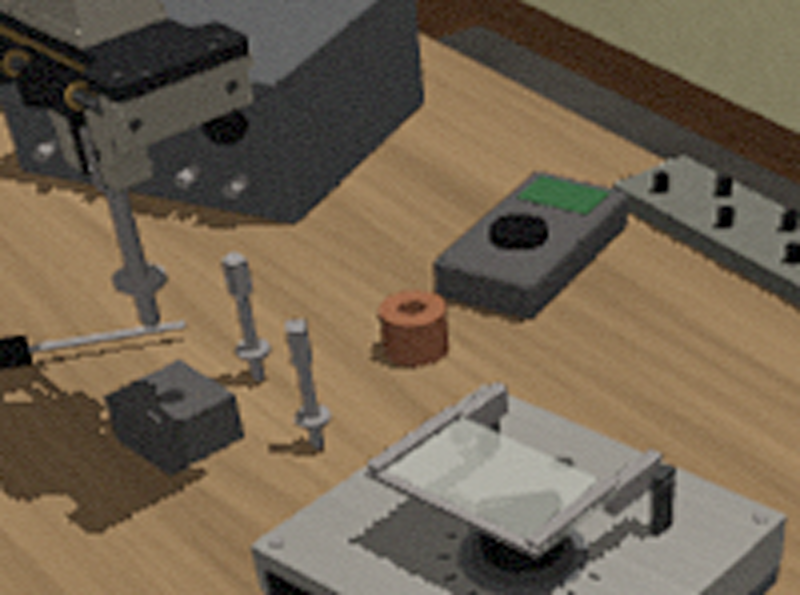

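View pics/w2.png

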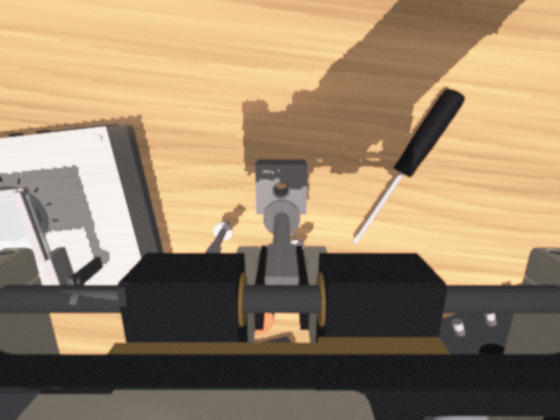

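Request:
{"name": "servo_tool", "arguments": {"grip": [0.9, 0.9, 0.9, 0.9, 0.9, 0.9, 0.9, 0.9, 0.9, 0.9], "translation": [[0.005, -0.018, 0], [0.014, -0.05, 0], [0.0234, -0.084, 0], [0.033, -0.118, 0], [0.0425, -0.152, 0], [0.052, -0.186, 0], [0.06, -0.216, 0], [0.067, -0.24, 0], [0.071, -0.254, 0], [0.0714, -0.2563, 0]], "turn": [-0.01, -0.02, -0.03, -0.05, -0.06, -0.08, -0.09, -0.1, -0.11, -0.11]}}

```text
time_s: 4.97
tcp_pos: [0.4332, 0.0375, 0.2078]
eef_rot: [-180.0, -0.2, -167.6]
contact_force: [0.1, 0.4, -2.1]
gripper_width: 0.0158
```

Request:
{"name": "servo_tool", "arguments": {"grip": [0.9, 0.9, 0.9], "translation": [[0, 0, 0], [0, 0, 0], [0, 0, 0]], "turn": [0, 0, 0]}}

```text
time_s: 5.22
tcp_pos: [0.435, 0.0405, 0.2086]
eef_rot: [-180.0, -0.0, -167.4]
contact_force: [0.1, 0.7, -1.0]
gripper_width: 0.0159
```

Run:
```python
from h import *
s=st(); p=u2w(-105,20,0);shift([p[0],p[1],0.183],-180+12.56); print('u',w2u(s['tcp_pos']))
snap('wrist','w3'); snap('side','s3'); im,d,c=snap('scene','sc3')
cv2.imwrite('pics/sc3u.png',cv2.resize(im[120:290,210:410],None,fx=4,fy=3.5,interpolation=cv2.INTER_CUBIC))
```

```text
{'time_s': 5.2167, 'joints': [31.3616, -1.7807, -29.1906, -0.0093, -62.6399, -108.8044], 'qd': [0.3734, 0.0044, 0.2176, -0.0308, -0.2079, 0.1027], 'joint_torque': [-0.353, -25.6871, 27.8543, 6.7071, -0.0988, -0.0047], 'tcp_pos': [0.435, 0.0405, 0.2086], 'eef_rot': [-179.9918, -0.0499, -167.4471], 'contact_force': [0.0529, 0.7048, -0.9719], 'moment': [0.0509, -0.1976, 0.0073], 'gripper_width': 0.0159}
tcp [0.435  0.0405 0.2086] yaw -167.45 shift [-0.0011  0.      0.0256] turn -0.0001
u [-106.03011548   19.98465291  148.62092709]
```

View pics/w3.png

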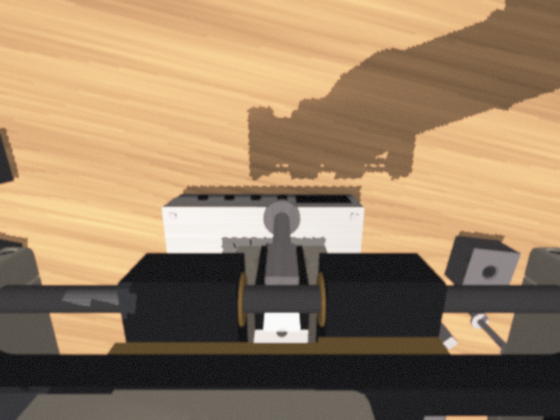

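View pics/s3.png

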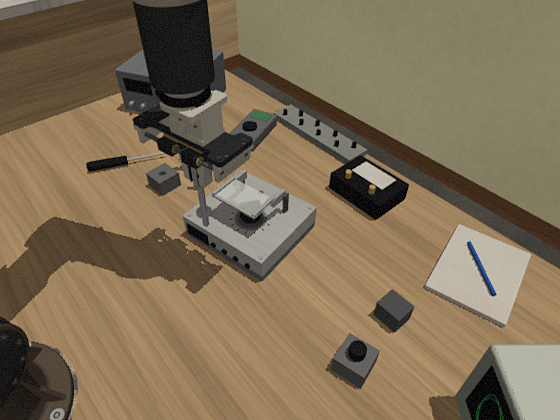

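Run:
```python
from h import *
im,d,c=load('w3'); W=world(c,d); s=r.get_state(); R=toolR(s)
T=(W-s['tcp_pos'])@R
m=(d>0)&(T[...,2]>0.070)&(T[...,2]<0.083)&(np.hypot(T[...,0],T[...,1])<.03)
Q=T[m]; print(len(Q),Q.min(0),Q.max(0),cv2.minEnclosingCircle((Q[:,:2]*1000).astype(np.float32)))
m=(d>0)&(abs(W[...,2]-.06)<0.005); 
Q=W[m]; print('panel z',np.median(Q[:,2]))
for p in([0,0,.075],[0,0,.08]):
    w=s['tcp_pos']+R@np.array(p); print(proj(c,w))
cv2.imwrite('pics/w3u.png',cv2.resize(im[180:350,220:350],None,fx=4,fy=3.5,interpolation=cv2.INTER_CUBIC))
# panel near edge in unit frame
U=np.array([w2u(p) for p in Q]); print('unit min/max',U.min(0),U.max(0),np.percentile(U,[1,99],axis=0))
# side camera: pin axis
im,d,c=load('s3'); W=world(c,d)
T=(W-s['tcp_pos'])@R
m=(d>0)&(np.hypot(T[...,0],T[...,1])<.03)&(T[...,2]>0.01)&(T[...,2]<0.07); Q=T[m]; 
for a in(0.015,.03,.045,.06): 
    q=Q[abs(Q[:,2]-a)<.006]; print(a,len(q),q.mean(0))
```

```text
779 [-0.01294303 -0.01545334  0.07004791] [0.01485835 0.01412156 0.08086774] ((-0.4151664674282074, -0.6477715969085693), 15.279242515563965)
panel z 0.05912421467848944
(np.float64(282.3324767968033), np.float64(218.9211434436759))
(np.float64(282.31499741310597), np.float64(216.90201483186337))
unit min/max [ -93.52414642 -105.48852212   -4.97529367] [ 76.63301401 276.35075334   4.75511569] [[ -93.00291699 -103.38615718   -3.08089838]
 [  73.89225292  104.29066389    0.98321891]]
0.015 24 [ 0.00337224 -0.00413095  0.01691979]
0.03 34 [ 0.00327927 -0.003988    0.03048855]
0.045 33 [ 0.0032841  -0.00397085  0.04505989]
0.06 31 [ 0.00325865 -0.00443248  0.06016033]
```

View pics/sc3u.png

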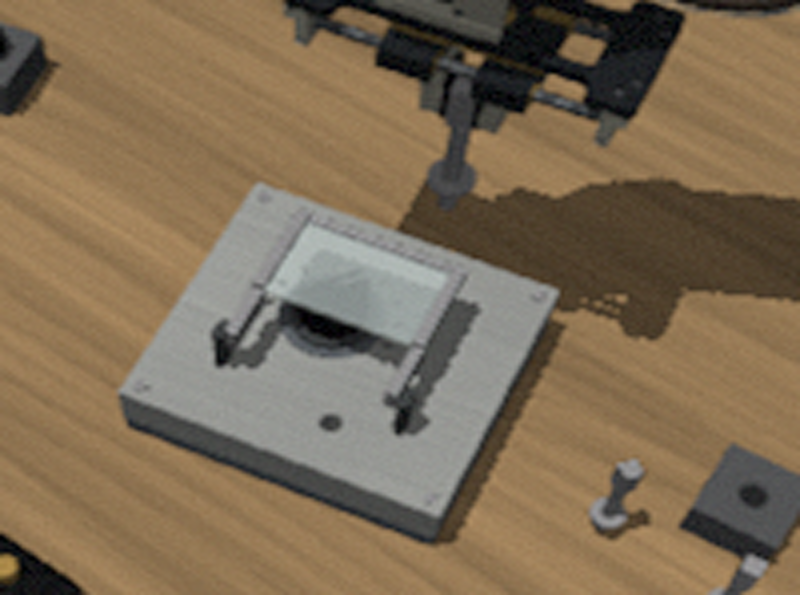

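Run:
```python
from h import *
for n in('scene0','side0','sc3','s3','w3'):
    im,d,c=load(n); p=proj(c,u2w(60,20,0)); u0,v0=int(round(p[0])),int(round(p[1]))
    g=cv2.cvtColor(im,cv2.COLOR_BGR2GRAY).astype(float); w=9
    patch=g[v0-w:v0+w+1,u0-w:u0+w+1]; bg=np.median(patch); 
    k=(bg-patch); k[k<0.35*(bg-patch.min())]=0
    # keep component nearest to center
    nl,lab=cv2.connectedComponents((k>0).astype(np.uint8)); ys,xs=np.nonzero(lab); 
    i=np.argmin((ys-w)**2+(xs-w)**2); L=lab[ys[i],xs[i]]; k=np.where(lab==L,k,0)
    ys,xs=np.nonzero(k); cu=u0-w+(k[ys,xs]*xs).sum()/k.sum(); cv_=v0-w+(k[ys,xs]*ys).sum()/k.sum()
    # ray-plane z=.06
    V=np.linalg.inv(np.array(c['view'])); dr=V[:3,:3]@np.array([(cu-c['cx'])/c['fx'],-(cv_-c['cy'])/c['fy'],-1]); o=V[:3,3]
    t=(0.06-o[2])/dr[2]; q=o+t*dr
    print(n,'pred',np.round(p,2),'found',round(cu,2),round(cv_,2),len(ys),(xs.min(),xs.max(),ys.min(),ys.max()),'world',np.round(q,4),'u',np.round(w2u(q),2), 'px/mm', round(float(c['fx'])/np.linalg.norm(q-o)/1000,2))
```

```text
scene0 pred [292.41 240.11] found 292.23 240.31 23 (np.int64(7), np.int64(12), np.int64(7), np.int64(11)) world [0.5977 0.0767 0.06  ] u [60.66 19.84  0.  ] px/mm 0.42
side0 pred [259.16 192.38] found 261.19 191.37 7 (np.int64(9), np.int64(13), np.int64(8), np.int64(9)) world [0.6025 0.0763 0.06  ] u [65.29 18.46 -0.  ] px/mm 0.45
sc3 pred [292.41 240.11] found 292.18 240.29 25 (np.int64(7), np.int64(12), np.int64(7), np.int64(11)) world [0.5977 0.0765 0.06  ] u [60.68 19.72 -0.  ] px/mm 0.42
s3 pred [259.16 192.38] found 261.2 191.37 7 (np.int64(9), np.int64(13), np.int64(8), np.int64(9)) world [0.6025 0.0763 0.06  ] u [65.29 18.44 -0.  ] px/mm 0.45
w3 pred [281.86 331.64] found 281.35 333.47 54 (np.int64(3), np.int64(13), np.int64(8), np.int64(13)) world [0.5997 0.0766 0.06  ] u [62.58 19.4   0.  ] px/mm 0.78
```

```bash
cat > plan.py <<'E'
import numpy as np
# guard profile in guard frame (shut): plate rect x from -98..-32, z 12..18 rel hinge. pin profile rects rel seat
prof=[(6,-35,0),(15,0,5),(6,5,70),(8,70,110),(10,79,126)]
body=(39,126,200)
def pinpts(n=12):
    P=[]
    for h,a,b in prof:
        for t in np.linspace(a,b,n):
            P+= [(h,t),(-h,t)]
        for t in np.linspace(-h,h,n): P+=[(t,a),(t,b)]
    for t in np.linspace(-39,39,40): P.append((t,126))
    return np.array(P)
PP=pinpts(30)
def theta(px,pz,prev):
    """smallest angle >= free such that no pin point in plate, guard falling from above (from prev+)"""
    Q=PP+[px-45,pz-40]
    plate=np.array([(x,z) for x in np.linspace(-98,-32,45) for z in(12,18)]+[(-98,15)])
    def hit(th):
        c,s=np.cos(th),np.sin(th)
        # rotate pin points into guard frame: opening rotates (-1,0)->(0,1): world = (c x + s z, -s x + c z)
        gx=c*Q[:,0]-s*Q[:,1]; gz=s*Q[:,0]+c*Q[:,1]
        return np.any((gx>-98)&(gx<-32)&(gz>12)&(gz<18))
    # from prev, if hit go up until free; else go down until hit
    th=prev
    if hit(th):
        while hit(th) and th<2.4: th+=.005
        return th
    while th>0 and not hit(th-.005): th-=.005
    return max(th,0)
if __name__=='__main__':
    import sys
    way=eval(sys.argv[1]); th=0; p=np.array(way[0],float)
    for w in way:
        w=np.array(w,float); n=max(1,int(np.ceil(np.linalg.norm(w-p)/1.0)))
        mx=0
        for i in range(1,n+1):
            q=p+(w-p)*i/n; th=theta(q[0],q[1],th); mx=max(mx,th)
        p=w; print(w,'theta %.2f max %.2f'%(th,mx))
E
python3 plan.py "[(-105,43),(-62,43),(-62,55),(-59,70),(-54,85),(-45,100),(-35,112),(-22,122),(-8,130),(5,134),(18,134),(30,132),(42,126),(48,115),(50,100),(50,85),(50,70),(50,55),(50,43),(60,43),(60,20),(60,0)]"
```

```text
[-105.   43.] theta 0.00 max 0.00
[-62.  43.] theta 0.00 max 0.00
[-62.  55.] theta 0.09 max 0.09
[-59.  70.] theta 0.25 max 0.25
[-54.  85.] theta 0.42 max 0.42
[-45. 100.] theta 0.59 max 0.59
[-35. 112.] theta 0.73 max 0.73
[-22. 122.] theta 0.90 max 0.90
[ -8. 130.] theta 1.05 max 1.05
[  5. 134.] theta 1.19 max 1.19
[ 18. 134.] theta 1.33 max 1.33
[ 30. 132.] theta 1.45 max 1.45
[ 42. 126.] theta 1.57 max 1.57
[ 48. 115.] theta 1.65 max 1.65
[ 50. 100.] theta 1.70 max 1.70
[50. 85.] theta 1.74 max 1.74
[50. 70.] theta 1.82 max 1.82
[50. 55.] theta 1.60 max 1.84
[50. 43.] theta 1.61 max 1.61
[60. 43.] theta 1.86 max 1.86
[60. 20.] theta 1.87 max 1.87
[60.  0.] theta 1.96 max 1.96
```

Run:
```python
from h import *
for n in('side0','scene0','s3'):
    im,d,c=load(n); W=world(c,d).reshape(-1,3); W=W[(d>0).ravel()]
    c_,s_=np.cos(UY),np.sin(UY); D=(W[:,:2]-UC)*1000
    U=np.c_[c_*D[:,0]+s_*D[:,1],-s_*D[:,0]+c_*D[:,1],(W[:,2]-.06)*1000]
    print(n)
    for ys in((-60,-44),(44,60)):
        for x in range(-55,65,8):
            m=(abs(U[:,0]-x)<4)&(U[:,1]>ys[0])&(U[:,1]<ys[1])&(U[:,2]>6)&(U[:,2]<80)
            q=U[m]
            if len(q): print(ys,x,len(q),'z',np.round(np.sort(q[:,2])[::max(1,len(q)//8)],0).astype(int).tolist(),'y',np.round(q[:,1].min()),np.round(q[:,1].max()))
im=cv2.imread('pics/w1.png'); cv2.imwrite('pics/fing.png',cv2.resize(im[230:350,0:560],None,fx=1.4,fy=3))
im=cv2.imread('pics/s3.png'); cv2.imwrite('pics/s3u.png',cv2.resize(im[80:260,120:320],None,fx=4,fy=3.3,interpolation=cv2.INTER_CUBIC))
```

```text
side0
(-60, -44) -55 12 z [53, 53, 55, 55, 55, 56, 56, 57, 58, 59, 59, 59] y -55.0 -45.0
(-60, -44) -47 28 z [52, 55, 56, 57, 58, 60, 61, 62, 62, 63] y -56.0 -44.0
(-60, -44) -39 22 z [55, 55, 57, 59, 60, 60, 61, 61, 61, 62, 63] y -57.0 -47.0
(-60, -44) -31 23 z [52, 54, 56, 56, 59, 59, 60, 61, 61, 61, 62, 63] y -56.0 -44.0
(-60, -44) -23 20 z [54, 56, 58, 59, 61, 61, 61, 62, 62, 63] y -56.0 -44.0
(-60, -44) -15 23 z [51, 53, 54, 56, 58, 60, 61, 62, 62, 62, 63, 64] y -56.0 -48.0
(-60, -44) -7 18 z [53, 56, 58, 59, 61, 61, 62, 62, 63] y -56.0 -48.0
(-60, -44) 1 22 z [52, 54, 55, 57, 59, 60, 61, 61, 62, 62, 62] y -57.0 -44.0
(-60, -44) 9 35 z [33, 37, 42, 46, 50, 57, 60, 62, 62] y -57.0 -45.0
(-60, -44) 17 26 z [34, 38, 40, 43, 46, 52, 54, 55, 56] y -57.0 -51.0
(-60, -44) 25 26 z [34, 38, 44, 47, 50, 53, 55, 56, 57] y -57.0 -49.0
(-60, -44) 33 29 z [36, 38, 41, 45, 48, 50, 54, 55, 56, 56] y -56.0 -48.0
(-60, -44) 41 44 z [7, 18, 32, 39, 46, 48, 53, 56, 56] y -60.0 -48.0
(-60, -44) 49 12 z [46, 46, 49, 49, 52, 53, 54, 56, 56, 56, 57, 58] y -59.0 -48.0
(44, 60) -55 10 z [53, 54, 55, 55, 
[... 4364 characters left out ...]
, 62, 64] y 45.0 53.0
(44, 60) -23 17 z [55, 55, 55, 58, 61, 61, 61, 62, 63] y 44.0 55.0
(44, 60) -15 19 z [54, 55, 56, 57, 59, 61, 62, 63, 63, 64] y 44.0 54.0
(44, 60) -7 18 z [55, 56, 58, 60, 61, 61, 61, 62, 63] y 44.0 54.0
(44, 60) 1 19 z [53, 55, 56, 59, 60, 60, 61, 61, 61, 63] y 45.0 54.0
(44, 60) 9 18 z [55, 56, 59, 59, 61, 61, 62, 62, 63] y 45.0 54.0
(44, 60) 17 8 z [53, 54, 55, 55, 56, 56, 57, 61] y 45.0 52.0
(44, 60) 25 21 z [43, 47, 47, 50, 52, 53, 54, 55, 56, 56, 57] y 44.0 53.0
(44, 60) 33 26 z [36, 39, 43, 48, 51, 54, 55, 55, 57] y 44.0 53.0
(44, 60) 41 31 z [35, 39, 41, 43, 47, 50, 53, 55, 56, 56, 57] y 44.0 54.0
(44, 60) 49 25 z [16, 21, 34, 41, 44, 50, 55, 55, 57] y 45.0 56.0
```

View pics/s3u.png

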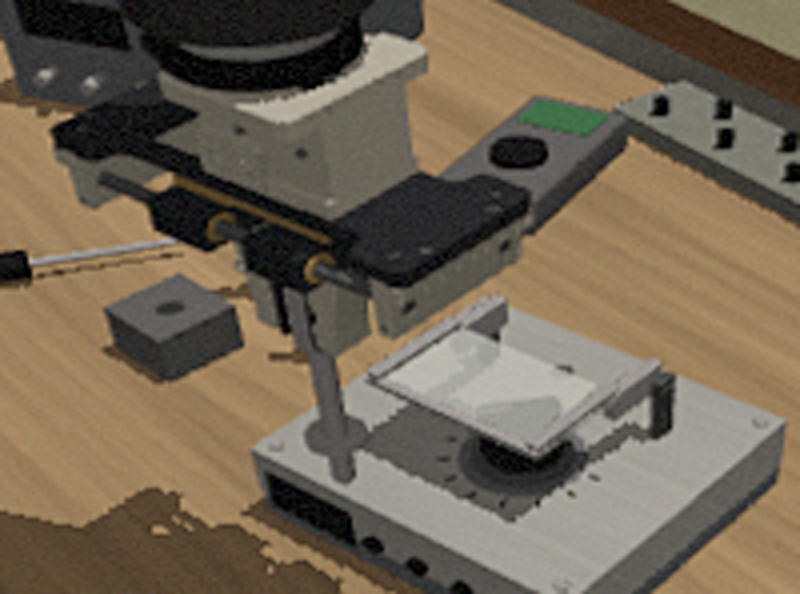

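Run:
```python
from h import *
# w1: tcp pose at that time
tcp=np.array([.4766,.3022,.2504]); R=Ro.from_euler('xyz',[180,0,-173.0],degrees=True).as_matrix()
im,d,c=load('w1'); T=(world(c,d)-tcp)@R
for z0 in np.arange(-0.07,0.004,0.006):
    m=(d>0)&(T[...,2]>z0)&(T[...,2]<z0+.006)&(abs(T[...,0])<.05)&(abs(T[...,1])<.1)
    q=T[m]*1000
    if len(q): print('w1',round(z0*1000),len(q),'x',q[:,0].min().round(),q[:,0].max().round(),'|y|',np.abs(q[:,1]).min().round(),np.abs(q[:,1]).max().round())
s=r.get_state(); tcp=s['tcp_pos']; R=toolR(s)
for n in('s3','sc3'):
    im,d,c=load(n); T=(world(c,d)-tcp)@R
    for z0 in np.arange(-0.08,0.004,0.006):
        m=(d>0)&(T[...,2]>z0)&(T[...,2]<z0+.006)&(abs(T[...,0])<.06)&(abs(T[...,1])<.12)
        q=T[m]*1000
        if len(q): print(n,round(z0*1000),len(q),'x',q[:,0].min().round(),q[:,0].max().round(),'y',q[:,1].min().round(),q[:,1].max().round(), 'y>0:',np.round(np.percentile(q[q[:,1]>0,1],[0,100])) if (q[:,1]>0).any() else '')
```

```text
w1 -70 1822 x -30.0 40.0 |y| 31.0 89.0
w1 -64 325 x -4.0 12.0 |y| 31.0 33.0
w1 -58 272 x -10.0 8.0 |y| 31.0 33.0
w1 -52 247 x -11.0 3.0 |y| 28.0 33.0
w1 -46 550 x -12.0 12.0 |y| 28.0 43.0
w1 -40 560 x -10.0 12.0 |y| 28.0 45.0
w1 -34 531 x 4.0 12.0 |y| 28.0 46.0
w1 -28 441 x 0.0 12.0 |y| 28.0 46.0
w1 -22 581 x -4.0 12.0 |y| 28.0 45.0
w1 -16 451 x -7.0 12.0 |y| 28.0 45.0
w1 -10 414 x -9.0 12.0 |y| 28.0 45.0
w1 -4 160 x -9.0 11.0 |y| 28.0 40.0
w1 2 1 x -2.0 -2.0 |y| 29.0 29.0
s3 -80 339 x -37.0 41.0 y -91.0 87.0 y>0: [ 0. 87.]
s3 -74 263 x -38.0 41.0 y -90.0 88.0 y>0: [ 9. 88.]
s3 -68 51 x -36.0 40.0 y -90.0 86.0 y>0: [12. 86.]
s3 -56 9 x 10.0 13.0 y -31.0 28.0 y>0: [23. 28.]
s3 -50 20 x -5.0 13.0 y -30.0 27.0 y>0: [24. 27.]
s3 -44 30 x 0.0 13.0 y -29.0 26.0 y>0: [24. 26.]
s3 -38 48 x -4.0 13.0 y -28.0 23.0 y>0: [ 7. 23.]
s3 -32 75 x -7.0 13.0 y -28.0 24.0 y>0: [ 0. 24.]
s3 -26 72 x -9.0 13.0 y -26.0 24.0 y>0: [ 0. 24.]
s3 -20 79 x -9.0 13.0 y -25.0 22.0 y>0: [ 2. 22.]
s3 -14 74 x -11.0 14.0 y -25.0 24.0 y>0: [ 1. 24.]
s3 -8 63 x -12.0 13.0 y -25.0 24.0 y>0: [ 2. 24.]
s3 -2 17 x 2.0 11.0 y -23.0 9.0 y>0: [0. 9.]
sc3 -80 86 x -38.0 28.0 y -86.0 89.0 y>0: [13. 89.]
sc3 -74 36 x -37.0 -4.0 y -87.0 89.0 y>0: [14. 89.]
sc3 -68 5 x -10.0 3.0 y -11.0 42.0 y>0: [42. 42.]
sc3 -62 1 x 5.0 5.0 y -11.0 -11.0 y>0: 
sc3 -56 4 x 1.0 6.0 y -11.0 -8.0 y>0: 
sc3 -50 13 x -9.0 12.0 y -15.0 -7.0 y>0: 
sc3 -44 11 x -11.0 11.0 y -17.0 -7.0 y>0: 
sc3 -38 24 x -10.0 3.0 y -21.0 26.0 y>0: [ 0. 26.]
sc3 -32 42 x -10.0 5.0 y -24.0 24.0 y>0: [ 0. 24.]
sc3 -26 36 x -10.0 -3.0 y -23.0 24.0 y>0: [ 2. 24.]
sc3 -20 37 x -10.0 -1.0 y -23.0 24.0 y>0: [ 0. 24.]
sc3 -14 38 x -11.0 8.0 y -22.0 24.0 y>0: [ 1. 24.]
sc3 -8 22 x -10.0 -4.0 y -22.0 22.0 y>0: [ 2. 22.]
sc3 -2 11 x -8.0 -4.0 y -6.0 9.0 y>0: [0. 9.]
```

The fingers are about ±12 mm wide at the body. Held this high, their tips would form a shelf that catches the guard's edge on the way down. I'll return the pin to its rest and regrip it lower, with the fingers set back from the guard side.

Run:
```python
from h import *
shift([0.4783,0.3025,0.2086],-173.75)
```

```text
tcp [0.435  0.0406 0.2089] yaw -167.41 shift [-9.940e-02  2.461e-01  2.000e-04] turn 0.1107
```

Request:
{"name": "servo_tool", "arguments": {"grip": [0.9, 0.9, 0.9, 0.9, 0.9, 0.9, 0.9, 0.9, 0.9, 0.9], "translation": [[-0.006, 0.016, 0], [-0.018, 0.045, 0], [-0.031, 0.078, 0], [-0.045, 0.111, 0], [-0.058, 0.144, 0], [-0.071, 0.177, 0], [-0.083, 0.206, 0], [-0.093, 0.23, 0], [-0.0985, 0.2435, 0], [-0.0994, 0.2461, 0]], "turn": [0.01, 0.02, 0.03, 0.05, 0.06, 0.08, 0.09, 0.1, 0.11, 0.11]}}

```text
time_s: 6.2
tcp_pos: [0.4786, 0.3045, 0.2083]
eef_rot: [-180.0, -0.0, -173.7]
contact_force: [-0.4, 0.5, -0.4]
gripper_width: 0.016
```

Request:
{"name": "servo_tool", "arguments": {"grip": [0.9, 0.9, 0.9, 0.9], "translation": [[0, 0, 0], [0, 0, 0], [0, 0, 0.005], [0, 0, 0.005]], "turn": [0, 0, 0, 0]}}

```text
time_s: 6.53
tcp_pos: [0.4781, 0.3005, 0.2035]
eef_rot: [-180.0, -0.0, -173.8]
contact_force: [0.7, -0.2, -1.3]
gripper_width: 0.0159
```

Run:
```python
from h import *
st(); shift([0.4781,0.3025,0.1196],-173.76)
```

```text
{'time_s': 6.5333, 'joints': [51.9948, 11.1975, -15.3665, -0.0277, -63.4766, -135.8049], 'qd': [-0.0236, 0.0383, 0.5728, 0.1911, -1.0048, -0.0664], 'joint_torque': [0.2117, -45.0388, 29.0749, 7.0262, 0.1193, 0.006], 'tcp_pos': [0.4781, 0.3005, 0.2035], 'eef_rot': [-179.9881, -0.0461, -173.8225], 'contact_force': [0.7318, -0.1702, -1.3407], 'moment': [-0.0089, -0.0742, 0.0303], 'gripper_width': 0.0159}
tcp [0.4781 0.3005 0.2035] yaw -173.82 shift [-0.0003  0.002   0.0839] turn -0.0011
```

Request:
{"name": "servo_tool", "arguments": {"grip": [0.9, 0.9, 0.9, 0.9], "translation": [[0, 0.002, 0.02], [0, 0.002, 0.034], [0, 0.002, 0.036], [0, 0.002, 0.036]], "turn": [0, 0, 0, 0]}}

```text
time_s: 6.87
tcp_pos: [0.4779, 0.3026, 0.1676]
eef_rot: [-179.9, -0.1, -173.8]
contact_force: [0.4, -0.0, -0.9]
gripper_width: 0.0158
```

Run:
```python
from h import *
st(); shift([0.4781,0.3025,0.1196],-173.76)
im,d,c=snap('side','s5');cv2.imwrite('pics/s5u.png',cv2.resize(im[90:210,120:240],None,fx=5,fy=5,interpolation=cv2.INTER_CUBIC))
```

```text
{'time_s': 6.8667, 'joints': [52.1618, 13.0475, -18.0206, 0.0023, -59.0449, -135.9615], 'qd': [0.1942, -0.7907, 1.9615, 0.644, -0.7335, -0.0638], 'joint_torque': [0.0221, -44.8917, 26.2355, 6.2297, 0.1301, -0.0002], 'tcp_pos': [0.4779, 0.3026, 0.1676], 'eef_rot': [-179.9173, -0.0772, -173.7985], 'contact_force': [0.4049, -0.0475, -0.8533], 'moment': [0.1005, -0.1577, 0.0253], 'gripper_width': 0.0158}
tcp [0.4779 0.3026 0.1676] yaw -173.8 shift [-0.0002 -0.0001  0.048 ] turn -0.0007
```

View pics/s5u.png

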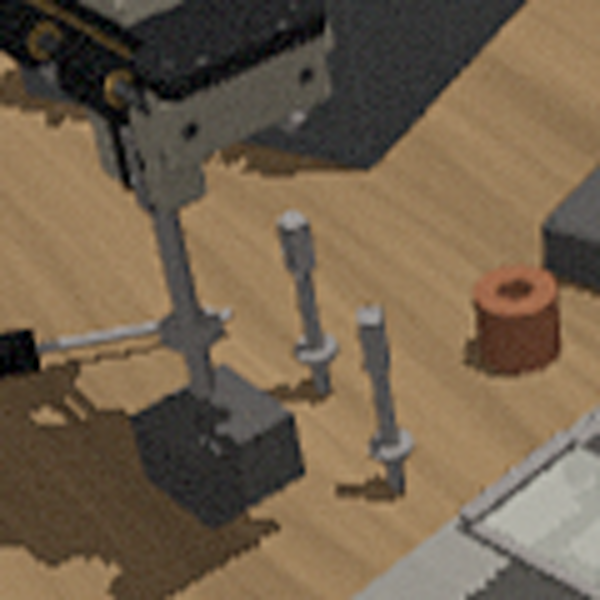

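Aligned with the hole, so I lower the pin slowly and watch the force.

Request:
{"name": "servo_tool", "arguments": {"grip": [0.9, 0.9, 0.9, 0.9, 0.9], "translation": [[0, 0, 0.008], [0, 0, 0.014], [0, 0, 0.018], [0, 0, 0.021], [0, 0, 0.021]], "turn": [0, 0, 0, 0, 0]}}

```text
time_s: 7.33
tcp_pos: [0.478, 0.3035, 0.1464]
eef_rot: [-180.0, -0.1, -173.8]
contact_force: [-0.3, -0.2, -0.8]
gripper_width: 0.0157
```

Request:
{"name": "servo_tool", "arguments": {"grip": [0.9, 0.9, 0.9, 0.9, 0.9, 0.9], "translation": [[0, 0, 0.006], [0, 0, 0.012], [0, 0, 0.018], [0, 0, 0.022], [0, 0, 0.025], [0, 0, 0.026]], "turn": [0, 0, 0, 0, 0, 0]}}

```text
time_s: 7.83
tcp_pos: [0.4781, 0.3035, 0.1204]
eef_rot: [-180.0, -0.0, -173.8]
contact_force: [0.3, 0.0, -0.4]
gripper_width: 0.0156
```

Request:
{"name": "servo_tool", "arguments": {"grip": [0.2, 0.2, 0.2, 0.2], "translation": [[0, 0, 0], [0, 0, 0], [0, 0, 0], [0, 0, 0]], "turn": [0, 0, 0, 0]}}

```text
time_s: 8.17
tcp_pos: [0.4785, 0.304, 0.1216]
eef_rot: [180.0, 0.0, -173.8]
contact_force: [0.2, -0.4, -0.0]
gripper_width: 0.0332
```

Run:
```python
from h import *
st(); shift([0.4750,0.3020,0.1055],-173.76)
im,d,c=snap('wrist','w6')
```

```text
{'time_s': 8.1667, 'joints': [52.2038, 15.6675, -21.2444, 0.0075, -53.0407, -135.9693], 'qd': [0.0461, -0.0172, -0.1161, -0.0171, 0.0114, -0.1165], 'joint_torque': [0.0018, -46.9683, 24.8224, 5.8593, -0.0804, 0.0002], 'tcp_pos': [0.4785, 0.304, 0.1216], 'eef_rot': [179.9701, 0.0373, -173.761], 'contact_force': [0.16, -0.4096, -0.0336], 'moment': [0.0105, -0.1828, -0.0203], 'gripper_width': 0.0332}
tcp [0.4785 0.304  0.1216] yaw -173.76 shift [ 0.0037 -0.0016  0.0161] turn -0.0
```

View pics/w6.png

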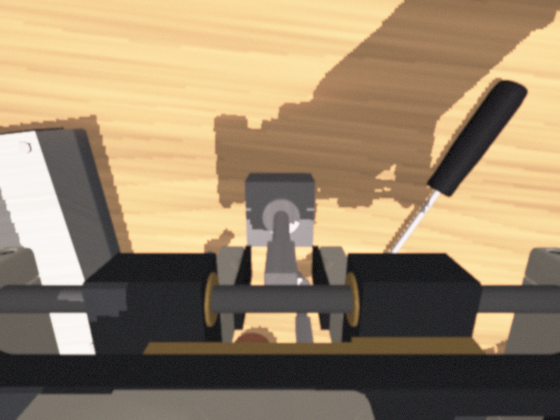

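Request:
{"name": "servo_tool", "arguments": {"grip": [0.2, 0.2, 0.2, 0.2, 0.2], "translation": [[0.0034, -0.0005, 0.006], [0.0034, -0.0005, 0.012], [0.0034, -0.0005, 0.016], [0.0034, -0.0005, 0.016], [0.0034, -0.0005, 0.016]], "turn": [0, 0, 0, 0, 0]}}

```text
time_s: 8.63
tcp_pos: [0.4748, 0.3027, 0.1046]
eef_rot: [-180.0, -0.0, -173.8]
contact_force: [0.2, -0.3, -0.0]
gripper_width: 0.0348
```

Request:
{"name": "servo_tool", "arguments": {"grip": [0.9, 0.9, 0.9, 0.9, 0.9, 0.9], "translation": [[0, 0, 0], [0, 0, 0], [0, 0, 0], [0, 0, 0], [0, 0, 0], [0, 0, 0]], "turn": [0, 0, 0, 0, 0, 0], "newtons": 45}}

```text
time_s: 9.13
tcp_pos: [0.4751, 0.303, 0.1053]
eef_rot: [180.0, 0.0, -173.8]
contact_force: [-0.0, 0.8, 0.9]
gripper_width: 0.0159
```

Run:
```python
from h import *
st(); im,d,c=snap('wrist','w7')
for i in range(3):
    s=r.get_state(); print(s['tcp_pos'])
```

```text
{'time_s': 9.1333, 'joints': [52.4277, 16.4159, -22.7049, 0.0047, -50.8593, -136.1961], 'qd': [-0.0692, -0.004, 0.0193, 0.0113, 0.017, 0.0372], 'joint_torque': [-0.0622, -47.0264, 23.8219, 5.5991, -0.1061, 0.0006], 'tcp_pos': [0.4751, 0.303, 0.1053], 'eef_rot': [179.9881, 0.0165, -173.7655], 'contact_force': [-0.0404, 0.8224, 0.882], 'moment': [0.0968, -0.1765, -0.0494], 'gripper_width': 0.0159}
[0.47511751 0.30298623 0.10536173]
[0.47511751 0.30298623 0.10536173]
[0.47511751 0.30298623 0.10536173]
```

Request:
{"name": "servo_tool", "arguments": {"grip": [0.9, 0.9, 0.9, 0.9, 0.9, 0.9, 0.9, 0.9, 0.9], "translation": [[0, 0, -0.005], [0, 0, -0.02], [0, 0, -0.04], [0, 0, -0.06], [0, 0, -0.08], [0, 0, -0.095], [0, 0, -0.1], [0, 0, -0.1], [0, 0, -0.1]], "turn": [0, 0, 0, 0, 0, 0, 0, 0, 0]}}

```text
time_s: 9.93
tcp_pos: [0.4746, 0.3027, 0.2046]
eef_rot: [180.0, -0.0, -173.8]
contact_force: [-0.9, 0.0, -2.0]
gripper_width: 0.016
```

Run:
```python
from h import *
s=st(); im,d,c=snap('wrist','w8'); W=world(c,d); R=toolR(s)
T=(W-s['tcp_pos'])@R
m=(d>0)&(T[...,2]>0.056)&(T[...,2]<0.064)&(np.hypot(T[...,0],T[...,1])<.03)
Q=T[m]; print(len(Q),np.median(Q[:,2]),cv2.minEnclosingCircle((Q[:,:2]*1000).astype(np.float32)))
p=u2w(-105,20,0); q=p+ u2w(-3,0,0)-u2w(0,0,0); shift([q[0],q[1],0.206],-180+12.56)
```

```text
{'time_s': 9.9333, 'joints': [52.4292, 10.9724, -15.5025, -0.0318, -63.5503, -136.1965], 'qd': [-0.0751, 0.8759, -0.9091, -0.1506, 0.1344, -0.0513], 'joint_torque': [0.0104, -45.4388, 29.2119, 6.9838, -0.1275, 0.0003], 'tcp_pos': [0.4746, 0.3027, 0.2046], 'eef_rot': [179.9984, -0.038, -173.7815], 'contact_force': [-0.8536, 0.0282, -1.9569], 'moment': [0.021, -0.1474, -0.0215], 'gripper_width': 0.016}
836 0.061258096390711045 ((-3.3563709259033203, -0.7344244122505188), 15.187265396118164)
tcp [0.4744 0.3024 0.204 ] yaw -173.78 shift [ 0.0695 -0.2563 -0.0017] turn -0.1107
```

View pics/w8.png

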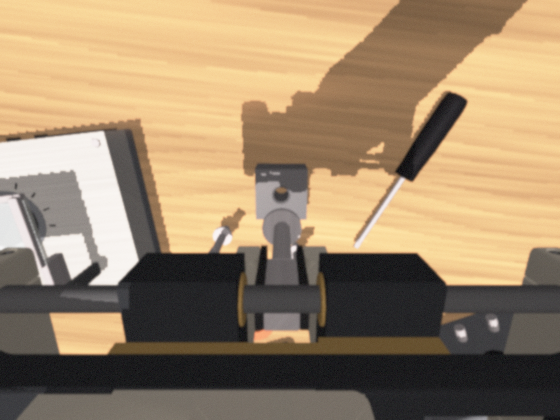

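Request:
{"name": "servo_tool", "arguments": {"grip": [0.9, 0.9, 0.9, 0.9, 0.9, 0.9, 0.9, 0.9, 0.9, 0.9], "translation": [[0.005, -0.018, 0], [0.014, -0.05, 0], [0.0234, -0.084, 0], [0.033, -0.118, 0], [0.0425, -0.152, 0], [0.0515, -0.186, 0], [0.059, -0.216, 0], [0.0655, -0.24, 0], [0.069, -0.254, 0], [0.0695, -0.2563, 0]], "turn": [-0.01, -0.02, -0.03, -0.05, -0.06, -0.08, -0.09, -0.1, -0.11, -0.11]}}

```text
time_s: 10.82
tcp_pos: [0.4323, 0.0382, 0.2041]
eef_rot: [-180.0, -0.1, -167.6]
contact_force: [-1.0, -0.5, -1.8]
gripper_width: 0.0157
```

Request:
{"name": "servo_tool", "arguments": {"grip": [0.9, 0.9, 0.9, 0.9], "translation": [[0, 0, 0.01], [0, 0, 0.025], [0, 0, 0.03], [0, 0, 0.03]], "turn": [0, 0, 0, 0]}}

```text
time_s: 11.15
tcp_pos: [0.4326, 0.0406, 0.173]
eef_rot: [-179.9, -0.2, -167.5]
contact_force: [-0.1, 0.7, -0.6]
gripper_width: 0.0159
```

```bash
cat >> h.py <<'E'
OFF=np.array([-3.1,-0.3,65.5])
def pinu(s=None):
    s=s or r.get_state(); return w2u(s['tcp_pos']+toolR(s)@OFF/1000)
def pin_shift(x,y,z,yaw=-180+12.56):
    s=r.get_state(); R=toolR(s); p=u2w(x,y,z)
    # OFF assumed to be at final yaw
    d=R.T@(p-(s['tcp_pos']+R@OFF/1000)); dy=(yaw-s['eef_rot'][2]+180)%360-180
    print('pin now',np.round(pinu(s),1),'shift',np.round(d,4),'turn',round(-np.radians(dy),4))
E
python3 - <<'E'
from h import *
st(); pin_shift(-105,20,43); im,d,c=snap('side','s9');cv2.imwrite('pics/s9u.png',cv2.resize(im[130:280,170:320],None,fx=4,fy=4,interpolation=cv2.INTER_CUBIC))
E
```

```text
{'time_s': 11.15, 'joints': [31.5319, 0.0705, -32.458, -0.0327, -57.7065, -108.9661], 'qd': [-0.0255, -1.1307, 2.0807, 0.7791, -2.0462, 0.2693], 'joint_torque': [-0.1372, -26.6052, 26.3169, 6.3494, 0.306, -0.0105], 'tcp_pos': [0.4326, 0.0406, 0.173], 'eef_rot': [-179.9497, -0.2312, -167.4518], 'contact_force': [-0.1196, 0.6972, -0.6038], 'moment': [0.0176, -0.125, -0.0072], 'gripper_width': 0.0159}
pin now [-105.5   20.2   47.5] shift [-0.0005 -0.0002  0.0045] turn -0.0002
```

View pics/s9u.png

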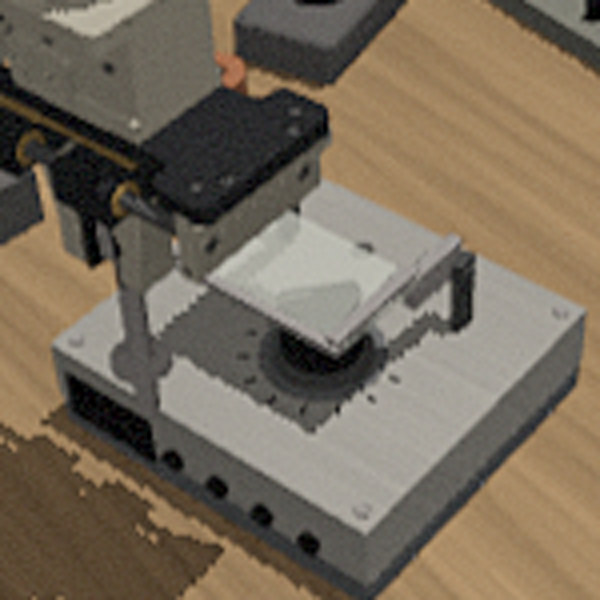

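Request:
{"name": "servo_tool", "arguments": {"grip": [0.9, 0.9, 0.9, 0.9, 0.9, 0.9, 0.9, 0.9], "translation": [[0, 0, 0.0045], [-0.005, 0, 0.0045], [-0.015, 0, 0.0045], [-0.025, 0, 0.0045], [-0.034, 0, 0.0045], [-0.04, 0, 0.0045], [-0.0435, 0, 0.0045], [-0.0435, 0, 0.0045]], "turn": [0, 0, 0, 0, 0, 0, 0, 0]}}

```text
time_s: 11.87
tcp_pos: [0.477, 0.0501, 0.1704]
eef_rot: [-180.0, -0.0, -167.5]
contact_force: [0.8, 0.1, -2.1]
gripper_width: 0.0158
```

Run:
```python
from h import *
st(); pin_shift(-62,20,43); im,d,c=snap('side','s10');cv2.imwrite('pics/s10u.png',cv2.resize(im[130:280,170:320],None,fx=4,fy=4,interpolation=cv2.INTER_CUBIC))
im,d,c=snap('wrist','w10')
```

```text
{'time_s': 11.8667, 'joints': [29.5714, 4.7007, -27.9253, 0.0075, -57.4028, -107.0602], 'qd': [0.3632, -1.1199, -1.4627, -0.2588, -0.1486, -0.2761], 'joint_torque': [-0.0219, -32.9441, 26.8634, 6.4013, -0.0838, 0.0564], 'tcp_pos': [0.477, 0.0501, 0.1704], 'eef_rot': [-179.9855, -0.0257, -167.4848], 'contact_force': [0.7831, 0.0687, -2.0936], 'moment': [0.0726, -0.2215, -0.049], 'gripper_width': 0.0158}
pin now [-59.9  19.8  44.9] shift [0.0021 0.0002 0.0019] turn -0.0008
```

View pics/s10u.png

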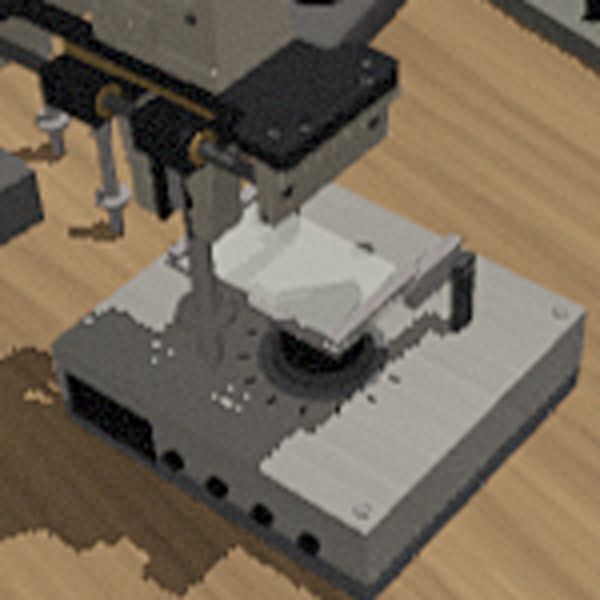

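View pics/w10.png

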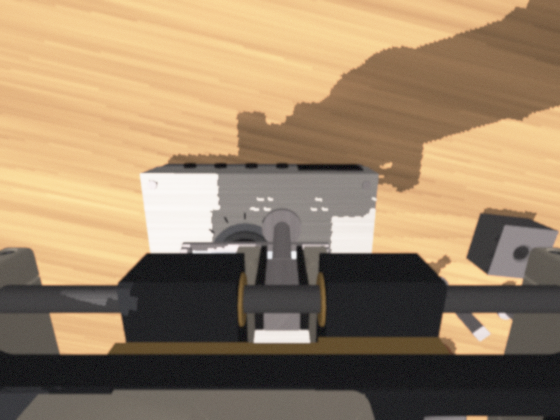

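Request:
{"name": "servo_tool", "arguments": {"grip": [0.9, 0.9], "translation": [[0.001, 0, 0.001], [0.001, 0, 0.001]], "turn": [0, 0]}}

```text
time_s: 12.13
tcp_pos: [0.4746, 0.0496, 0.1696]
eef_rot: [180.0, -0.0, -167.5]
contact_force: [-0.4, 0.4, -1.6]
gripper_width: 0.0159
```

Run:
```python
from h import *
pin_shift(-62,20,43)
im,d,c=load('w10'); W=world(c,d).reshape(-1,3)[(d>0).ravel()]
U=np.array([w2u(p) for p in W[(W[:,2]>.1)&(W[:,2]<.13)]])
for ys in((-50,-30),(-30,-10),(35,50)):
    q=U[(U[:,1]>ys[0])&(U[:,1]<ys[1])&(U[:,0]<-30)]; print(ys,len(q),np.round(q.min(0),1),np.round(np.percentile(q,[5,50],axis=0),1).tolist() if len(q) else '')
```

```text
pin now [-62.3  19.9  44.1] shift [-0.0003  0.0001  0.0011] turn -0.0005
(-50, -30) 300 [-51.6 -49.9  51.4] [[-51.2, -48.7, 52.5], [-49.0, -40.1, 56.7]]
(-30, -10) 265 [-51.5 -29.9  50.8] [[-51.2, -29.2, 52.5], [-49.5, -21.0, 56.7]]
(35, 50) 102 [-51.5  35.4  51.2] [[-51.3, 35.5, 52.1], [-50.7, 42.1, 56.1]]
```

```bash
sed -i 's/^UC=.*/UC=np.array([0.5436,0.0443]); UY=np.radians(12.56)/' h.py
sed -i 's/^prof=.*/prof=[(6,-35,0),(15,0,5),(6,5,70),(8,70,110),(9,65.5,131)]/; s/P.append((t,126))/P.append((t-3,131))/' plan.py
python3 plan.py "[(-105,43),(-62,43),(-62,55),(-59,70),(-54,85),(-45,100),(-35,112),(-22,122),(-8,130),(5,134),(17,134),(27,130),(35,122),(38,110),(39,100),(39,90),(39,80),(39,76),(39,73),(39,71),(39,69),(39,67),(39,65),(39,60),(39,50),(39,43),(50,43),(60,43),(60,20),(60,0)]"
python3 - <<'E'
from h import *
pin_shift(-62,20,43)
E
```

```text
[-105.   43.] theta 0.00 max 0.00
[-62.  43.] theta 0.00 max 0.00
[-62.  55.] theta 0.09 max 0.09
[-59.  70.] theta 0.25 max 0.25
[-54.  85.] theta 0.42 max 0.42
[-45. 100.] theta 0.59 max 0.59
[-35. 112.] theta 0.73 max 0.73
[-22. 122.] theta 0.90 max 0.90
[ -8. 130.] theta 1.05 max 1.05
[  5. 134.] theta 1.19 max 1.19
[ 17. 134.] theta 1.32 max 1.32
[ 27. 130.] theta 1.41 max 1.41
[ 35. 122.] theta 1.49 max 1.49
[ 38. 110.] theta 1.52 max 1.52
[ 39. 100.] theta 1.52 max 1.52
[39. 90.] theta 1.52 max 1.52
[39. 80.] theta 1.50 max 1.51
[39. 76.] theta 1.50 max 1.50
[39. 73.] theta 1.49 max 1.50
[39. 71.] theta 1.49 max 1.49
[39. 69.] theta 1.48 max 1.48
[39. 67.] theta 1.48 max 1.48
[39. 65.] theta 1.48 max 1.48
[39. 60.] theta 1.48 max 1.48
[39. 50.] theta 1.48 max 1.48
[39. 43.] theta 1.48 max 1.48
[50. 43.] theta 1.60 max 1.60
[60. 43.] theta 1.86 max 1.86
[60. 20.] theta 1.87 max 1.87
[60.  0.] theta 1.98 max 1.98
pin now [-63.1  19.8  44.1] shift [-0.0011  0.0002  0.0011] turn -0.0005
```

Run:
```python
import numpy as np
from plan import theta
W=[]
for th in [0.1,.2,.3,.4,.5,.6,.7,.8,.9,1.0,1.1,1.2,1.3,1.4,1.48]:
    rr=np.interp(th,[0,.3,.8,1.48],[92,91,88,86]); c,s=np.cos(th),np.sin(th)
    W.append((45-rr*c+12*s-15,40+rr*s+12*c-5))
W+= [(38,110),(39,100)]
p=np.array([-62,43.]);th=0
for w in W:
    w=np.round(np.array(w),1); mx=0
    for i in range(1,11):
        q=p+(w-p)*i/10; th=theta(*q,th)
    p=w; print(w,'rel',w-[-63.1,44.1],round(th,2))
```

```text
[-60.   56.1] rel [ 3.1 12. ] 0.11
[-57.1  64.9] rel [ 6.  20.8] 0.2
[-53.4  73.4] rel [ 9.7 29.3] 0.31
[-48.6  81.3] rel [14.5 37.2] 0.41
[-43.1  88.6] rel [20.  44.5] 0.5
[-36.8  95.3] rel [26.3 51.2] 0.61
[-30.  101.3] rel [33.1 57.2] 0.71
[-22.7 106.5] rel [40.4 62.4] 0.81
[-15.1 111.2] rel [48.  67.1] 0.91
[ -7.1 115. ] rel [56.  70.9] 1.01
[  1.2 118.1] rel [64.3 74. ] 1.1
[  9.7 120.3] rel [72.8 76.2] 1.2
[ 18.4 121.6] rel [81.5 77.5] 1.3
[ 27.2 122. ] rel [90.3 77.9] 1.4
[ 34.2 121.7] rel [97.3 77.6] 1.48
[ 38 110] rel [101.1  65.9] 1.52
[ 39 100] rel [102.1  55.9] 1.52
```

Request:
{"name": "servo_tool", "arguments": {"grip": [0.9, 0.9, 0.9, 0.9, 0.9, 0.9, 0.9, 0.9], "translation": [[-0.0011, 0, -0.0015], [-0.0013, 0, -0.003], [-0.0018, 0, -0.006], [-0.0024, 0, -0.009], [-0.0031, 0, -0.012], [-0.0045, 0, -0.0165], [-0.006, 0, -0.0208], [-0.006, 0, -0.0208]], "turn": [0, 0, 0, 0, 0, 0, 0, 0]}}

```text
time_s: 12.8
tcp_pos: [0.4815, 0.0512, 0.1914]
eef_rot: [-180.0, 0.0, -167.5]
contact_force: [-0.9, 0.4, -1.8]
gripper_width: 0.0159
```

Run:
```python
from h import *
st(); pin_shift(-57.1,20,64.9); im,d,c=snap('side','s11');cv2.imwrite('pics/s11u.png',cv2.resize(im[130:280,170:320],None,fx=4,fy=4,interpolation=cv2.INTER_CUBIC))
```

```text
{'time_s': 12.8, 'joints': [29.4109, 3.9573, -25.7249, 0.0147, -60.2788, -106.8765], 'qd': [-0.0301, 0.1961, -1.1397, -0.1941, 1.3049, -0.0903], 'joint_torque': [0.1193, -33.5918, 28.5584, 6.8708, 0.292, 0.019], 'tcp_pos': [0.4815, 0.0512, 0.1914], 'eef_rot': [-179.9992, 0.0411, -167.4584], 'contact_force': [-0.9047, 0.4316, -1.7867], 'moment': [-0.0959, 0.4099, -0.0317], 'gripper_width': 0.0159}
pin now [-56.   19.9  65.9] shift [0.0011 0.0001 0.001 ] turn -0.0003
```

View pics/s11u.png

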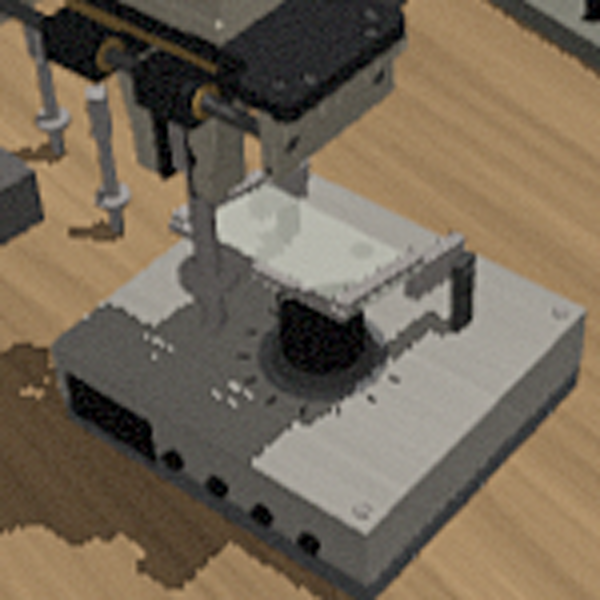

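Request:
{"name": "servo_tool", "arguments": {"grip": [0.9, 0.9, 0.9, 0.9, 0.9, 0.9, 0.9, 0.9, 0.9], "translation": [[-0.0012, 0, -0.004], [-0.003, 0, -0.008], [-0.0055, 0, -0.012], [-0.008, 0, -0.0164], [-0.0135, 0, -0.0235], [-0.0195, 0, -0.03], [-0.0265, 0, -0.036], [-0.0335, 0, -0.0412], [-0.0335, 0, -0.0412]], "turn": [0, 0, 0, 0, 0, 0, 0, 0, 0]}}

```text
time_s: 13.6
tcp_pos: [0.516, 0.0589, 0.2329]
eef_rot: [-180.0, 0.1, -167.5]
contact_force: [-0.9, -0.7, -1.5]
gripper_width: 0.0156
```

Run:
```python
from h import *
st(); pin_shift(-22.7,20,106.5); im,d,c=snap('side','s12');cv2.imwrite('pics/s12u.png',cv2.resize(im[100:250,190:340],None,fx=4,fy=4,interpolation=cv2.INTER_CUBIC))
```

```text
{'time_s': 13.6, 'joints': [28.2204, 5.4665, -18.2971, 0.0424, -66.1101, -105.6941], 'qd': [0.2058, -0.6313, -2.684, -0.7159, 1.2749, -0.5024], 'joint_torque': [-0.1784, -36.9004, 29.7711, 7.2768, 0.214, 0.0633], 'tcp_pos': [0.516, 0.0589, 0.2329], 'eef_rot': [-179.9968, 0.1321, -167.4566], 'contact_force': [-0.8755, -0.6903, -1.4556], 'moment': [0.046, 0.5013, 0.0485], 'gripper_width': 0.0156}
pin now [-20.5  20.  107.4] shift [0.0022 0.     0.0009] turn -0.0003
```

View pics/s12u.png

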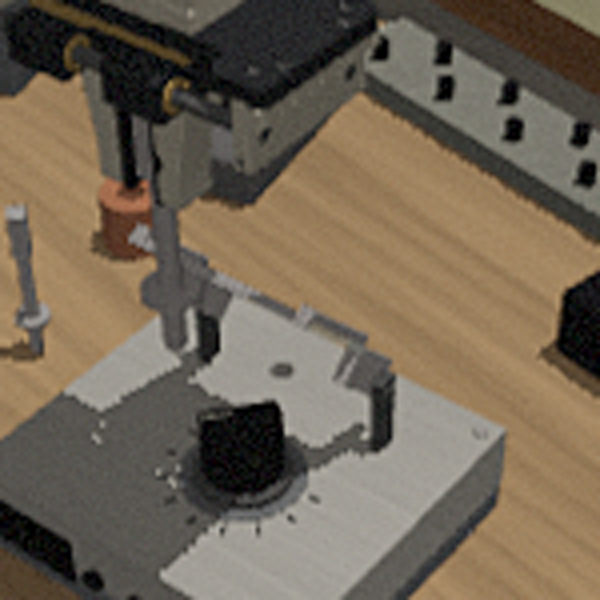

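```bash
cat >> h.py <<'E'
def ray(c,u,v,z):
    V=np.linalg.inv(np.array(c['view'])); dr=V[:3,:3]@np.array([(u-c['cx'])/c['fx'],-(v-c['cy'])/c['fy'],-1]); o=V[:3,3]
    return o+(z-o[2])/dr[2]*dr
E
python3 - <<'E'
from h import *
im,d,c=load('s12'); g=cv2.cvtColor(im,cv2.COLOR_BGR2GRAY).astype(float)
print(g[188:198,252:268].astype(int)); 
P=g[186:200,250:270]; bg=np.median(P); k=np.clip(bg-15-P,0,None); ys,xs=np.nonzero(k); u=250+(k*np.arange(20)).sum()/k.sum(); v=186+(k*np.arange(14)[:,None]).sum()/k.sum()
q=ray(c,u,v,.06); print(u,v,q,w2u(q)); print(proj(c,u2w(60,20,0)))
E
```

```text
[[154 158 154 154 152 155 156 156 156 154 157 155 154 154 156 153]
 [153 154 153 158 155 158 156 159 160 156 158 159 153 152 156 154]
 [153 155 154 152 155 156 150 138 136 138 142 155 154 154 155 157]
 [152 152 154 151 158 147 120  81  76  84  92 144 155 158 155 156]
 [151 155 153 156 158 122  88  80  83  78  62 122 155 156 157 155]
 [153 156 154 154 158 135  98  76  74  75  87 137 155 158 155 154]
 [155 156 153 157 156 155 138 127 124 119 132 155 159 155 156 155]
 [158 156 157 155 152 153 160 156 159 156 158 153 154 151 154 153]
 [153 156 154 156 155 156 155 156 154 156 153 153 154 154 151 153]
 [155 154 156 157 157 156 154 156 156 152 153 153 155 154 155 151]]
260.1503131524008 192.1617954070981 [0.5991108  0.07579645 0.06      ] [ 6.10316355e+01  1.86712229e+01 -5.55111512e-14]
(np.float64(259.3879093763546), np.float64(192.17144435219765))
```

Request:
{"name": "servo_tool", "arguments": {"grip": [0.9, 0.9, 0.9, 0.9, 0.9, 0.9, 0.9, 0.9, 0.9, 0.9], "translation": [[-0.003, 0, -0.0025], [-0.0065, 0, -0.005], [-0.013, 0, -0.0076], [-0.0215, 0, -0.0107], [-0.03, 0, -0.0129], [-0.0385, 0, -0.0142], [-0.046, 0, -0.0146], [-0.051, 0, -0.0143], [-0.0535, 0, -0.0142], [-0.0535, 0, -0.0142]], "turn": [0, 0, 0, 0, 0, 0, 0, 0, 0, 0]}}

```text
time_s: 14.48
tcp_pos: [0.5665, 0.07, 0.2454]
eef_rot: [-180.0, -0.0, -167.5]
contact_force: [-1.1, -0.4, -1.7]
gripper_width: 0.0159
```

Run:
```python
from h import *
st(); pin_shift(35,19.3,120); im,d,c=snap('side','s13');cv2.imwrite('pics/s13u.png',cv2.resize(im[80:230,190:340],None,fx=4,fy=4,interpolation=cv2.INTER_CUBIC))
im,d,c=snap('scene','sc13');cv2.imwrite('pics/sc13u.png',cv2.resize(im[120:270,220:370],None,fx=4,fy=4,interpolation=cv2.INTER_CUBIC))
```

```text
{'time_s': 14.4833, 'joints': [26.6817, 10.1097, -11.0886, 0.0013, -68.8326, -104.1591], 'qd': [0.0487, -0.8934, -1.0195, -0.1101, -0.0919, -0.2858], 'joint_torque': [0.0559, -43.5259, 30.551, 7.3133, 0.6242, 0.03], 'tcp_pos': [0.5665, 0.07, 0.2454], 'eef_rot': [-179.9913, -0.0297, -167.4769], 'contact_force': [-1.1064, -0.4274, -1.6604], 'moment': [-0.0801, 0.5729, 0.0107], 'gripper_width': 0.0159}
pin now [ 31.   19.8 119.9] shift [-0.004  -0.0005 -0.0001] turn -0.0006
```

View pics/s13u.png

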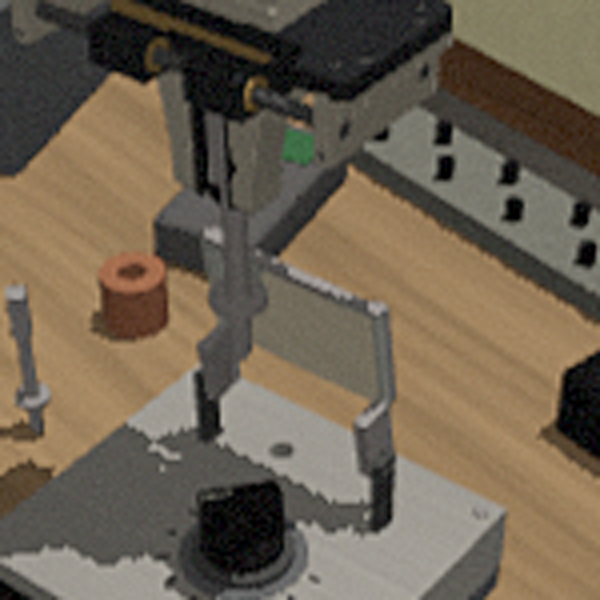

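View pics/sc13u.png

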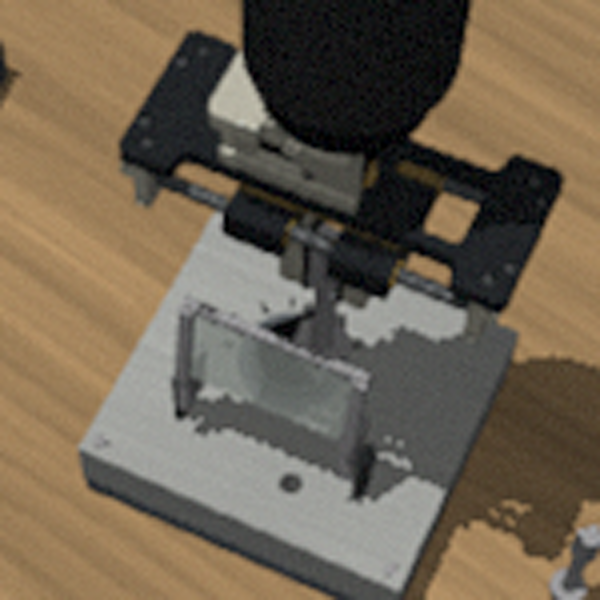

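Request:
{"name": "servo_tool", "arguments": {"grip": [0.9, 0.9, 0.9, 0.9, 0.9, 0.9, 0.9, 0.9, 0.9], "translation": [[-0.004, 0, 0.001], [-0.008, -0.0005, 0.004], [-0.0105, -0.0005, 0.01], [-0.0105, -0.0005, 0.017], [-0.0105, -0.0005, 0.024], [-0.0105, -0.0005, 0.031], [-0.0105, -0.0005, 0.037], [-0.0105, -0.0005, 0.04], [-0.0105, -0.0005, 0.04]], "turn": [0, 0, 0, 0, 0, 0, 0, 0, 0]}}

```text
time_s: 15.33
tcp_pos: [0.5751, 0.0714, 0.2043]
eef_rot: [-180.0, -0.2, -167.5]
contact_force: [-4.1, -1.0, -4.5]
gripper_width: 0.0161
```

Run:
```python
from h import *
st(); pin_shift(41.5,19.3,80); im,d,c=snap('side','s14');cv2.imwrite('pics/s14u.png',cv2.resize(im[80:230,190:340],None,fx=4,fy=4,interpolation=cv2.INTER_CUBIC))
W=world(c,d)[(d>0)]; W=W[(W[:,2]>.12)&(W[:,2]<.22)]; U=np.array([w2u(p) for p in W]); 
for z in range(75,145,8):
    q=U[(abs(U[:,2]-z)<4)&(U[:,1]>-56)&(U[:,1]<-20)&(U[:,0]>20)&(U[:,0]<100)]; print(z,len(q),np.round(np.percentile(q[:,0],[5,50,95]),1) if len(q) else '')
```

```text
{'time_s': 15.3333, 'joints': [26.3802, 12.6348, -13.3865, -0.0391, -64.1627, -103.8448], 'qd': [0.0222, -0.2473, 0.3299, -0.3324, -1.2778, -0.0419], 'joint_torque': [0.2991, -48.4849, 32.2731, 8.1068, 1.8883, 0.0027], 'tcp_pos': [0.5751, 0.0714, 0.2043], 'eef_rot': [-179.9901, -0.1871, -167.4817], 'contact_force': [-4.0845, -1.0417, -4.46], 'moment': [-0.4451, 1.6326, -0.0515], 'gripper_width': 0.0161}
pin now [39.5 19.3 78.8] shift [-0.002   0.     -0.0012] turn -0.0007
75 59 [36.7 52.4 57.2]
83 45 [51.8 53.2 58.4]
91 48 [50.9 52.6 55.6]
99 45 [50.5 51.9 56. ]
107 45 [49.6 50.9 52.7]
115 47 [48.6 50.3 57.7]
123 53 [48.4 49.9 56.1]
131 50 [47.4 48.6 52.9]
139 62 [47.8 49.4 55.1]
```

View pics/s14u.png

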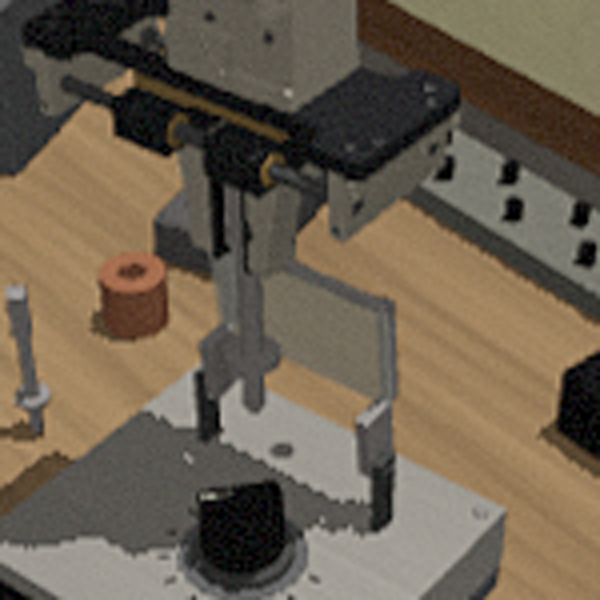

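Request:
{"name": "servo_tool", "arguments": {"grip": [0.9, 0.9, 0.9, 0.9, 0.9], "translation": [[-0.001, 0, 0], [-0.002, 0, 0], [-0.003, 0, 0], [-0.004, 0, 0], [-0.004, 0, 0]], "turn": [0, 0, 0, 0, 0]}}

```text
time_s: 15.8
tcp_pos: [0.5804, 0.0726, 0.2059]
eef_rot: [-180.0, -0.0, -167.5]
contact_force: [-4.2, -1.0, -3.8]
gripper_width: 0.016
```

Run:
```python
from h import *
st(); pin_shift(42.5,19.3,80); im,d,c=snap('side','s15')
W=world(c,d)[(d>0)]; W=W[(W[:,2]>.12)&(W[:,2]<.22)]; U=np.array([w2u(p) for p in W]); 
X=[]
for z in range(83,137,8):
    q=U[(abs(U[:,2]-z)<4)&(U[:,1]>-45)&(U[:,1]<-20)&(U[:,0]>20)&(U[:,0]<100)]; X.append((z,np.median(q[:,0])))
print(np.polyfit(*np.array(X).T,1),X)
# pin shank axis from side view: tool-frame x of shank surface at heights
s=r.get_state(); T=((world(c,d)-s['tcp_pos'])@toolR(s))*1000
for z0 in range(5,60,8):
    m=(d>0)&(abs(T[...,2]-z0)<4)&(np.hypot(T[...,0]+3,T[...,1])<12); q=T[m]; print(z0,len(q),q.mean(0).round(1))
```

```text
{'time_s': 15.8, 'joints': [26.2761, 12.9603, -12.7554, 0.0028, -64.2895, -103.7415], 'qd': [-0.0188, -0.19, -0.1014, 0.0451, 0.0483, -0.0615], 'joint_torque': [0.2556, -48.8637, 32.4664, 8.0888, 1.8859, 0.0087], 'tcp_pos': [0.5804, 0.0726, 0.2059], 'eef_rot': [-179.9963, -0.0045, -167.4642], 'contact_force': [-4.1522, -1.0289, -3.7772], 'moment': [-0.3876, 1.8573, 0.0042], 'gripper_width': 0.016}
pin now [45.2 19.3 80.4] shift [ 0.0027 -0.      0.0004] turn -0.0004
[5.09882528e-02 5.45411159e+01] [(83, np.float64(58.61786613303862)), (91, np.float64(59.37732182232715)), (99, np.float64(59.54096415324568)), (107, np.float64(60.097991871114516)), (115, np.float64(60.47681318260697)), (123, np.float64(60.50740461698754)), (131, np.float64(61.359650800475805))]
5 9 [ 3.6 -2.3  5.7]
13 16 [ 1.1 -3.6 13.5]
21 22 [ 1.3 -3.9 21.2]
29 19 [ 1.3 -3.4 29.7]
37 18 [ 2.2 -3.4 36.9]
45 18 [ 1.2 -2.8 45.2]
53 16 [ 1.8 -3.8 53.1]
```

Request:
{"name": "servo_tool", "arguments": {"grip": [0.9, 0.9, 0.9, 0.9, 0.9, 0.9, 0.9], "translation": [[0.002, 0, 0.001], [0.002, 0, 0.003], [0.002, 0, 0.005], [0.002, 0, 0.007], [0.002, 0, 0.009], [0.002, 0, 0.01], [0.002, 0, 0.01]], "turn": [0, 0, 0, 0, 0, 0, 0]}}

```text
time_s: 16.43
tcp_pos: [0.5781, 0.0721, 0.1955]
eef_rot: [-180.0, -0.0, -167.5]
contact_force: [-3.9, -1.4, 1.2]
gripper_width: 0.0156
```

```bash
cat >> h.py <<'E'
def guard(n):
    im,d,c=load(n)
    W=world(c,d)[(d>0)]; W=W[(W[:,2]>.12)&(W[:,2]<.22)]; U=np.array([w2u(p) for p in W]); X=[]
    for z in range(83,137,8):
        q=U[(abs(U[:,2]-z)<4)&(U[:,1]>-45)&(U[:,1]<-20)&(U[:,0]>20)&(U[:,0]<110)]
        if len(q)>5: X.append((z,np.median(q[:,0])))
    print('guard slope,x@72,x@138',np.polyfit(*np.array(X).T,1)[0].round(3),np.polyval(np.polyfit(*np.array(X).T,1),[72,138]).round(1))
E
python3 - <<'E'
from h import *
st(); pin_shift(43.5,19.3,60); im,d,c=snap('side','s16'); guard('s16')
cv2.imwrite('pics/s16u.png',cv2.resize(im[80:230,190:340],None,fx=4,fy=4,interpolation=cv2.INTER_CUBIC))
E
```

```text
{'time_s': 16.4333, 'joints': [26.3304, 13.2099, -13.8471, -0.0056, -62.9742, -103.7915], 'qd': [0.0392, -0.0536, 0.0268, 0.0001, -0.4293, 0.0844], 'joint_torque': [0.1388, -46.5286, 29.802, 7.2039, 1.5183, -0.0018], 'tcp_pos': [0.5781, 0.0721, 0.1955], 'eef_rot': [-179.9974, -0.0315, -167.4636], 'contact_force': [-3.8639, -1.3828, 1.181], 'moment': [-0.2238, 1.4833, 0.0362], 'gripper_width': 0.0156}
pin now [42.8 19.4 70. ] shift [-0.0007 -0.0001  0.01  ] turn -0.0004
guard slope,x@72,x@138 -0.012 [56.4 55.7]
```

View pics/s16u.png

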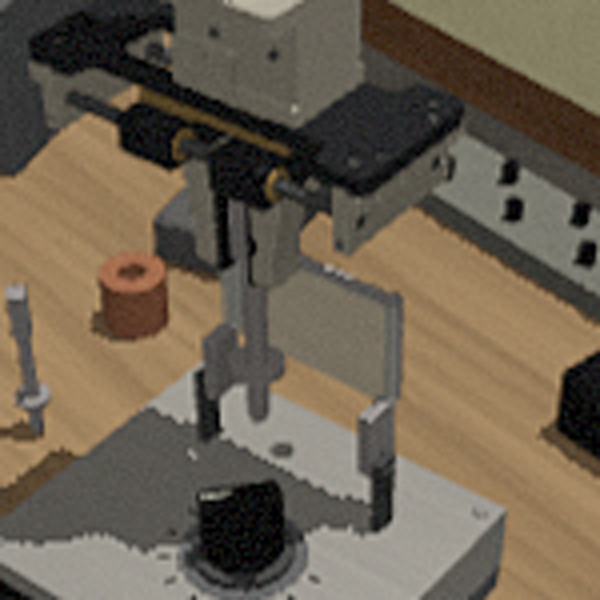

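Request:
{"name": "servo_tool", "arguments": {"grip": [0.9, 0.9, 0.9, 0.9, 0.9, 0.9, 0.9, 0.9], "translation": [[0, 0, 0.001], [0, 0, 0.002], [0, 0, 0.003], [0, 0, 0.004], [0, 0, 0.005], [0, 0, 0.006], [0, 0, 0.008], [0, 0, 0.008]], "turn": [0, 0, 0, 0, 0, 0, 0, 0]}}

```text
time_s: 17.15
tcp_pos: [0.5783, 0.0722, 0.1874]
eef_rot: [180.0, -0.0, -167.5]
contact_force: [-1.7, -0.5, -1.6]
gripper_width: 0.0157
```

Run:
```python
from h import *
st(); pin_shift(43.5,19.3,43); im,d,c=snap('side','s17'); guard('s17')
cv2.imwrite('pics/s17u.png',cv2.resize(im[80:230,190:340],None,fx=4,fy=4,interpolation=cv2.INTER_CUBIC))
```

```text
{'time_s': 17.15, 'joints': [26.3311, 13.5831, -14.4758, -0.0091, -61.9498, -103.7937], 'qd': [-0.0315, -0.1757, 0.1742, -0.0089, -0.5369, 0.0047], 'joint_torque': [-0.0474, -47.2974, 28.626, 6.9816, 0.4979, -0.0003], 'tcp_pos': [0.5783, 0.0722, 0.1874], 'eef_rot': [179.9943, -0.0103, -167.4668], 'contact_force': [-1.6893, -0.504, -1.6434], 'moment': [0.0373, 0.3794, 0.0133], 'gripper_width': 0.0157}
pin now [43.  19.4 61.9] shift [-0.0005 -0.0001  0.0189] turn -0.0005
guard slope,x@72,x@138 -0.072 [54.9 50.2]
```

View pics/s17u.png

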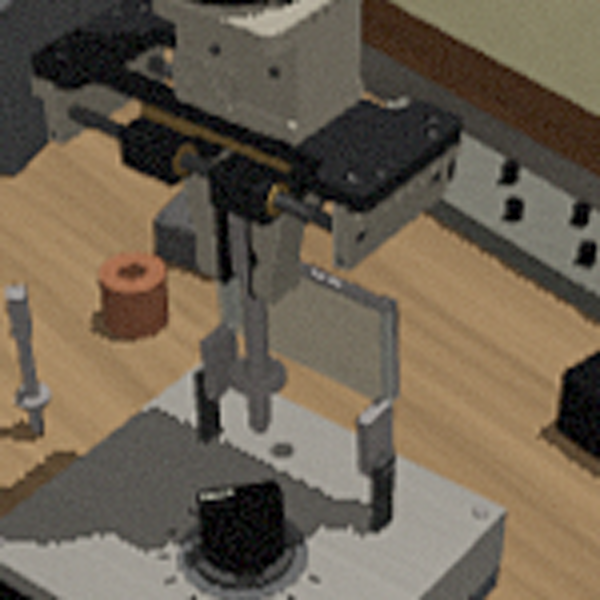

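Request:
{"name": "servo_tool", "arguments": {"grip": [0.9, 0.9, 0.9, 0.9, 0.9, 0.9, 0.9, 0.9, 0.9, 0.9], "translation": [[0, 0, 0.004], [0, 0, 0.009], [0, 0, 0.014], [0, 0, 0.017], [-0.003, 0, 0.018], [-0.006, 0, 0.018], [-0.009, 0, 0.018], [-0.012, 0, 0.018], [-0.015, 0, 0.018], [-0.015, 0, 0.018]], "turn": [0, 0, 0, 0, 0, 0, 0, 0, 0, 0]}}

```text
time_s: 18.03
tcp_pos: [0.5916, 0.075, 0.1685]
eef_rot: [-180.0, -0.3, -167.5]
contact_force: [-6.4, -0.9, -3.7]
gripper_width: 0.0156
```

Run:
```python
from h import *
st(); pin_shift(60.5,19.3,40); print(w2u([.5988,.0763,.06])); im,d,c=snap('side','s18'); guard('s18')
cv2.imwrite('pics/s18u.png',cv2.resize(im[110:220,200:310],None,fx=5,fy=5,interpolation=cv2.INTER_CUBIC))
im,d,c=snap('scene','sc18');cv2.imwrite('pics/sc18u.png',cv2.resize(im[150:270,240:360],None,fx=5,fy=5,interpolation=cv2.INTER_CUBIC))
```

```text
{'time_s': 18.0333, 'joints': [25.9546, 15.8622, -13.9866, -0.0635, -60.4063, -103.4203], 'qd': [0.0985, -0.3098, -0.3641, -0.0046, 0.2401, -0.1532], 'joint_torque': [-0.0942, -51.6443, 31.8121, 8.1148, 2.0087, 0.0159], 'tcp_pos': [0.5916, 0.075, 0.1685], 'eef_rot': [-179.9944, -0.2609, -167.4972], 'contact_force': [-6.382, -0.9491, -3.7167], 'moment': [-0.1865, 2.1315, -0.0477], 'gripper_width': 0.0156}
pin now [56.3 19.3 43. ] shift [-0.0042  0.      0.003 ] turn -0.001
[60.83777852 19.23030692  0.        ]
guard slope,x@72,x@138 0.126 [61.  69.3]
```

View pics/s18u.png

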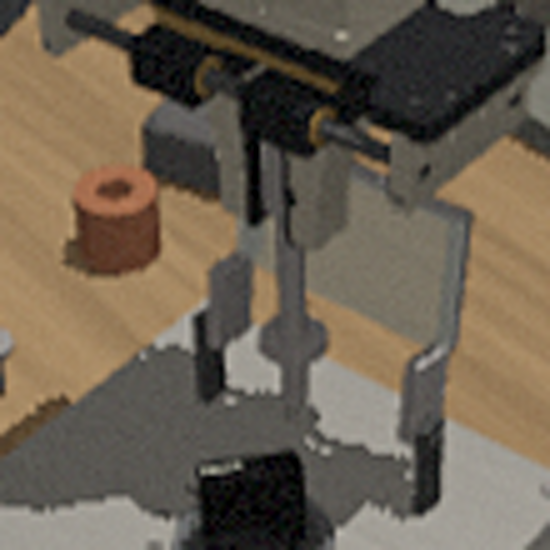

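View pics/sc18u.png

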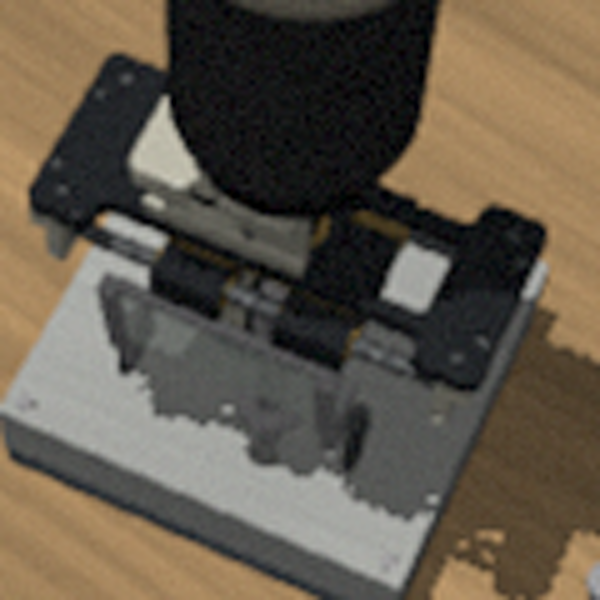

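```bash
cat >> h.py <<'E'
def pinaxis(n,tcp,yaw):
    im,d,c=load(n); R=Ro.from_euler('xyz',[180,0,yaw],degrees=True).as_matrix()
    T=((world(c,d)-np.array(tcp))@R)*1000; out=[]
    for z0 in list(range(6,58,6))+list(range(70,100,6)):
        m=(d>0)&(abs(T[...,2]-z0)<4)&(np.hypot(T[...,0]+3,T[...,1])<13); q=T[m]
        out.append((z0,len(q),*(q.mean(0)[:2].round(1) if len(q) else (np.nan,np.nan))))
    return np.array(out)
E
python3 - <<'E'
from h import *
for n,t in (('s9',(.4326,.0406,.173)),('s10',(.477,.0501,.1704)),('s18',(.5916,.075,.1685))):
    print(n); print(pinaxis(n,t,-167.47).T)
E
```

```text
s9
[[ 6.  12.  18.  24.  30.  36.  42.  48.  54.  70.  76.  82.  88.  94. ]
 [ 1.  10.  19.  20.  23.  24.  17.  21.  20.   0.   8.  15.  17.  13. ]
 [ 1.9  2.6  1.2  0.4  0.3  0.8  1.3  0.2  0.7  nan  1.6  0.8  0.7  0.5]
 [ 2.8 -2.6 -3.3 -3.8 -3.9 -4.4 -4.8 -4.6 -4.   nan -4.2 -4.  -3.6 -4.3]]
s10
[[ 6.  12.  18.  24.  30.  36.  42.  48.  54.  70.  76.  82.  88.  94. ]
 [ 3.  11.  19.  19.  20.  21.  22.  23.  34.   0.  10.  17.  16.  13. ]
 [ 2.6  1.9  1.4  0.4  0.8  0.7  0.3 -0.  -4.3  nan  1.7  1.4 -0.2 -0.2]
 [ 0.9 -2.4 -3.6 -4.7 -3.4 -3.9 -4.4 -4.5 -4.1  nan -3.6 -3.7 -4.2 -3.4]]
s18
[[ 6.  12.  18.  24.  30.  36.  42.  48.  54.  70.  76.  82.  88.  94. ]
 [ 6.  16.  25.  27.  30.  31.  20.  17.  16.   0.   8.  13.  14.  13. ]
 [ 3.5  1.7 -1.3 -2.6 -2.3 -1.4  0.9  1.7  2.4  nan  2.2  2.1  2.5  2.5]
 [-1.2 -2.9 -4.4 -4.3 -4.7 -4.3 -3.5 -3.1 -4.2  nan -3.9 -3.7 -3.2 -2.8]]
```

Run:
```python
from h import *
for n,t in (('s9',(.4326,.0406,.173)),('s18',(.5916,.075,.1685))):
    im,d,c=load(n); V=np.linalg.inv(c['view']); o=V[:3,3]
    R=Ro.from_euler('xyz',[180,0,-167.47],degrees=True).as_matrix()
    v=R.T@(o-np.array(t)); v=v[:2]/np.linalg.norm(v[:2]); print(n,o,'dir',v,'expected mean offset',v*4.7)
    A=pinaxis(n,t,-167.47); S=A[10:]; m=np.average(S[:,2:],axis=0,weights=S[:,1]); print('spigot axis in tool per side',m-v*4.7)
    S=A[2:8]; m=np.average(S[:,2:],axis=0,weights=S[:,1]); print('shank axis',m-v*4.7)
```

```text
s9 [ 0.1614964  -0.47959629  0.69810286] dir [ 0.64354349 -0.76540955] expected mean offset [ 3.02465438 -3.5974249 ]
spigot axis in tool per side [-2.20956004 -0.3780468 ]
shank axis [-2.35368664 -0.53322027]
s18 [ 0.1614964  -0.47959629  0.69810286] dir [ 0.76967254 -0.63843886] expected mean offset [ 3.61746093 -3.00066266]
spigot axis in tool per side [-1.27579426 -0.34308734]
shank axis [-4.73879426 -1.15333734]
```

Run:
```python
from h import *
t=np.array((.435,.0405,.2086)); R=Ro.from_euler('xyz',[180,0,-167.45],degrees=True).as_matrix()
for n in('sc3','s3'):
    im,d,c=load(n); V=np.linalg.inv(c['view']); v=R.T@(V[:3,3]-t); v=v[:2]/np.linalg.norm(v[:2])
    T=((world(c,d)-t)@R)*1000
    for lo,hi in((10,66),(86,110)):
        m=(d>0)&(T[...,2]>lo)&(T[...,2]<hi)&(np.hypot(T[...,0],T[...,1])<14); q=T[m]; print(n,lo,len(q),q.mean(0)[:2]-v*4.7)
```

```text
sc3 10 69 [1.89916324 0.62592221]
sc3 86 16 [1.89506198 1.11462996]
s3 10 148 [ 0.34963301 -0.47050418]
s3 86 46 [ 0.46088507 -0.42903353]
```

Request:
{"name": "servo_tool", "arguments": {"grip": [0.9, 0.9, 0.9, 0.9, 0.9, 0.9], "translation": [[-0.002, 0, 0], [-0.004, -0.0004, 0.001], [-0.0055, -0.0004, 0.002], [-0.0068, -0.0004, 0.003], [-0.0068, -0.0004, 0.003], [-0.0068, -0.0004, 0.003]], "turn": [0, 0, 0, 0, 0, 0]}}

```text
time_s: 18.63
tcp_pos: [0.597, 0.0761, 0.1649]
eef_rot: [180.0, -0.4, -167.5]
contact_force: [-7.2, 0.5, -4.6]
gripper_width: 0.0159
```

Run:
```python
from h import *
s=st(); pin_shift(63,18.9,40); im,d,c=snap('side','s19'); guard('s19')
A=pinaxis('s19',s['tcp_pos'],s['eef_rot'][2]); print(A.T)
V=np.linalg.inv(c['view']); R=toolR(s); v=R.T@(V[:3,3]-s['tcp_pos']); v=v[:2]/np.linalg.norm(v[:2]); S=A[10:]; print('spigot',np.average(S[:,2:],axis=0,weights=S[:,1])-v*4.7)
cv2.imwrite('pics/s19u.png',cv2.resize(im[110:220,200:310],None,fx=5,fy=5,interpolation=cv2.INTER_CUBIC))
```

```text
{'time_s': 18.6333, 'joints': [25.7784, 16.6015, -13.4284, -0.1213, -60.333, -103.2285], 'qd': [0.0689, -0.1279, 0.0162, -0.0402, -0.0945, -0.0365], 'joint_torque': [-0.7809, -53.4444, 33.2228, 9.1183, 2.7736, -0.016], 'tcp_pos': [0.597, 0.0761, 0.1649], 'eef_rot': [179.9808, -0.3774, -167.5103], 'contact_force': [-7.198, 0.5375, -4.6396], 'moment': [0.1368, 3.0298, 0.0461], 'gripper_width': 0.0159}
pin now [61.7 19.1 39.4] shift [-0.0013 -0.0002 -0.0006] turn -0.0012
guard slope,x@72,x@138 0.292 [67.6 86.9]
[[ 6.  12.  18.  24.  30.  36.  42.  48.  54.  70.  76.  82.  88.  94. ]
 [ 7.  18.  22.  27.  32.  26.  15.  19.  17.   0.  13.  15.  17.  12. ]
 [ 2.7  1.9 -0.6 -3.6 -2.4 -1.8  0.2  0.9  2.1  nan  2.   1.7  1.9  2.6]
 [-1.6 -3.3 -4.3 -4.5 -4.9 -4.9 -3.3 -3.3 -3.   nan -3.5 -3.4 -4.2 -4.5]]
spigot [-1.62291041 -0.92025766]
```

View pics/s19u.png

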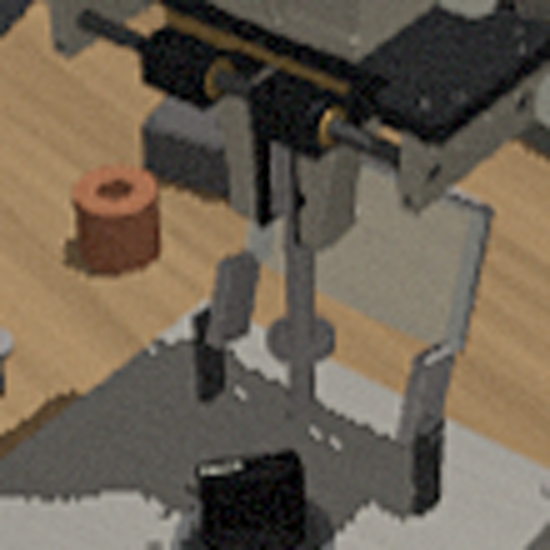

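Request:
{"name": "servo_tool", "arguments": {"grip": [0.9, 0.9, 0.9, 0.9, 0.9, 0.9, 0.9], "translation": [[-0.0005, 0.0002, 0.001], [-0.0005, 0.0002, 0.0025], [-0.0005, 0.0002, 0.004], [-0.0005, 0.0002, 0.0055], [-0.0005, 0.0002, 0.007], [-0.0005, 0.0002, 0.008], [-0.0005, 0.0002, 0.008]], "turn": [0, 0, 0, 0, 0, 0, 0]}}

```text
time_s: 19.27
tcp_pos: [0.6003, 0.0768, 0.1597]
eef_rot: [-180.0, 0.0, -167.4]
contact_force: [-5.4, 0.2, 5.4]
gripper_width: 0.0159
```

Run:
```python
from h import *
s=st(); pin_shift(63,18.9,30)
```

```text
{'time_s': 19.2667, 'joints': [25.7819, 16.9251, -13.768, 0.0236, -59.2827, -103.2394], 'qd': [-0.0072, -0.1862, 0.0352, -0.1415, -0.1058, -0.0567], 'joint_torque': [-0.3965, -47.5934, 27.88, 6.8399, 2.2146, -0.0081], 'tcp_pos': [0.6003, 0.0768, 0.1597], 'eef_rot': [-179.9857, 0.0282, -167.4455], 'contact_force': [-5.3756, 0.1542, 5.4036], 'moment': [0.0344, 2.3442, 0.0273], 'gripper_width': 0.0159}
pin now [65.6 19.1 34.2] shift [ 0.0026 -0.0002  0.0042] turn -0.0001
```

Run:
```python
from h import *
s=r.get_state(); im,d,c=snap('side','s20'); guard('s20')
A=pinaxis('s20',s['tcp_pos'],s['eef_rot'][2]); print(A.T)
V=np.linalg.inv(c['view']); R=toolR(s); v=R.T@(V[:3,3]-s['tcp_pos']); v=v[:2]/np.linalg.norm(v[:2]); S=A[10:]; q=np.average(S[:,2:],axis=0,weights=S[:,1])-v*4.7; print('spigot',q, 'u', w2u(s['tcp_pos'])[:2]+[-q[0],q[1]],'side hole 61.03,18.67')
cv2.imwrite('pics/s20u.png',cv2.resize(im[150:210,230:300],None,fx=9,fy=9,interpolation=cv2.INTER_CUBIC))
im,d,c=snap('scene','sc20');cv2.imwrite('pics/sc20u.png',cv2.resize(im[200:270,260:330],None,fx=8,fy=8,interpolation=cv2.INTER_CUBIC))
```

```text
guard slope,x@72,x@138 0.47 [ 73.8 104.8]
[[ 6.  12.  18.  24.  30.  36.  42.  48.  54.  70.  76.  82.  88.  94. ]
 [ 7.  14.  16.  22.  30.  23.  14.  18.  18.   0.  11.  14.  15.  11. ]
 [ 3.5  2.5  0.8 -2.  -3.7 -0.7  1.3  1.5  1.3  nan  1.5  1.4  2.   2.3]
 [-2.7 -3.4 -4.5 -4.  -4.8 -5.3 -3.2 -3.2 -3.   nan -4.3 -3.5 -3.9 -3.7]]
spigot [-1.84981223 -0.86246458] u [64.30349041 18.54904568] side hole 61.03,18.67
```

View pics/s20u.png

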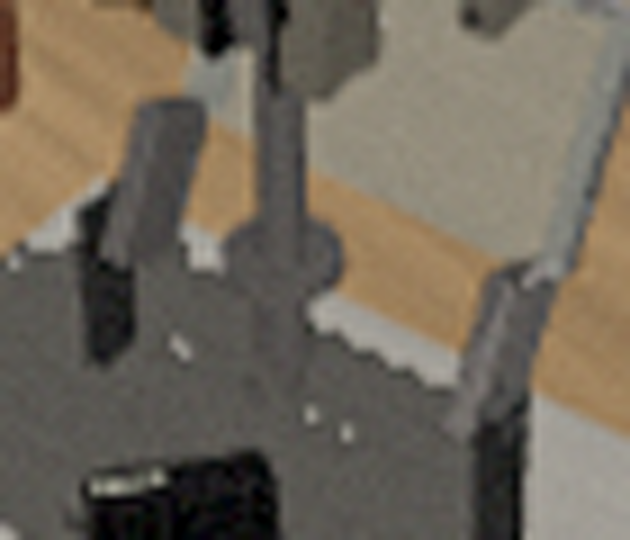

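View pics/sc20u.png

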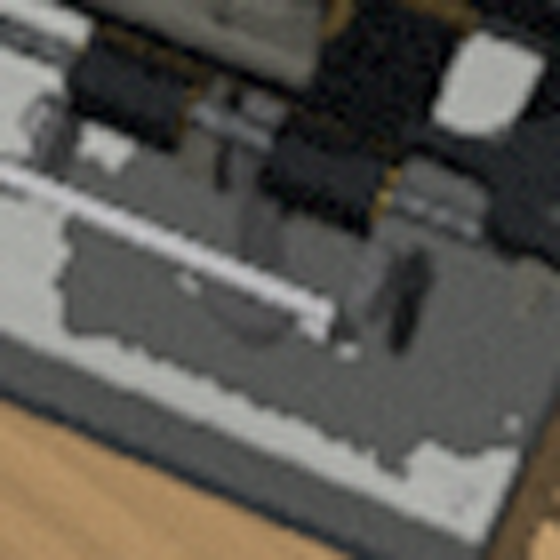

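Request:
{"name": "servo_tool", "arguments": {"grip": [0.9, 0.9, 0.9, 0.9, 0.9, 0.9, 0.9, 0.9], "translation": [[0, 0, -0.002], [0.001, 0, -0.004], [0.002, 0, -0.004], [0.0033, 0, -0.004], [0.0033, 0, -0.004], [0.0033, 0, -0.004], [0.0033, 0, -0.004], [0.0033, 0, -0.004]], "turn": [0, 0, 0, 0, 0, 0, 0, 0]}}

```text
time_s: 20.03
tcp_pos: [0.5969, 0.0761, 0.1628]
eef_rot: [-180.0, -0.0, -167.5]
contact_force: [-5.8, -0.4, -0.2]
gripper_width: 0.0157
```

```bash
cat > meas.py <<'E'
from h import *
import sys
n=sys.argv[1]
s=st(); im,d,c=snap('side',n); guard(n); print('pinu',pinu(s).round(1))
A=pinaxis(n,s['tcp_pos'],s['eef_rot'][2]); print(A.T[[0,2,3]][:,9:])
V=np.linalg.inv(c['view']); R=toolR(s); v=R.T@(V[:3,3]-s['tcp_pos']); v=v[:2]/np.linalg.norm(v[:2]); S=A[10:]; S=S[S[:,1]>0]; q=np.average(S[:,2:],axis=0,weights=S[:,1])-v*4.7; print('spigot',q, 'u', w2u(s['tcp_pos'])[:2]+[-q[0],q[1]],'side hole 61.03,18.67')
E
python3 meas.py s21
```

```text
{'time_s': 20.0333, 'joints': [25.8519, 16.4782, -13.9528, -0.0002, -59.5813, -103.3162], 'qd': [0.0444, 0.0133, 0.014, 0.0363, 0.0878, 0.0283], 'joint_torque': [-0.0986, -50.4883, 29.5786, 7.3505, 1.6933, -0.0051], 'tcp_pos': [0.5969, 0.0761, 0.1628], 'eef_rot': [-179.9973, -0.012, -167.4644], 'contact_force': [-5.7918, -0.3803, -0.2263], 'moment': [-0.1294, 1.7206, 0.0008], 'gripper_width': 0.0157}
guard slope,x@72,x@138 0.328 [67.7 89.3]
pinu [62.  19.1 37.3]
[[70.  76.  82.  88.  94. ]
 [ 3.7  1.9  1.3  1.1  1.5]
 [-5.7 -4.2 -4.  -3.8 -3.7]]
spigot [-2.20079709 -0.93192266] u [61.09298224 18.49744182] side hole 61.03,18.67
```

Request:
{"name": "servo_tool", "arguments": {"grip": [0.9, 0.9, 0.9, 0.9, 0.9, 0.9, 0.9], "translation": [[0, 0.0002, 0.001], [0, 0.0002, 0.002], [0, 0.0002, 0.003], [0, 0.0002, 0.004], [0, 0.0002, 0.005], [0, 0.0002, 0.006], [0, 0.0002, 0.006]], "turn": [0, 0, 0, 0, 0, 0, 0]}}

```text
time_s: 20.67
tcp_pos: [0.5967, 0.0763, 0.1566]
eef_rot: [180.0, -0.0, -167.5]
contact_force: [-3.5, -0.8, 0.7]
gripper_width: 0.0155
```

```bash
python3 meas.py s22
```

```text
{'time_s': 20.6667, 'joints': [25.8735, 16.7885, -14.4075, -0.0077, -58.8246, -103.3377], 'qd': [-0.036, -0.0498, 0.052, -0.0393, -0.2562, -0.0544], 'joint_torque': [0.1793, -50.3958, 28.7099, 6.9072, 1.3899, 0.0], 'tcp_pos': [0.5967, 0.0763, 0.1566], 'eef_rot': [179.9984, -0.0215, -167.4682], 'contact_force': [-3.4883, -0.756, 0.6904], 'moment': [-0.2483, 1.3467, 0.0415], 'gripper_width': 0.0155}
guard slope,x@72,x@138 0.297 [68.7 88.3]
pinu [61.9 19.4 31.1]
[[70.  76.  82.  88.  94. ]
 [ nan  1.4  1.8  1.2 -1.7]
 [ nan -4.2 -4.4 -4.1 -1.5]]
spigot [-3.82806941  0.18571501] u [62.61812304 19.85532933] side hole 61.03,18.67
```

Request:
{"name": "servo_tool", "arguments": {"grip": [0.9, 0.9, 0.9, 0.9, 0.9, 0.9, 0.9], "translation": [[0, 0, 0.0015], [0, 0, 0.003], [0, 0, 0.0045], [0, 0, 0.006], [0, 0, 0.0075], [0, 0, 0.009], [0, 0, 0.009]], "turn": [0, 0, 0, 0, 0, 0, 0]}}

```text
time_s: 21.3
tcp_pos: [0.5965, 0.0763, 0.1473]
eef_rot: [180.0, -0.1, -167.5]
contact_force: [-4.9, -0.2, -0.4]
gripper_width: 0.016
```

Request:
{"name": "servo_tool", "arguments": {"grip": [0.9, 0.9, 0.9, 0.9, 0.9, 0.9, 0.9, 0.9], "translation": [[0, 0, 0.0015], [0, 0, 0.003], [0, 0, 0.0045], [0, 0, 0.006], [0, 0, 0.0075], [0, 0, 0.009], [0, 0, 0.01], [0, 0, 0.01]], "turn": [0, 0, 0, 0, 0, 0, 0, 0]}}

```text
time_s: 21.97
tcp_pos: [0.5966, 0.0763, 0.1375]
eef_rot: [180.0, -0.0, -167.5]
contact_force: [-5.0, -0.2, -0.9]
gripper_width: 0.0159
```

```bash
python3 meas.py s23
python3 - <<'E'
from h import *
im,d,c=load('s23'); cv2.imwrite('pics/s23u.png',cv2.resize(im[110:220,200:310],None,fx=5,fy=5,interpolation=cv2.INTER_CUBIC))
E
```

```text
{'time_s': 21.9667, 'joints': [25.8768, 17.7902, -15.7321, -0.013, -56.5091, -103.3374], 'qd': [-0.016, -0.0001, 0.0229, -0.036, -0.0809, -0.0744], 'joint_torque': [-0.0445, -51.3497, 28.7385, 7.1597, 1.6531, -0.0034], 'tcp_pos': [0.5966, 0.0763, 0.1375], 'eef_rot': [179.9967, -0.0331, -167.4678], 'contact_force': [-4.9503, -0.1861, -0.8793], 'moment': [-0.1148, 1.6853, 0.0066], 'gripper_width': 0.0159}
guard slope,x@72,x@138 0.301 [68.3 88.1]
pinu [61.7 19.4 12. ]
[[70.  76.  82.  88.  94. ]
 [ 3.2  1.7  1.3  nan  nan]
 [-5.1 -4.2 -3.4  nan  nan]]
spigot [-2.06522516 -0.95015352] u [60.7412234  18.75526321] side hole 61.03,18.67
```

View pics/s23u.png

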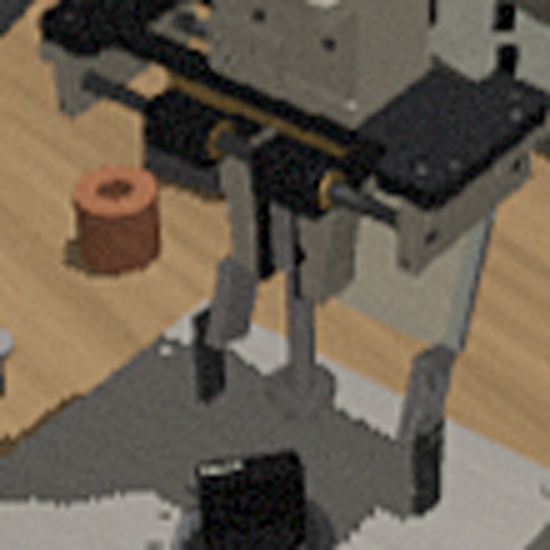

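Request:
{"name": "servo_tool", "arguments": {"grip": [0.9, 0.9, 0.9, 0.9, 0.9, 0.9, 0.9], "translation": [[0, 0, 0.0015], [0, 0, 0.003], [0, 0, 0.0045], [0, 0, 0.006], [0, 0, 0.0075], [0, 0, 0.009], [0, 0, 0.009]], "turn": [0, 0, 0, 0, 0, 0, 0]}}

```text
time_s: 22.6
tcp_pos: [0.5966, 0.0763, 0.1287]
eef_rot: [180.0, -0.0, -167.5]
contact_force: [-5.1, -0.2, 1.2]
gripper_width: 0.0156
```

```bash
python3 meas.py s24
```

```text
{'time_s': 22.6, 'joints': [25.8773, 18.2793, -16.3274, -0.0105, -55.4176, -103.3365], 'qd': [0.0769, 0.0247, 0.0483, -0.0611, -0.0561, 0.0145], 'joint_torque': [-0.2261, -51.0808, 28.224, 7.1033, 1.8361, -0.0022], 'tcp_pos': [0.5966, 0.0763, 0.1287], 'eef_rot': [179.9972, -0.0256, -167.4652], 'contact_force': [-5.1088, -0.2464, 1.1636], 'moment': [-0.0366, 1.9496, -0.0127], 'gripper_width': 0.0156}
guard slope,x@72,x@138 0.418 [66.5 94.1]
pinu [61.8 19.4  3.2]
[[70.  76.  82.  88.  94. ]
 [ 3.4  nan  nan  nan  nan]
 [-5.   nan  nan  nan  nan]]Traceback (most recent call last):
  File "meas.py", line 6, in <module>
    V=np.linalg.inv(c['view']); R=toolR(s); v=R.T@(V[:3,3]-s['tcp_pos']); v=v[:2]/np.linalg.norm(v[:2]); S=A[10:]; S=S[S[:,1]>0]; q=np.average(S[:,2:],axis=0,weights=S[:,1])-v*4.7; print('spigot',q, 'u', w2u(s['tcp_pos'])[:2]+[-q[0],q[1]],'side hole 61.03,18.67')
                                                                                                                                    ~~~~~~~~~~^^^^^^^^^^^^^^^^^^^^^^^^^^^^^^^
    raise ZeroDivisionError(
        "Weights sum to zero, can't be normalized")
ZeroDivisionError: Weights sum to zero, can't be normalized
```

Request:
{"name": "servo_tool", "arguments": {"grip": [0.9, 0.9, 0.9, 0.9], "translation": [[0, 0, 0.001], [0, 0, 0.002], [0, 0, 0.0025], [0, 0, 0.0025]], "turn": [0, 0, 0, 0]}}

```text
time_s: 22.98
tcp_pos: [0.5967, 0.0763, 0.1266]
eef_rot: [180.0, -0.0, -167.5]
contact_force: [-5.4, -0.9, 3.9]
gripper_width: 0.0155
```

Request:
{"name": "servo_tool", "arguments": {"grip": [0.9, 0.9, 0.9], "translation": [[0, 0, 0.0008], [0, 0, 0.0015], [0, 0, 0.0015]], "turn": [0, 0, 0]}}

```text
time_s: 23.23
tcp_pos: [0.5967, 0.0763, 0.1253]
eef_rot: [-180.0, -0.0, -167.4]
contact_force: [-6.7, -0.3, 5.5]
gripper_width: 0.0158
```

Request:
{"name": "servo_tool", "arguments": {"grip": [0.9, 0.9, 0.9], "translation": [[0, 0, 0.0006], [0, 0, 0.001], [0, 0, 0.001]], "turn": [0, 0, 0]}}

```text
time_s: 23.48
tcp_pos: [0.5968, 0.0764, 0.1254]
eef_rot: [-180.0, 0.0, -167.4]
contact_force: [-9.2, 0.6, 11.6]
gripper_width: 0.016
```

Run:
```python
from h import *
s=st(); print(pinu(s)); im,d,c=snap('side','s25'); guard('s25'); cv2.imwrite('pics/s25u.png',cv2.resize(im[110:220,200:310],None,fx=5,fy=5,interpolation=cv2.INTER_CUBIC))
im,d,c=snap('wrist','w25')
W=world(c,d); s=r.get_state(); T=(W-s['tcp_pos'])@toolR(s)
m=(d>0)&(W[...,2]<0.072)&(W[...,2]>.063)&(np.hypot(T[...,0]+.003,T[...,1])<.02); print(m.sum(),np.median(W[m][:,2]) if m.sum() else '')
m=(d>0)&(abs(W[...,2]-.06)<.003); print('panel',np.median(W[m][:,2]))
```

```text
{'time_s': 23.4833, 'joints': [25.8917, 18.4521, -16.5817, 0.0221, -54.9342, -103.3383], 'qd': [-0.1265, -0.0794, -0.0128, 0.0047, -0.0054, -0.084], 'joint_torque': [-0.8243, -45.2529, 26.4611, 6.5318, 3.3477, -0.0018], 'tcp_pos': [0.5968, 0.0764, 0.1254], 'eef_rot': [-179.9898, 0.0354, -167.434], 'contact_force': [-9.2001, 0.6133, 11.5989], 'moment': [0.1687, 3.7201, 0.0024], 'gripper_width': 0.016}
[62.07162624 19.41045894 -0.14092512]
guard slope,x@72,x@138 -0.473 [81.5 50.3]
811 0.0641925451688998
panel 0.05917970728557441
```

View pics/s25u.png

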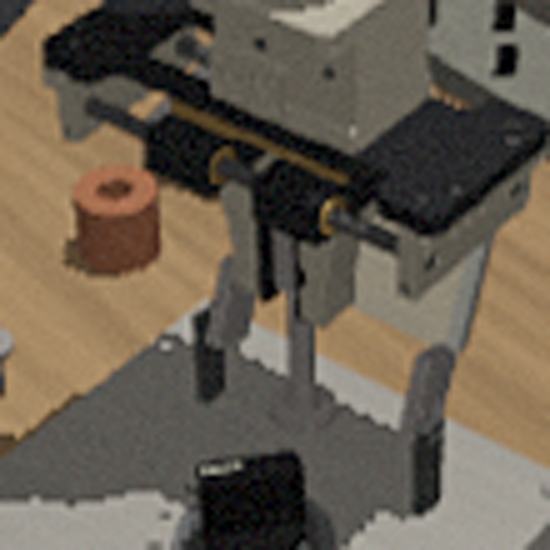

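View pics/w25.png

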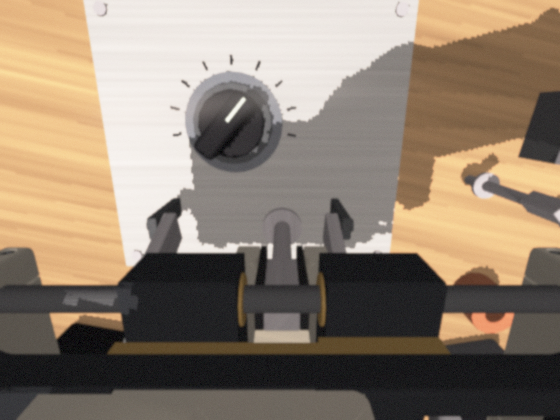

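Request:
{"name": "servo_tool", "arguments": {"grip": [0.9, 0.9, 0.9], "translation": [[0, 0, -0.001], [0, 0, -0.001], [0, 0, -0.001]], "turn": [0, 0, 0], "newtons": 5}}

```text
time_s: 23.83
tcp_pos: [0.5972, 0.0765, 0.1253]
eef_rot: [180.0, 0.1, -167.5]
contact_force: [-5.7, -0.6, 5.1]
gripper_width: 0.0153
```

Request:
{"name": "servo_tool", "arguments": {"grip": [0.57, 0.57, 0.57, 0.57], "translation": [[0, 0, 0], [0, 0, 0], [0, 0, 0], [0, 0, 0]], "turn": [0, 0, 0, 0]}}

```text
time_s: 24.17
tcp_pos: [0.5973, 0.0765, 0.1249]
eef_rot: [180.0, 0.0, -167.5]
contact_force: [-3.4, 0.5, 2.6]
gripper_width: 0.0187
```

Run:
```python
from h import *
s=st(); im,d,c=snap('side','s26'); cv2.imwrite('pics/s26u.png',cv2.resize(im[110:220,200:310],None,fx=5,fy=5,interpolation=cv2.INTER_CUBIC))
im,d,c=snap('wrist','w26')
```

```text
{'time_s': 24.1667, 'joints': [25.8795, 18.5113, -16.5488, 0.0068, -54.8966, -103.3359], 'qd': [-0.0925, -0.0488, 0.0424, -0.0158, -0.1379, 0.0034], 'joint_torque': [-0.685, -50.481, 26.1948, 6.6042, 0.8575, 0.013], 'tcp_pos': [0.5973, 0.0765, 0.1249], 'eef_rot': [179.9954, 0.0434, -167.4525], 'contact_force': [-3.4334, 0.4995, 2.5642], 'moment': [0.3891, 1.0408, -0.0743], 'gripper_width': 0.0187}
```

View pics/s26u.png

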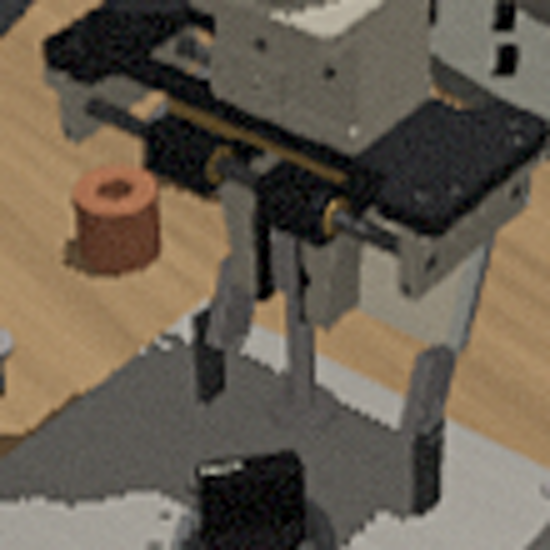

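View pics/w26.png

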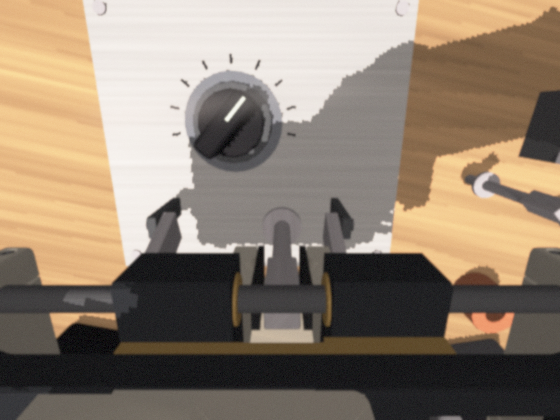

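Request:
{"name": "servo_tool", "arguments": {"grip": [0.57, 0.57, 0.57, 0.57, 0.57, 0.57, 0.57, 0.57], "translation": [[0, 0, -0.002], [0, 0, -0.005], [0, 0, -0.008], [0, 0, -0.011], [0, 0, -0.014], [0, 0, -0.017], [0, 0, -0.02], [0, 0, -0.02]], "turn": [0, 0, 0, 0, 0, 0, 0, 0]}}

```text
time_s: 24.93
tcp_pos: [0.5974, 0.0764, 0.1458]
eef_rot: [-180.0, 0.1, -167.5]
contact_force: [-2.2, -0.5, 0.2]
gripper_width: 0.019
```

Run:
```python
from h import *
s=st(); im,d,c=snap('side','s27'); cv2.imwrite('pics/s27u.png',cv2.resize(im[110:220,200:310],None,fx=5,fy=5,interpolation=cv2.INTER_CUBIC))
```

```text
{'time_s': 24.9333, 'joints': [25.869, 17.3535, -15.1706, 0.0241, -57.3947, -103.3389], 'qd': [-0.0216, 0.1978, -0.2794, 0.1142, 0.8448, 0.0371], 'joint_torque': [0.5101, -50.9682, 28.1151, 6.6365, 0.9149, 0.049], 'tcp_pos': [0.5974, 0.0764, 0.1458], 'eef_rot': [-179.999, 0.0837, -167.4569], 'contact_force': [-2.2234, -0.5157, 0.1951], 'moment': [-0.297, 0.7735, -0.0295], 'gripper_width': 0.019}
```

View pics/s27u.png

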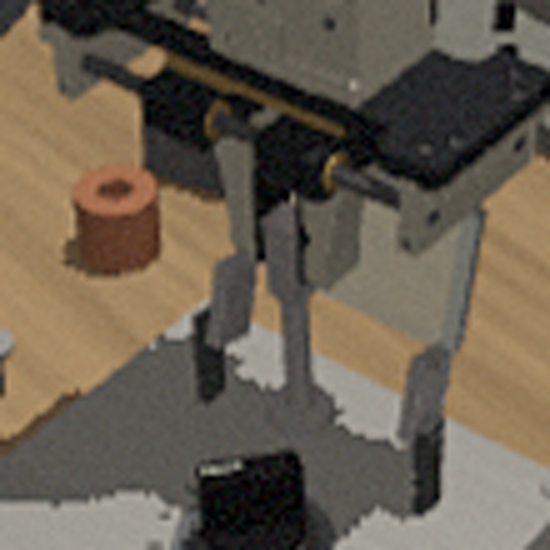

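Request:
{"name": "servo_tool", "arguments": {"grip": [0.5, 0.5, 0.5, 0.5, 0.5, 0.5, 0.5, 0.5, 0.5, 0.5], "translation": [[0, 0, -0.004], [0, 0, -0.01], [0, 0, -0.016], [0, 0, -0.022], [0, 0, -0.028], [0, 0, -0.034], [0, 0, -0.04], [0, 0, -0.05], [0, 0, -0.06], [0, 0, -0.07]], "turn": [0, 0, 0, 0, 0, 0, 0, 0, 0, 0]}}

```text
time_s: 25.82
tcp_pos: [0.5971, 0.0764, 0.2162]
eef_rot: [-180.0, 0.0, -167.5]
contact_force: [-0.6, -0.3, -0.2]
gripper_width: 0.0217
```

Request:
{"name": "servo_tool", "arguments": {"grip": [0.9, 0.9, 0.9, 0.9, 0.9], "translation": [[0, 0, -0.01], [0, 0, -0.015], [0.01, 0, -0.015], [0.02, 0, -0.015], [0.02, 0, -0.015]], "turn": [0, 0, 0, 0, 0]}}

```text
time_s: 26.23
tcp_pos: [0.5751, 0.0714, 0.2296]
eef_rot: [180.0, -0.1, -167.5]
contact_force: [0.4, 0.9, -0.5]
gripper_width: 0.0047
```

Run:
```python
from h import *
s=st(); im,d,c=snap('side','s28'); guard('s28');cv2.imwrite('pics/s28u.png',cv2.resize(im[90:220,200:330],None,fx=4.5,fy=4.5,interpolation=cv2.INTER_CUBIC))
im,d,c=snap('wrist','w28')
```

```text
{'time_s': 26.2333, 'joints': [26.3774, 11.5369, -11.3693, -0.0449, -67.1533, -103.8441], 'qd': [-0.1354, 1.1459, 1.6546, 0.4991, 0.1358, 0.4915], 'joint_torque': [0.058, -44.7951, 29.0782, 6.9306, 0.0534, -0.0631], 'tcp_pos': [0.5751, 0.0714, 0.2296], 'eef_rot': [179.9741, -0.0678, -167.4841], 'contact_force': [0.3544, 0.8623, -0.52], 'moment': [0.0141, -0.0822, 0.0087], 'gripper_width': 0.0047}
guard slope,x@72,x@138 0.159 [62.2 72.7]
```

View pics/s28u.png

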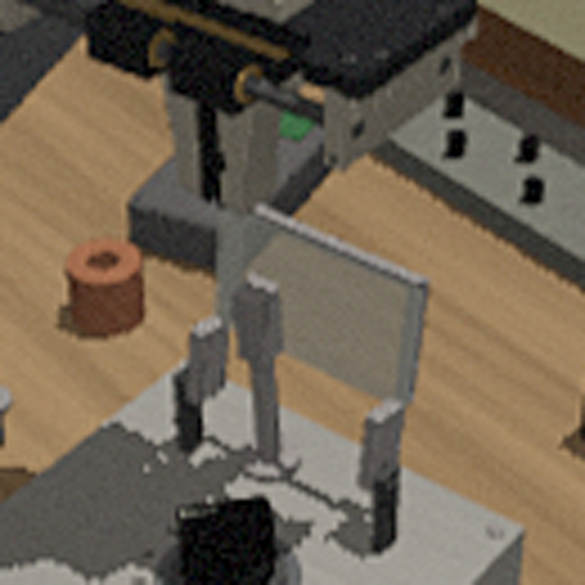

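View pics/w28.png

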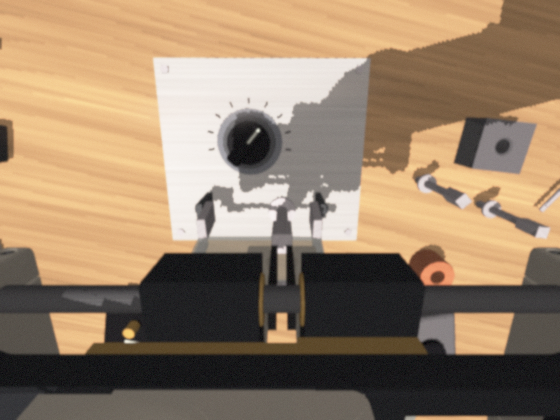

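Run:
```python
from h import *
def knob(n,verbose=1):
    im,d,c=load(n); W=world(c,d); P=W[d>0]
    k=u2w(-14,-14,0)
    m=(P[:,2]>.098)&(P[:,2]<.110)&(np.hypot(P[:,0]-k[0],P[:,1]-k[1])<.035)
    Q=P[m]; U=np.array([w2u(p) for p in Q]); 
    (cx,cy),(w,h),a=cv2.minAreaRect(U[:,:2].astype(np.float32)); print(n,'bar',len(Q),np.median(U[:,2]),(cx,cy),(w,h),a)
    m=(P[:,2]>.070)&(P[:,2]<.080)&(np.hypot(P[:,0]-k[0],P[:,1]-k[1])<.035)
    U=np.array([w2u(p) for p in P[m]]); print('skirt',len(U),cv2.minEnclosingCircle(U[:,:2].astype(np.float32)))
for n in('w25','w28','s28'): knob(n)
print(w2u(r.get_state()['tcp_pos']))
```

```text
w25 bar 1846 42.85735039336332 (-13.89197063446045, -14.473716735839844) (14.152762413024902, 41.91743087768555) 49.216041564941406
skirt 1762 ((-13.840054512023926, -14.32066535949707), 21.899948120117188)
w28 bar 703 42.8562382569318 (-13.791759490966797, -14.396484375) (13.972410202026367, 41.97377395629883) 49.34495544433594
skirt 857 ((-13.869189262390137, -14.270088195800781), 21.82404899597168)
s28 bar 126 42.92635658698768 (-15.544246673583984, -15.484100341796875) (16.362703323364258, 41.770694732666016) 45.10115432739258
skirt 153 ((-18.544750213623047, -18.016040802001953), 20.803359985351562)
[ 38.12006958  19.65167748 169.79787491]
```

```bash
cat >> h.py <<'E'
K=np.array([-13.7,-14.6])
def Ct(phi): 
    p=np.radians(phi); return np.array([np.sin(p),-np.cos(p)]),np.array([np.cos(p),np.sin(p)])
def tcp_for_C(C,phi):
    e,j=Ct(phi); return np.array(C)-12*e-16.5*j
def corner(s=None):
    s=s or r.get_state(); phi=90+(s['eef_rot'][2]+180-12.56+180)%360-180; e,j=Ct(phi); return w2u(s['tcp_pos'])[:2]+12*e+16.5*j-K,phi
def tshift(x,y,z,yaw):
    shift(u2w(x,y,z),yaw)
E
python3 - <<'E'
from h import *
t=tcp_for_C(K+[-20.6,.6],75); print(t); tshift(t[0],t[1],170,-167.44-15)
E
```

```text
[-50.16162416 -26.83194759]
tcp [0.5765 0.0718 0.2298] yaw -167.45 shift [ 0.0883 -0.0465 -0.0002] turn 0.2616
```

Request:
{"name": "servo_tool", "arguments": {"grip": [1, 1, 1, 1, 1, 1, 1], "translation": [[0.015, -0.008, 0], [0.033, -0.0175, 0], [0.052, -0.027, 0], [0.07, -0.037, 0], [0.083, -0.044, 0], [0.0883, -0.0465, 0], [0.0883, -0.0465, 0]], "turn": [0.05, 0.1, 0.16, 0.21, 0.262, 0.262, 0.262], "newtons": 30}}

```text
time_s: 26.92
tcp_pos: [0.5005, 0.0068, 0.23]
eef_rot: [180.0, 0.0, 177.6]
contact_force: [-0.4, 0.3, -0.0]
gripper_width: 0.0003
```

Run:
```python
from h import *
t=tcp_for_C(K+[-20.6,.6],75); tshift(t[0],t[1],18,-167.44-15); print(corner()); st()
```

```text
tcp [0.5005 0.0068 0.23  ] yaw 177.56 shift [1.00e-04 4.00e-04 1.52e-01] turn -0.0
(array([-20.6662415,   0.2119987]), np.float64(74.99786220460453))
{'time_s': 26.9167, 'joints': [23.3097, 3.7929, -20.5356, -0.0013, -65.6548, -115.7513], 'qd': [0.5747, 1.583, 1.8926, 0.3367, 0.3862, 0.3223], 'joint_torque': [-0.3854, -34.5358, 27.7706, 6.6544, -0.1285, -0.2015], 'tcp_pos': [0.5005, 0.0068, 0.23], 'eef_rot': [179.9916, 0.0146, 177.5579], 'contact_force': [-0.4216, 0.3297, -0.0045], 'moment': [0.0488, -0.1482, -0.0277], 'gripper_width': 0.0003}
```

Request:
{"name": "servo_tool", "arguments": {"grip": [1, 1, 1, 1, 1, 1, 1], "translation": [[0, 0, 0.02], [0, 0, 0.045], [0, 0, 0.07], [0, 0, 0.09], [0, 0, 0.103], [0, 0, 0.108], [0, 0, 0.108]], "turn": [0, 0, 0, 0, 0, 0, 0]}}

```text
time_s: 27.5
tcp_pos: [0.5011, 0.0076, 0.1205]
eef_rot: [-179.9, -0.1, 177.6]
contact_force: [0.4, 0.4, -0.3]
gripper_width: 0.0004
```

Run:
```python
from h import *
print(corner()); st()
im,d,c=snap('side','s29'); cv2.imwrite('pics/s29u.png',cv2.resize(im[90:240,180:330],None,fx=4,fy=4,interpolation=cv2.INTER_CUBIC))
im,d,c=snap('wrist','w29')
```

```text
(array([-19.94125742,   0.82031027]), np.float64(75.03220487196722))
{'time_s': 27.5, 'joints': [23.3666, 10.0039, -29.1481, 0.0001, -51.0055, -115.7744], 'qd': [-0.2283, -1.6627, 1.5442, 0.473, -1.5633, -0.083], 'joint_torque': [0.0094, -37.5688, 23.5456, 5.6245, 0.251, 0.0134], 'tcp_pos': [0.5011, 0.0076, 0.1205], 'eef_rot': [-179.9315, -0.1418, 177.5922], 'contact_force': [0.3721, 0.3745, -0.2679], 'moment': [0.0177, -0.2216, 0.0287], 'gripper_width': 0.0004}
```

View pics/s29u.png

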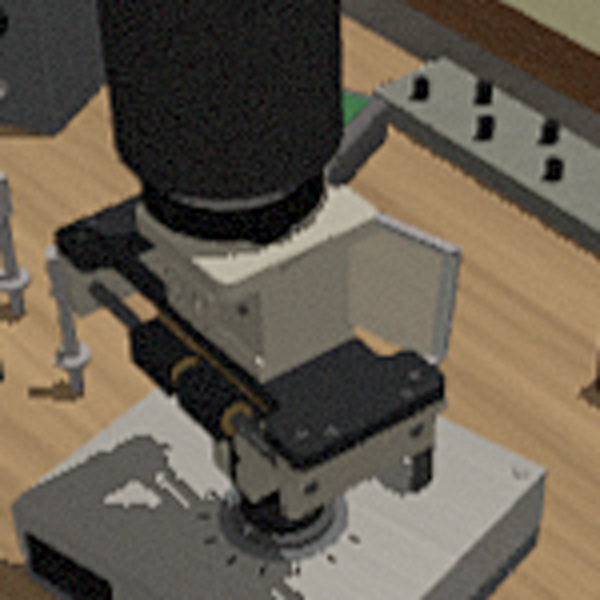

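View pics/w29.png

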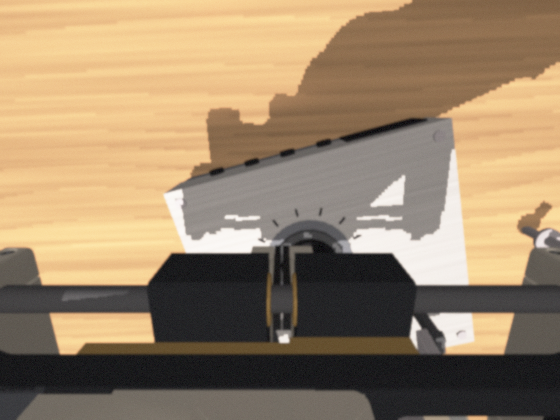

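Request:
{"name": "servo_tool", "arguments": {"grip": [1, 1, 1, 1, 1, 1, 1], "translation": [[0, 0, 0.01], [0, 0, 0.02], [0, 0, 0.03], [0, 0, 0.037], [0, 0, 0.041], [0, 0, 0.042], [0, 0, 0.042]], "turn": [0, 0, 0, 0, 0, 0, 0]}}

```text
time_s: 28.18
tcp_pos: [0.5011, 0.0073, 0.0795]
eef_rot: [-180.0, -0.0, 177.5]
contact_force: [-0.1, 0.3, 0.4]
gripper_width: -0.0
```

Run:
```python
from h import *
print(corner()); s=st(); print(w2u(s['tcp_pos']))
im,d,c=snap('side','s30'); cv2.imwrite('pics/s30u.png',cv2.resize(im[110:240,180:310],None,fx=4.5,fy=4.5,interpolation=cv2.INTER_CUBIC))
```

```text
(array([-19.97777362,   0.56091062]), np.float64(74.96573093748623))
{'time_s': 28.1833, 'joints': [23.341, 12.9832, -31.9645, 0.0043, -45.1, -115.8183], 'qd': [0.0249, -0.7589, 0.6132, 0.0619, -0.367, 0.096], 'joint_torque': [-0.0042, -39.9808, 21.6772, 5.1459, 0.0014, 0.0004], 'tcp_pos': [0.5011, 0.0073, 0.0795], 'eef_rot': [-179.9765, -0.0416, 177.5257], 'contact_force': [-0.1464, 0.3102, 0.3749], 'moment': [-0.0003, -0.2459, -0.0193], 'gripper_width': -0.0}
[-49.54706983 -26.86154771  19.47478171]
```

View pics/s30u.png

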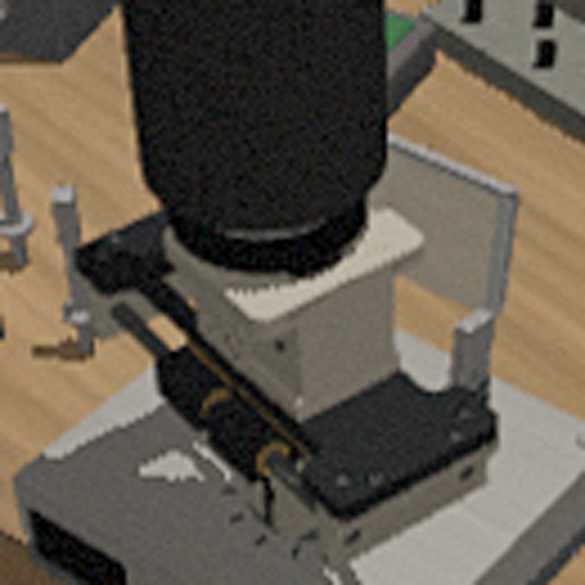

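Request:
{"name": "servo_tool", "arguments": {"grip": [1, 1, 1, 1, 1, 1, 1, 1], "translation": [[-0.001, 0.0025, 0], [-0.0021, 0.0052, 0], [-0.0023, 0.0072, 0], [-0.0026, 0.0091, 0], [-0.0032, 0.0105, 0], [-0.0037, 0.012, 0], [-0.0037, 0.012, 0], [-0.0037, 0.012, 0]], "turn": [0, 0, 0, 0, 0, 0, 0, 0]}}

```text
time_s: 28.9
tcp_pos: [0.505, 0.0186, 0.08]
eef_rot: [-179.9, -0.1, 177.5]
contact_force: [-1.3, -5.0, 2.1]
gripper_width: 0.0003
```

```bash
cat > kb.py <<'E'
from h import *
import sys
print(corner()); s=st(); R=toolR(s); print('tool force',(R.T@s['contact_force']).round(1))
C,phi=corner(s); f=Ro.from_euler('z',-np.degrees(UY),degrees=True).apply(s['contact_force'])[:2]; print('torque est Nm',(C[0]*-f[1]-C[1]*-f[0])/1000*-1)
if len(sys.argv)>1:
    n=sys.argv[1]
    for cam in('scene','wrist'):
        im,d,c=snap(cam,cam+n)
E
python3 kb.py k1
```

```text
(array([-13.704818  ,  10.70586843]), np.float64(74.96689620993993))
{'time_s': 28.9, 'joints': [24.4438, 13.3078, -31.4297, 0.0554, -45.3388, -116.9558], 'qd': [-0.0384, -0.0412, -0.1541, 0.0514, -0.11, 0.0387], 'joint_torque': [2.7588, -40.2866, 23.2941, 4.2293, 0.8664, 0.042], 'tcp_pos': [0.505, 0.0186, 0.08], 'eef_rot': [-179.9304, -0.0501, 177.5269], 'contact_force': [-1.3067, -4.9735, 2.0767], 'moment': [-1.8205, -0.0025, -0.1069], 'gripper_width': 0.0003}
tool force [ 1.1 -5.  -2.1]
torque est Nm 0.08786936802532301
```

View pics/wristk1.png

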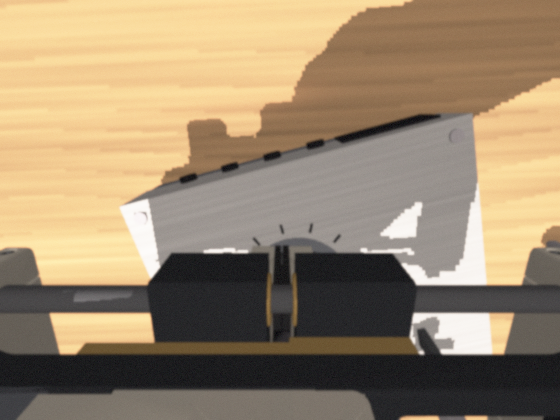

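View pics/scenek1.png

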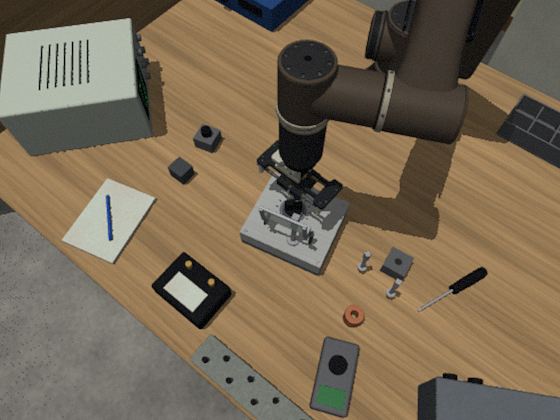

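Request:
{"name": "servo_tool", "arguments": {"grip": [1, 1, 1, 1, 1, 1, 1, 1], "translation": [[-0.0007, 0.0013, 0], [-0.0015, 0.0026, 0], [-0.0025, 0.0038, 0], [-0.0034, 0.005, 0], [-0.0042, 0.0057, 0], [-0.005, 0.0063, 0], [-0.005, 0.0063, 0], [-0.005, 0.0063, 0]], "turn": [0, 0, 0, 0, 0, 0, 0, 0]}}

```text
time_s: 29.67
tcp_pos: [0.509, 0.0246, 0.0798]
eef_rot: [-179.9, -0.2, 177.5]
contact_force: [-5.1, -2.3, 5.3]
gripper_width: 0.0003
```

```bash
python3 kb.py k2
python3 - <<'E'
from h import *
for n in('scenek1','scenek2'):
    im,d,c=load(n); W=world(c,d); P=W[d>0]; P=P[(P[:,2]>.097)&(P[:,2]<.112)]; U=np.array([w2u(p) for p in P]); m=np.hypot(U[:,0]+16,U[:,1]+14)<26; q=U[m]
    print(n,m.sum(),cv2.minAreaRect(q[:,:2].astype(np.float32)))
a=cv2.imread('pics/scenek2.png')[180:250,260:330]; cv2.imwrite('pics/sk2u.png',cv2.resize(a,None,fx=8,fy=8,interpolation=cv2.INTER_CUBIC))
E
```

```text
(array([-8.44512364, 15.70282043]), np.float64(74.9513918930179))
{'time_s': 29.6667, 'joints': [24.8696, 13.7603, -30.8004, -0.0079, -45.6238, -117.3526], 'qd': [-0.0144, -0.0575, -0.0814, -0.0107, 0.1079, -0.0532], 'joint_torque': [1.3134, -39.9358, 24.5335, 5.2704, 1.9432, -0.0465], 'tcp_pos': [0.509, 0.0246, 0.0798], 'eef_rot': [-179.9202, -0.1664, 177.5114], 'contact_force': [-5.0661, -2.252, 5.3064], 'moment': [-0.9012, 1.6091, 0.0515], 'gripper_width': 0.0003}
tool force [ 5.  -2.5 -5.3]
torque est Nm 0.09459834530613298
scenek1 107 ((-15.01247787475586, -12.72433853149414), (15.430390357971191, 41.29143524169922), 32.1429443359375)
scenek2 102 ((-14.871087074279785, -12.352745056152344), (15.064595222473145, 40.41115188598633), 5.004387378692627)
```

View pics/sk2u.png

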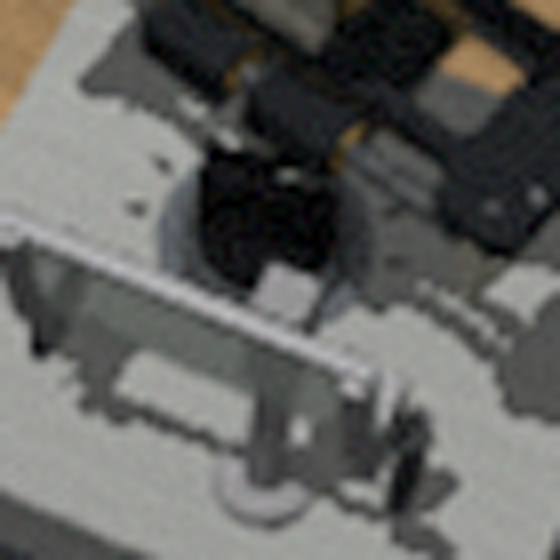

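Request:
{"name": "servo_tool", "arguments": {"grip": [1, 1, 1, 1, 1, 1], "translation": [[-0.0006, 0.0004, 0], [-0.0012, 0.0007, 0], [-0.0018, 0.001, 0], [-0.0024, 0.0012, 0], [-0.0024, 0.0012, 0], [-0.0024, 0.0012, 0]], "turn": [0, 0, 0, 0, 0, 0]}}

```text
time_s: 30.27
tcp_pos: [0.5111, 0.026, 0.0797]
eef_rot: [-179.9, -0.2, 177.5]
contact_force: [-6.7, -1.0, 5.4]
gripper_width: 0.0002
```

```bash
cat >> kb.py <<'E'
    im,d,c=load('scene'+n); W=world(c,d); P=W[d>0]; P=P[(P[:,2]>.097)&(P[:,2]<.112)]; U=np.array([w2u(p) for p in P]); m=np.hypot(U[:,0]+16,U[:,1]+14)<26; q=U[m]
    print(n,m.sum(),cv2.minAreaRect(q[:,:2].astype(np.float32)))
E
python3 kb.py k3
```

```text
(array([-6.1803128 , 16.61531351]), np.float64(74.94783122436661))
{'time_s': 30.2667, 'joints': [24.8911, 13.965, -30.5048, -0.0568, -45.7378, -117.3435], 'qd': [-0.0141, -0.0068, 0.0481, -0.0327, 0.0282, 0.027], 'joint_torque': [-0.2361, -39.9687, 24.8448, 6.1218, 2.2312, -0.1095], 'tcp_pos': [0.5111, 0.026, 0.0797], 'eef_rot': [-179.9407, -0.2031, 177.5078], 'contact_force': [-6.7308, -0.9887, 5.3834], 'moment': [0.0592, 2.4458, 0.1378], 'gripper_width': 0.0002}
tool force [ 6.7 -1.3 -5.4]
torque est Nm 0.10964870950957106
k3 98 ((-14.522489547729492, -13.055862426757812), (14.0098295211792, 42.35165023803711), 1.1432982683181763)
```

Request:
{"name": "servo_tool", "arguments": {"grip": [1, 1, 1, 1], "translation": [[-0.0004, 0.0002, 0], [-0.0008, 0.0003, 0], [-0.0008, 0.0003, 0], [-0.0008, 0.0003, 0]], "turn": [0, 0, 0, 0]}}

```text
time_s: 30.7
tcp_pos: [0.5117, 0.0264, 0.0796]
eef_rot: [-180.0, -0.2, 177.5]
contact_force: [-7.7, 1.5, 5.6]
gripper_width: 0.0004
```

Request:
{"name": "servo_tool", "arguments": {"grip": [1, 1, 1, 1], "translation": [[-0.0004, 0.0002, 0], [-0.0008, 0.0003, 0], [-0.0008, 0.0003, 0], [-0.0008, 0.0003, 0]], "turn": [0, 0, 0, 0]}}

```text
time_s: 31.03
tcp_pos: [0.5126, 0.0268, 0.0796]
eef_rot: [-180.0, -0.2, 177.5]
contact_force: [-8.6, 1.3, 5.4]
gripper_width: 0.0
```

```bash
python3 kb.py
```

```text
(array([-4.52107739, 17.1310133 ]), np.float64(74.95002637433777))
{'time_s': 31.0333, 'joints': [24.8886, 14.1024, -30.2998, -0.0927, -45.7993, -117.3138], 'qd': [0.062, 0.0417, -0.0136, 0.0003, 0.1363, 0.0165], 'joint_torque': [-1.414, -40.0572, 24.8007, 6.6939, 2.2532, -0.1496], 'tcp_pos': [0.5126, 0.0268, 0.0796], 'eef_rot': [-179.9664, -0.2094, 177.51], 'contact_force': [-8.5525, 1.3166, 5.389], 'moment': [0.8552, 2.7947, 0.1472], 'gripper_width': 0.0}
tool force [ 8.6  0.9 -5.4]
torque est Nm 0.1238830308052801
```

Request:
{"name": "servo_tool", "arguments": {"grip": [1, 1, 1, 1], "translation": [[-0.0004, 0.0001, 0], [-0.0008, 0.0002, 0], [-0.0008, 0.0002, 0], [-0.0008, 0.0002, 0]], "turn": [0, 0, 0, 0]}}

```text
time_s: 31.37
tcp_pos: [0.5133, 0.0272, 0.0796]
eef_rot: [-180.0, -0.2, 177.5]
contact_force: [-8.9, 3.4, 5.7]
gripper_width: 0.0006
```

```bash
python3 kb.py
```

```text
(array([-3.71543626, 17.31586015]), np.float64(74.9549156863684))
{'time_s': 31.3667, 'joints': [24.8802, 14.1706, -30.1994, -0.1089, -45.8289, -117.2891], 'qd': [0.0565, 0.0106, -0.072, -0.0928, 0.0403, 0.0042], 'joint_torque': [-2.0312, -40.1692, 24.7593, 6.9864, 2.2247, -0.1682], 'tcp_pos': [0.5133, 0.0272, 0.0796], 'eef_rot': [-179.978, -0.2125, 177.5149], 'contact_force': [-8.8545, 3.3522, 5.6932], 'moment': [1.2649, 2.9531, 0.2036], 'gripper_width': 0.0006}
tool force [ 9.   3.  -5.7]
torque est Nm 0.11771959519360842
```

Request:
{"name": "servo_tool", "arguments": {"grip": [1, 1, 1, 1], "translation": [[-0.0004, 0, 0], [-0.0008, 0, 0], [-0.0008, 0, 0], [-0.0008, 0, 0]], "turn": [0, 0, 0, 0]}}

```text
time_s: 31.7
tcp_pos: [0.514, 0.0274, 0.0795]
eef_rot: [-180.0, -0.2, 177.5]
contact_force: [-9.3, 4.4, 4.9]
gripper_width: 0.0001
```

```bash
python3 kb.py k4
python3 - <<'E'
import cv2
a=cv2.imread('pics/scenek4.png')[180:250,260:330]; cv2.imwrite('pics/sk4u.png',cv2.resize(a,None,fx=8,fy=8,interpolation=cv2.INTER_CUBIC))
E
```

```text
(array([-3.00977245, 17.31467924]), np.float64(74.95410952924908))
{'time_s': 31.7, 'joints': [24.8497, 14.2406, -30.1036, -0.1306, -45.8573, -117.2444], 'qd': [-0.0999, 0.0112, -0.0237, 0.0783, -0.0798, -0.0119], 'joint_torque': [-2.7669, -40.3563, 24.7983, 7.3677, 2.2162, -0.1902], 'tcp_pos': [0.514, 0.0274, 0.0795], 'eef_rot': [-179.9908, -0.2219, 177.5141], 'contact_force': [-9.2826, 4.4341, 4.9481], 'moment': [1.7042, 3.132, 0.1837], 'gripper_width': 0.0001}
tool force [ 9.5  4.  -4.9]
torque est Nm 0.12108038725224132
k4 84 ((-14.058294296264648, -12.495254516601562), (42.13863754272461, 14.16724681854248), 83.78424835205078)
```

View pics/sk4u.png

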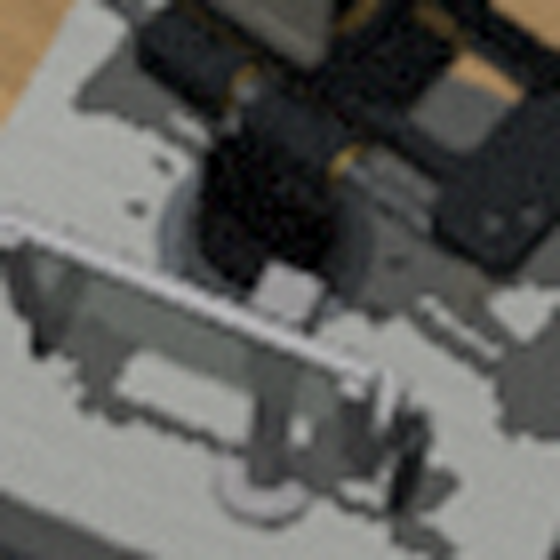

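Request:
{"name": "servo_tool", "arguments": {"grip": [1, 1, 1, 1], "translation": [[-0.0003, 0, 0], [-0.0006, 0, 0], [-0.0006, 0, 0], [-0.0006, 0, 0]], "turn": [0, 0, 0, 0]}}

```text
time_s: 32.13
tcp_pos: [0.5146, 0.0275, 0.0795]
eef_rot: [180.0, -0.2, 177.5]
contact_force: [-8.9, 5.2, 5.9]
gripper_width: 0.0002
```

Request:
{"name": "servo_tool", "arguments": {"grip": [1, 1, 1, 1], "translation": [[-0.0003, 0, 0], [-0.0006, 0, 0], [-0.0006, 0, 0], [-0.0006, 0, 0]], "turn": [0, 0, 0, 0]}}

```text
time_s: 32.47
tcp_pos: [0.515, 0.0276, 0.0794]
eef_rot: [180.0, -0.2, 177.5]
contact_force: [-11.3, 6.0, 6.1]
gripper_width: 0.0001
```

```bash
python3 kb.py
```

```text
(array([-2.01456826, 17.34522579]), np.float64(74.95283878093278))
{'time_s': 32.4667, 'joints': [24.8074, 14.3392, -29.9595, -0.1666, -45.9115, -117.1784], 'qd': [0.0367, -0.0046, -0.0836, -0.0535, 0.0594, -0.0536], 'joint_torque': [-3.9084, -40.3362, 24.8383, 7.9494, 2.3058, -0.2267], 'tcp_pos': [0.515, 0.0276, 0.0794], 'eef_rot': [179.99, -0.2415, 177.5128], 'contact_force': [-11.2955, 5.9547, 6.0744], 'moment': [2.4749, 3.5858, 0.2421], 'gripper_width': 0.0001}
tool force [11.6  5.5 -6. ]
torque est Nm 0.1521152900381415
```

Request:
{"name": "servo_tool", "arguments": {"grip": [1, 1, 1, 1], "translation": [[-0.0003, 0, 0], [-0.0006, 0, 0], [-0.0006, 0, 0], [-0.0006, 0, 0]], "turn": [0, 0, 0, 0]}}

```text
time_s: 32.8
tcp_pos: [0.5151, 0.0276, 0.0794]
eef_rot: [180.0, -0.3, 177.5]
contact_force: [-12.7, 8.3, 8.4]
gripper_width: 0.0004
```

```bash
python3 kb.py
```

```text
(array([-1.85337874, 17.31325916]), np.float64(74.95068954248586))
{'time_s': 32.8, 'joints': [24.786, 14.3778, -29.8981, -0.1904, -45.9714, -117.1427], 'qd': [-0.0459, -0.0475, -0.0646, -0.0009, -0.1305, 0.0677], 'joint_torque': [-4.5185, -39.6407, 25.189, 8.3393, 2.793, -0.2644], 'tcp_pos': [0.5151, 0.0276, 0.0794], 'eef_rot': [179.9915, -0.2823, 177.5107], 'contact_force': [-12.7495, 8.305, 8.3911], 'moment': [2.9105, 4.3339, 0.2193], 'gripper_width': 0.0004}
tool force [13.1  7.7 -8.3]
torque est Nm 0.1640218232949896
```

Request:
{"name": "servo_tool", "arguments": {"grip": [1, 1, 1, 1], "translation": [[-0.0002, 0.0006, -0.0006], [-0.0004, 0.001, -0.001], [-0.0004, 0.001, -0.001], [-0.0004, 0.001, -0.001]], "turn": [0, 0, 0, 0]}}

```text
time_s: 33.13
tcp_pos: [0.515, 0.0277, 0.0796]
eef_rot: [-179.9, -0.4, 177.5]
contact_force: [-9.6, 3.7, 1.3]
gripper_width: 0.0005
```

```bash
python3 kb.py k5
```

```text
(array([-1.96498787, 17.47532567]), np.float64(74.92382942251731))
{'time_s': 33.1333, 'joints': [24.8272, 14.4014, -29.8445, -0.1577, -46.1077, -117.2335], 'qd': [-0.034, -0.012, 0.0591, -0.0736, -0.0309, 0.0274], 'joint_torque': [-2.114, -43.0271, 26.9578, 7.8547, 2.5621, -0.1798], 'tcp_pos': [0.515, 0.0277, 0.0796], 'eef_rot': [-179.9385, -0.3662, 177.4838], 'contact_force': [-9.5995, 3.7382, 1.2854], 'moment': [1.2163, 3.2767, 0.0886], 'gripper_width': 0.0005}
tool force [ 9.8  3.3 -1.2]
torque est Nm 0.13826249529509754
k5 76 ((-12.946649551391602, -13.481588363647461), (40.74378967285156, 17.026742935180664), 65.99595642089844)
```

Request:
{"name": "servo_tool", "arguments": {"grip": [1, 1, 1, 1], "translation": [[-0.0004, 0.0002, 0], [-0.0008, 0.0003, 0], [-0.0008, 0.0003, 0], [-0.0008, 0.0003, 0]], "turn": [0, 0, 0, 0]}}

```text
time_s: 33.57
tcp_pos: [0.5152, 0.0278, 0.0796]
eef_rot: [-179.9, -0.4, 177.5]
contact_force: [-12.5, 3.4, 2.9]
gripper_width: 0.0002
```

```bash
python3 kb.py
```

```text
(array([-1.7216035, 17.5147029]), np.float64(74.91719543899262))
{'time_s': 33.5667, 'joints': [24.8172, 14.457, -29.7618, -0.1728, -46.1962, -117.2196], 'qd': [-0.0299, 0.0555, 0.0144, -0.0542, -0.0078, -0.1008], 'joint_torque': [-2.2964, -42.1737, 27.6089, 8.0955, 3.2699, -0.2074], 'tcp_pos': [0.5152, 0.0278, 0.0796], 'eef_rot': [-179.9202, -0.4258, 177.4772], 'contact_force': [-12.4602, 3.3599, 2.9148], 'moment': [1.3025, 4.1832, 0.2261], 'gripper_width': 0.0002}
tool force [12.6  2.8 -2.8]
torque est Nm 0.1899053082717358
```

Request:
{"name": "servo_tool", "arguments": {"grip": [1, 1, 1, 1], "translation": [[-0.0005, 0.0002, -0.0001], [-0.001, 0.0004, -0.0002], [-0.001, 0.0004, -0.0002], [-0.001, 0.0004, -0.0002]], "turn": [0, 0, 0, 0]}}

```text
time_s: 33.9
tcp_pos: [0.5154, 0.0279, 0.0796]
eef_rot: [-179.9, -0.5, 177.5]
contact_force: [-15.5, 2.8, 5.0]
gripper_width: 0.0003
```

```bash
python3 kb.py
```

```text
(array([-1.51955155, 17.53176201]), np.float64(74.9050171647616))
{'time_s': 33.9, 'joints': [24.803, 14.5207, -29.6605, -0.1925, -46.3199, -117.204], 'qd': [0.0332, -0.0485, 0.0043, -0.0512, 0.0909, 0.0862], 'joint_torque': [-2.3046, -41.8495, 28.6243, 8.404, 4.0229, -0.2336], 'tcp_pos': [0.5154, 0.0279, 0.0796], 'eef_rot': [-179.8936, -0.5089, 177.465], 'contact_force': [-15.4632, 2.8086, 4.9688], 'moment': [1.2572, 4.9568, 0.221], 'gripper_width': 0.0003}
tool force [15.6  2.1 -4.8]
torque est Nm 0.24462584117427963
```

Request:
{"name": "servo_tool", "arguments": {"grip": [1, 1, 1, 1], "translation": [[-0.0006, 0.0002, -0.0002], [-0.0012, 0.0003, -0.0004], [-0.0012, 0.0003, -0.0004], [-0.0012, 0.0003, -0.0004]], "turn": [0, 0, 0, 0]}}

```text
time_s: 34.23
tcp_pos: [0.5156, 0.0279, 0.0796]
eef_rot: [-179.9, -0.6, 177.5]
contact_force: [-16.3, 4.0, 5.9]
gripper_width: 0.0004
```

Request:
{"name": "servo_tool", "arguments": {"grip": [1, 1, 1, 1], "translation": [[-0.0006, 0.0002, -0.0002], [-0.0012, 0.0003, -0.0004], [-0.0012, 0.0003, -0.0004], [-0.0012, 0.0003, -0.0004]], "turn": [0, 0, 0, 0]}}

```text
time_s: 34.57
tcp_pos: [0.5158, 0.0279, 0.0797]
eef_rot: [-179.8, -0.7, 177.4]
contact_force: [-20.3, 4.0, 4.5]
gripper_width: 0.0004
```

```bash
python3 kb.py
```

```text
(array([-1.12968992, 17.48665934]), np.float64(74.8718835860193))
{'time_s': 34.5667, 'joints': [24.7485, 14.6655, -29.4044, -0.2622, -46.642, -117.1345], 'qd': [0.0028, -0.0174, 0.0202, 0.1742, 0.0628, 0.0512], 'joint_torque': [-2.9753, -42.0125, 31.1848, 9.5625, 5.5473, -0.2989], 'tcp_pos': [0.5158, 0.0279, 0.0797], 'eef_rot': [-179.8428, -0.7197, 177.4319], 'contact_force': [-20.2811, 3.9937, 4.4959], 'moment': [1.6332, 6.7346, 0.2277], 'gripper_width': 0.0004}
tool force [20.5  3.1 -4.2]
torque est Nm 0.32158917767529666
```

Request:
{"name": "servo_tool", "arguments": {"grip": [1, 1, 1, 1], "translation": [[0, 0, 0], [0, 0, 0], [0, 0, 0], [0, 0, 0]], "turn": [0.02, 0.04, 0.04, 0.04]}}

```text
time_s: 34.9
tcp_pos: [0.5155, 0.0283, 0.0797]
eef_rot: [-179.8, -0.7, 175.1]
contact_force: [-21.3, 7.5, 6.4]
gripper_width: 0.0009
```

```bash
python3 kb.py
```

```text
(array([-0.82481666, 17.25155565]), np.float64(72.576742474507))
{'time_s': 34.9, 'joints': [24.7773, 14.652, -29.4074, -0.3042, -46.6561, -119.4294], 'qd': [-0.0249, 0.0826, -0.0029, 0.0876, 0.0312, 0.2432], 'joint_torque': [-4.4982, -41.3897, 31.1679, 10.2973, 5.7952, -0.4401], 'tcp_pos': [0.5155, 0.0283, 0.0797], 'eef_rot': [-179.8386, -0.7309, 175.1367], 'contact_force': [-21.2787, 7.5091, 6.414], 'moment': [2.6335, 7.4505, 0.3758], 'gripper_width': 0.0009}
tool force [21.9  5.7 -6.2]
torque est Nm 0.3202732587687393
```

Request:
{"name": "servo_tool", "arguments": {"grip": [1, 1, 1, 1, 1], "translation": [[-0.0006, 0.0004, -0.0002], [-0.0012, 0.0007, -0.0005], [-0.0015, 0.0007, -0.0005], [-0.0015, 0.0007, -0.0005], [-0.0015, 0.0007, -0.0005]], "turn": [0, 0, 0, 0, 0]}}

```text
time_s: 35.32
tcp_pos: [0.5157, 0.0284, 0.0798]
eef_rot: [-179.8, -0.9, 175.1]
contact_force: [-23.9, 5.8, 7.7]
gripper_width: 0.0004
```

```bash
python3 kb.py
```

```text
(array([-0.56126884, 17.29768939]), np.float64(72.56326794510414))
{'time_s': 35.3167, 'joints': [24.7593, 14.7505, -29.2463, -0.3331, -46.8643, -119.4048], 'qd': [0.0362, -0.0264, 0.0152, 0.0754, 0.0622, -0.0243], 'joint_torque': [-4.3187, -41.5396, 32.9411, 10.7853, 6.8168, -0.3908], 'tcp_pos': [0.5157, 0.0284, 0.0798], 'eef_rot': [-179.7857, -0.8683, 175.1233], 'contact_force': [-23.9485, 5.8396, 7.7468], 'moment': [2.4158, 8.5736, 0.3454], 'gripper_width': 0.0004}
tool force [24.5  3.8 -7.4]
torque est Nm 0.3762522551232874
```

One more small step for margin, about 0.43 N m estimated.

Request:
{"name": "servo_tool", "arguments": {"grip": [1, 1, 1, 1, 1], "translation": [[-0.0006, 0.0003, -0.0003], [-0.0012, 0.0005, -0.0006], [-0.0015, 0.0005, -0.0006], [-0.0015, 0.0005, -0.0006], [-0.0015, 0.0005, -0.0006]], "turn": [0, 0, 0, 0, 0]}}

```text
time_s: 35.73
tcp_pos: [0.5159, 0.0285, 0.0798]
eef_rot: [-179.7, -1.0, 175.1]
contact_force: [-26.9, 6.5, 6.6]
gripper_width: 0.0007
```

```bash
python3 kb.py k6
```

```text
(array([-0.34718669, 17.29013943]), np.float64(72.54250391769665))
{'time_s': 35.7333, 'joints': [24.7285, 14.8452, -29.0822, -0.3757, -47.0774, -119.3654], 'qd': [0.0235, -0.0066, -0.0825, -0.0193, 0.0016, -0.0966], 'joint_torque': [-4.5172, -42.0487, 34.7009, 11.4767, 7.7122, -0.421], 'tcp_pos': [0.5159, 0.0285, 0.0798], 'eef_rot': [-179.7428, -1.0089, 175.1025], 'contact_force': [-26.8726, 6.4688, 6.5502], 'moment': [2.46, 9.4767, 0.3585], 'gripper_width': 0.0007}
tool force [27.4  4.1 -6.1]
torque est Nm 0.4249678304649772
k6 60 ((-13.012489318847656, -12.505268096923828), (39.56562805175781, 11.097898483276367), 78.9615478515625)
```

Request:
{"name": "servo_tool", "arguments": {"grip": [1, 1, 1, 1, 1, 1, 1, 1], "translation": [[0.002, 0, 0], [0.004, 0, 0], [0.006, 0, 0], [0.009, 0, 0], [0.013, 0, 0], [0.016, 0, 0], [0.016, 0, -0.01], [0.016, 0, -0.02]], "turn": [0, 0, 0, 0, 0, 0, 0, 0]}}

```text
time_s: 36.5
tcp_pos: [0.5103, 0.0316, 0.1039]
eef_rot: [-180.0, 0.0, 175.3]
contact_force: [-0.2, 0.4, -0.1]
gripper_width: 0.0008
```

Request:
{"name": "servo_tool", "arguments": {"grip": [1, 1, 1, 1, 1, 1, 1, 1, 1], "translation": [[0, 0, -0.02], [0, 0, -0.045], [0, 0, -0.07], [0, 0, -0.1], [0.01, 0, -0.125], [0.02, 0, -0.14], [0.03, 0, -0.15], [0.03, 0, -0.15], [0.03, 0, -0.15]], "turn": [0, 0, 0, 0, 0, 0, 0, 0, 0]}}

```text
time_s: 37.25
tcp_pos: [0.4801, 0.0341, 0.254]
eef_rot: [179.9, 0.1, 175.3]
contact_force: [0.1, 0.1, -0.5]
gripper_width: 0.0001
```

Run:
```python
from h import *
st()
for cam in('scene','side','wrist'): snap(cam,cam+'F')
im,d,c=load('wristF'); W=world(c,d); P=W[d>0]; k=u2w(-14,-14,0)
m=(P[:,2]>.098)&(P[:,2]<.110)&(np.hypot(P[:,0]-k[0],P[:,1]-k[1])<.035)
U=np.array([w2u(p) for p in P[m]]); print('bar',cv2.minAreaRect(U[:,:2].astype(np.float32)))
guard('sideF')
# collar height/pos
for cam in('wristF','sideF','sceneF'):
    im,d,c=load(cam); P=world(c,d)[d>0]; s=u2w(61.8,18.9,0); m=(np.hypot(P[:,0]-s[0],P[:,1]-s[1])<.018)&(P[:,2]<.072)&(P[:,2]>.0625); U=np.array([w2u(p) for p in P[m]]); print(cam,len(U),U.mean(0) if len(U) else '')
im=cv2.imread('pics/sideF.png'); cv2.imwrite('pics/sFu.png',cv2.resize(im[110:240,190:320],None,fx=4.5,fy=4.5,interpolation=cv2.INTER_CUBIC))
im=cv2.imread('pics/sceneF.png'); cv2.imwrite('pics/scFu.png',cv2.resize(im[170:270,240:350],None,fx=5.5,fy=5.5,interpolation=cv2.INTER_CUBIC))
```

```text
{'time_s': 37.25, 'joints': [27.544, 0.8116, -20.4734, -0.0085, -68.5684, -122.2785], 'qd': [-0.3443, 2.1341, -0.9429, -0.2162, 0.565, 0.3126], 'joint_torque': [0.0901, -32.0926, 29.6558, 7.0296, -0.2676, -0.0663], 'tcp_pos': [0.4801, 0.0341, 0.254], 'eef_rot': [179.9151, 0.1197, 175.2623], 'contact_force': [0.1243, 0.0793, -0.4648], 'moment': [0.0623, -0.1474, 0.0515], 'gripper_width': 0.0001}
bar ((-14.254842758178711, -14.481767654418945), (42.10126876831055, 14.03889274597168), 78.35025024414062)
guard slope,x@72,x@138 0.158 [62.2 72.6]
wristF 0 
sideF 90 [56.51696594 16.42050225  5.68113018]
sceneF 108 [63.11644133 20.4065889   6.85620488]
```

View pics/sFu.png

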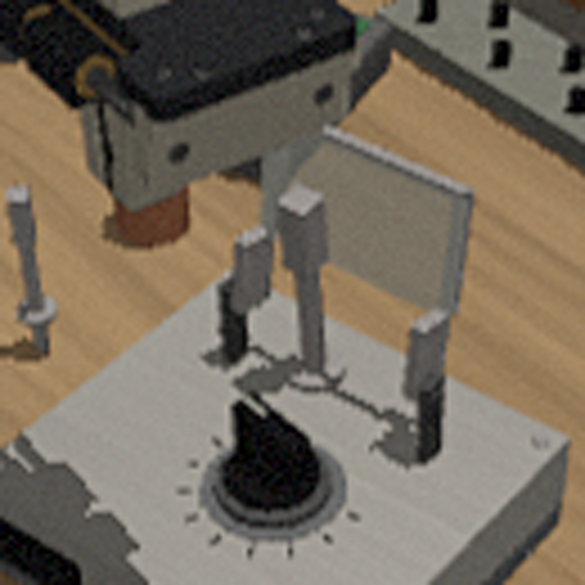

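View pics/scFu.png

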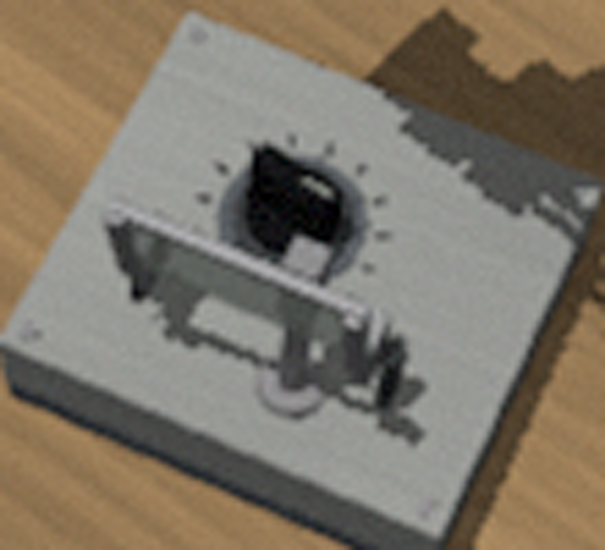

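View pics/wristF.png

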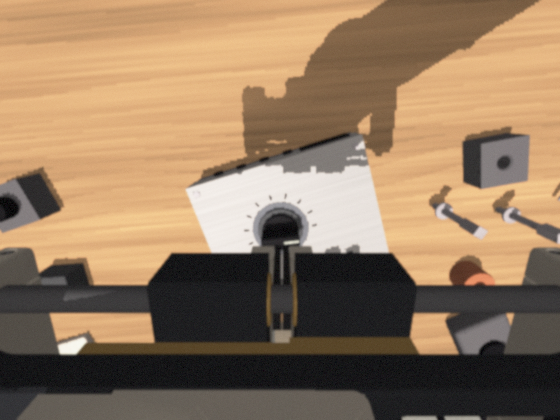

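Run:
```python
from h import *
im,d,c=load('sideF'); P=world(c,d)[d>0]; U=np.array([w2u(p) for p in P[(P[:,2]>.06)&(P[:,2]<.18)]])
for lo,hi in((8,25),(25,40),(40,55),(55,68),(72,90),(90,104),(107,114)):
    q=U[(U[:,2]>lo)&(U[:,2]<hi)&(abs(U[:,1]-18)<14)&(U[:,0]<63)&(U[:,0]>35)]; print(lo,hi,len(q),q.mean(0).round(1) if len(q) else '')
```

```text
8 25 29 [54.5 15.7 16.8]
25 40 29 [53.9 16.2 32.7]
40 55 30 [52.5 16.1 47.6]
55 68 24 [51.5 16.1 61.8]
72 90 74 [50.7 14.4 80.4]
90 104 55 [48.1 14.9 96.7]
107 114 54 [ 50.4  17.9 109.7]
```

Run:
```python
from h import *
st(); print(order.close_job())
```

```text
{'time_s': 37.4, 'joints': [27.5117, 1.0101, -20.5251, -0.0113, -68.5526, -122.2745], 'qd': [-0.1455, 0.6584, 0.0812, 0.0894, -0.0429, -0.0428], 'joint_torque': [0.0575, -31.3748, 29.1271, 6.8777, -0.0954, 0.0006], 'tcp_pos': [0.4799, 0.0338, 0.2521], 'eef_rot': [-179.962, -0.0799, 175.233], 'contact_force': [0.0989, -1.1574, -0.8718], 'moment': [0.0383, -0.1486, 0.0283], 'gripper_width': -0.0}
the job is handed in; nothing more can be done
None
```

I propped the guard open on the large pin, turned the trim knob clockwise onto its stop, and handed the job in at about 37 s. No verdict was reported.

**How it went:** I gripped the pin, put it back in its rest once to regrip it lower, then hooked its collar under the guard's free edge and swung the guard past upright. My first try at the socket touched the panel beside it with about 10 N, so I lifted, shifted 3 mm and it went in. There was not enough room to grip the knob beside the pin and guard, so I pushed its bar round with the closed fingers.

**Last checks:**
- **Pin:** its collar is down on the panel (top about 5 mm above it), and it leans about 0.07 rad.
- **Guard:** it rests on the pin at about 1.73 rad, unchanged from before to after the knob work.
- **Knob:** the bar stands at about 1.77 rad, and the resistance rose once it reached the stop. The final push was about 0.42 N m, estimated from the tool force because the mount's twist cannot be read directly.
- **Robot and bystanders:** the arm is clear and touching nothing. The spool, transformer and plug look undisturbed in the pictures, but I did not measure them again.

**Readings that disagreed:** the cameras differed by 1 to 2 mm, so I corrected for each one's offset using the pin held in the gripper. Two readings came out wrong because the gripper was partly in the way: one guard slope and one knob angle. I did not use either.

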